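# Turn the rack's card holders with a scraper and hang them on the beam

### The job

Two or three card holders for this rack beam lie face down on the bench: turn each one over with the scraper from the open case - blade under an edge, then tip it over; do not stand a holder on edge in the fingers. Hang every holder face up on a free pair of screws on the beam, like the one already there: big holes down over both screw heads, then slid towards the beam's lipped edge until it is home and lies flat. Put the scraper back flat in its case and shut the lid, and leave the parcel, tape gun and label roll alone.

Things in the scene. Friction and masses are not known exactly. Their poses are not given: they have to be found in the camera images.
- holderA: Card holder, maybe absent: aluminium sheet 112 (x) x 60 (y) x 3 mm, 75 g; on its face a grey card frame 56 (x) x 40 (y) x 5 mm with white card, centred (8 mm thick in all). Origin: centre of the flat back; z out of the face (down when face down: it then rests on the frame, the sheet's rim 5 mm clear of the bench); y to the narrow keyhole ends. Face up it can be gripped by the frame, 40 mm across y.
- holderA_top (a point): Middle of holderA's long edge beside the narrow keyhole ends (its y = +30 mm). Keyholes go through the sheet at x = +-43 mm: square entry 18 mm wide, y = -16 to +2 mm, then a slot 8 mm wide to y = +9.5 mm.
- holderB: Card holder, maybe absent: aluminium sheet 112 (x) x 60 (y) x 3 mm, 75 g; on its face a grey card frame 56 (x) x 40 (y) x 5 mm with white card, centred (8 mm thick in all). Origin: centre of the flat back; z out of the face (down when face down: it then rests on the frame, the sheet's rim 5 mm clear of the bench); y to the narrow keyhole ends. Face up it can be gripped by the frame, 40 mm across y.
- holderB_top (a point): Middle of holderB's long edge beside the narrow keyhole ends (its y = +30 mm). Keyholes go through the sheet at x = +-43 mm: square entry 18 mm wide, y = -16 to +2 mm, then a slot 8 mm wide to y = +9.5 mm.
- holderC: Card holder, maybe absent: aluminium sheet 112 (x) x 60 (y) x 3 mm, 75 g; on its face a grey card frame 56 (x) x 40 (y) x 5 mm with white card, centred (8 mm thick in all). Origin: centre of the flat back; z out of the face (down when face down: it then rests on the frame, the sheet's rim 5 mm clear of the bench); y to the narrow keyhole ends. Face up it can be gripped by the frame, 40 mm across y.
- holderC_top (a point): Middle of holderC's long edge beside the narrow keyhole ends (its y = +30 mm). Keyholes go through the sheet at x = +-43 mm: square entry 18 mm wide, y = -16 to +2 mm, then a slot 8 mm wide to y = +9.5 mm.
- scraper: Label scraper, 130 g, lying flat in the case. Black handle 70 long (x -70 to 0) x 20 wide (y) x 34 mm tall, flat-bottomed; a flat steel blade 44 mm wide, 1.6 mm thick (z 0 to 1.6) runs out of its foot to x = +55 mm. Origin: on the underside, at the handle's front end; x along the blade to its edge, z up.
- blade_edge (a point): Middle of the blade's front edge, on its underside.
- scraper_grip (a point): Middle of the handle, 20 mm above the underside; grip it across its 20 mm width, fingers pointing down.
- case: Fixed grey tool case, open-topped box 170 (x) x 130 (y) mm outside, 45 mm high, walls and floor 4 mm, hinged lid. Origin: centre of its underside; x towards the hinge side.
- case_in (a point): Centre of the case's inner floor, axes as the case's. The scraper, 125 mm long, starts with its blade to about -x and fits in lengthwise (162 mm inside).
- caselid (a joint): Lid of the case, rad: 0 shut, 1.57 upright, 1.9 fully open (leaning away over the +x side, where it rests). Free hinge: pushed past upright towards the case it falls shut by itself. Panel 170 x 130 x 8 mm, 120 g.
- lid_hinge (a point): Middle of the lid's hinge line, on the case's top rim at its +x end; its own frame turns with the lid.
- lid_edge (a point): Middle of the lid's free edge, 170 mm from the hinge, mid-thickness.
- beam: Fixed white rack beam lying face up: 700 (x) x 100 (y) mm, face at z = 40 mm, a lip 4 x 4 mm along its y = -50 mm edge (its lower edge once up in the rack). Origin: centre of the underside. Four screw pairs stand on the face; the one farthest to +x carries a fixed holder, pair1 to 3 are free. Screw: shank 5 mm, head 12 mm across, 5 to 8 mm above the face.
- pair1 (a point): Home point of screw pair 1 on the beam's face, axes as the beam's: a holder is home with its origin here and its axes along these. The screws stand at x = +-43, y = +7 mm from it, so a holder goes down over the heads with its origin at y = +14 mm, then slides 14 mm to -y, towards the lip.
- pair2 (a point): Home point of screw pair 2 on the beam's face, axes as the beam's: a holder is home with its origin here and its axes along these. The screws stand at x = +-43, y = +7 mm from it, so a holder goes down over the heads with its origin at y = +14 mm, then slides 14 mm to -y, towards the lip.
- pair3 (a point): Home point of screw pair 3 on the beam's face, axes as the beam's: a holder is home with its origin here and its axes along these. The screws stand at x = +-43, y = +7 mm from it, so a holder goes down over the heads with its origin at y = +14 mm, then slides 14 mm to -y, towards the lip.
- parcel: Bystander: cardboard parcel 90 x 75 x 45 mm; leave alone. Origin: centre of its underside.
- tapegun: Bystander: orange tape gun lying down, about 250 mm long, 60 mm high; leave alone. Origin: under the tape roll's centre.
- labelroll: Bystander: roll of labels, 80 mm across, 40 mm high; leave alone. Origin: centre of its underside.
Not all that is in view belongs to the job. There is more than one size of the scraper; the one meant has the size given above.

How it is judged:
By the outcome, as a careful person would: the job done as asked, in the order asked, and still so for the second after the job is handed in, with the robot touching nothing.
Of holderA, holderB, holderC only 2 to 3 are there at a start; the rules pass over those that are not, and their reading is None.
At some moment in a run one of holderA, holderB, holderC, scraper may be knocked a few centimetres aside while the robot is not near it.
Once in a run the grip may slacken for a moment while it holds something.
It also fails if it takes over 210 s, if anything falls off the work surface, if the arm or the gripper's body presses on something with over 40 N, if the wrist force passes 120 N, or if a joint passes its speed limit or range.

### The arm

A 7-joint arm with a two-finger parallel gripper is mounted at the origin on the work surface. World frame = base frame: x ahead of the robot, y to its left, z up, the work surface at z = 0. Lengths are in m, angles in rad, forces in N, time in s.
With the tool pointing down it reaches from about 0.4 to 0.85 m from the base axis. Payload 4.5 kg.
Tool frame: the origin (TCP) lies at the very end of the fingers, on their centre line; the grasp point (between the pads) lies 19 mm behind it (r.pinch_z is the distance from the TCP to the grasp point, in m); x points along the fingers, y is the direction in which the jaws open and shut, and the axes are right-handed (so a half turn about x gives the same grasp; the last joint's range is limited). The gripper opens to 88 mm and grips with 3 to 60 N. Pads are 18 mm wide; open, the fingers measure 123 mm over their backs; the gripper's body (75 mm by 187 mm) begins 45 mm behind the grasp point.
Start: joints at [1.145, 0.689, -0.195, 1.565, 0.157, 0.902, -0.215], TCP at [0.277, -0.56, 0.239] pointing down, gripper open.
Joint ranges: [-3.01, 3.01], [-0.46, 2.08], [-1.47, 1.51], [0.13, 2.56], [-1, 4.14], [0.04, 2.09], [-2.66, 2.66]. Speed limits (rad/s): [2.57, 2.57, 3.14, 3.14, 3.14, 3.14, 3.14].

### API

Orientations are given as a unit quaternion [x, y, z, w].
In Python, from plant import telemetry, cams, job, r gives the robot as it stands.
- The arm moves only by the tool send_rows, never from a script. Its argument "commands" is one flat list of numbers, 7 for each row, row after row: the shift along the world's x, y, z as a fraction of full scale, then the turn, a rotation vector about the world's x, y, z as a fraction of full scale, then the closure, from 0 (fully open) to 1 (shut). In form: [dx, dy, dz, wx, wy, wz, claw, dx, dy, dz, wx, wy, wz, claw, ...]. A call has 1 to 12 rows; each row shifts and turns the pose as measured when the row begins; what a row does not reach is not made up. Full scale, the value 1, is 250 mm for a shift and 90 degrees for a turn. A row lasts 1/10 s, in which the tool goes at most 50 mm and 8.59 degrees, less where a joint would pass 70% of its speed; a pose out of reach is approached as far as the arm can. A call with a number of a shift or a turn outside -1 to 1 is refused whole. A call with a gripper value outside its range is refused whole. The fingers move at their own pace and stop on an object; "newtons" is the grip in N (left out, the last holds). Time passes only in rows, so rows that do not move let the fingers close. It gives the time, the measured TCP pose, the force and the opening at its end, in the units of the state.
- telemetry.get_state(): the state, without advancing time (a new reading comes with each control period).
- cams.snapshot(name): name is "scene" or "side" or "wrist"; returns a dict with "image" (384x512x3 uint8, blue, green, red), "intrinsics" (3x3 intrinsics, pixels), "k1" (the pictures are not rectified: a ray, as slopes to the right and down, at radius r is drawn at 1 + k1 r^2 times it, then the intrinsics apply), "world_to_cam" (4x4, takes a point from world to camera coordinates). Camera axes: x right, y down, z forward; pixel columns grow to the right and rows downward; lengths in m; the calibration is good to about 2 mm. A picture is of the moment at which its call begins. There is no depth.
- job.finish_job(): hands the job in, once; it reports no verdict.
The state is a dict: "clock": time; "q": joint angles; "qd": joint speeds; "joint_torque": joint torques, N m; "tool_pos": TCP position; "eef_rot": TCP orientation; "contact_force": force on the tool from outside, world axes, zero at the start; "moment": the same for the moment, N m; "opening": opening from 0.0 (shut) to 1.0 (fully open).
Only numpy, scipy, OpenCV 4.12 (cv2) and the standard library are available. Lean on these libraries where they do the work, as an engineer would, in place of code of your own. Each camera call takes 0.05 s, during which the arm holds its last target.

## Working session

There is one attempt and no reset: what is moved stays moved. The work goes in short steps, Python scripts to look and compute and a tool call to move; the robot and the scene stay as the last step left them, time stands still between calls to the robot, and variables do not carry over. Pictures are saved under pics/ and viewed, and the job is handed in when it is done.

Besides the shell and the picture viewer there is one more tool, called after "Request:" as name(argument=value, ...) on one line, values as JSON. send_rows: Moves the arm, as the interface text tells. Its arguments: {"type":"object","properties":{"commands":{"type":"array"},"newtons":{"type":"number"}},"required":["commands"]}

```bash
ls -la; mkdir -p pics
python3 - <<'E'
from plant import telemetry, cams, job, r
import cv2,numpy as np
print(telemetry.get_state()); print(r.pinch_z)
for n in ["scene","side","wrist"]:
    s=cams.snapshot(n); cv2.imwrite(f"pics/{n}0.png",s["image"]); print(n,s["intrinsics"],s["k1"],np.round(s["world_to_cam"],4).tolist())
E
```

```text
total 12
drwxr-xr-x  3 agent agent 4096 Dec  6 14:45 .
drwxr-xr-x 23 root  root  4096 Dec  6 14:45 ..
drwxr-xr-x  2 agent agent 4096 Dec  6 14:45 pics
{'clock': 0.0, 'q': array([ 1.14478145,  0.68998237, -0.19448973,  1.56635432,  0.15728684,
        0.90251369, -0.21508826]), 'qd': array([-0.00148127, -0.0015846 , -0.00162651,  0.0016585 ,  0.00018817,
        0.00057204, -0.00062923]), 'joint_torque': array([ 4.10324938e-04, -5.27557182e+01, -1.26687974e+00, -1.53432637e+01,
       -5.27158077e-02,  6.46778994e-03,  1.84190194e-04]), 'tool_pos': array([ 0.27702247, -0.55953322,  0.2379077 ]), 'eef_rot': array([-0.68829544, -0.1617948 ,  0.68869465, -0.16053506]), 'contact_force': array([ 0.65021277, -0.30938353, -0.52016597]), 'moment': array([-0.00033961, -0.04075472,  0.00151301]), 'opening': 1.0021973348953872}
0.0187
scene [[390.57147381   0.         253.15375464]
 [  0.         390.57147381 189.47384914]
 [  0.           0.           1.        ]] 0.024696557311456827 [[0.4511, 0.8922, -0.0221, -0.2676], [0.4782, -0.2626, -0.8381, -0.2021], [-0.7535, 0.3675, -0.5451, 1.5866], [0.0, 0.0, 0.0, 1.0]]
side [[417.0597521    0.         258.6147681 ]
 [  0.         417.0597521  189.54213078]
 [  0.           0.           1.        ]] 0.025619653662524947 [[-0.8936, -0.4488, -0.0018, 0.5118], [-0.3551, 0.7096, -0.6086, 0.1974], [0.2745, -0.5432, -0.7935, 1.1961], [0.0, 0.0, 0.0, 1.0]]
wrist [[302.8528579    0.         261.76616215]
 [  0.         302.8528579  190.78834915]
 [  0.           0.           1.        ]] -0.0451543165359384 [[0.4449, -0.8956, -0.0027, -0.6247], [-0.8566, -0.4264, 0.2904, -0.0415], [-0.2612, -0.1269, -0.9569, 0.3905], [0.0, 0.0, 0.0, 1.0]]
```

View pics/scene0.png

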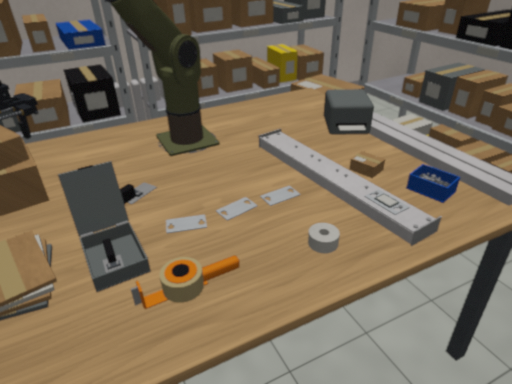

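View pics/side0.png

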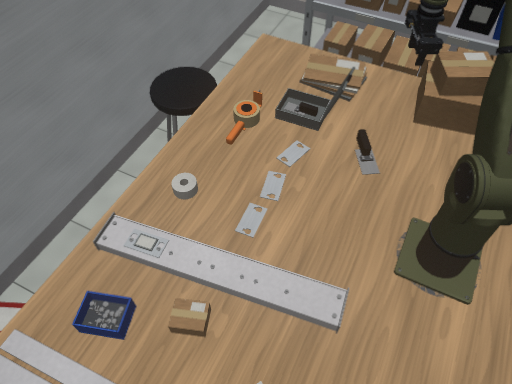

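View pics/wrist0.png

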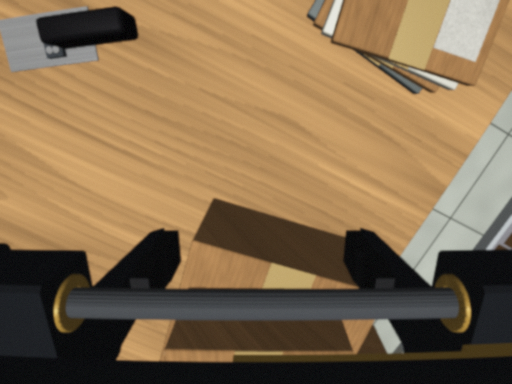

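Three holders lie face down at scene (186,223), (237,208) and (280,195). There are two possible scrapers: one in the open case at scene (112,252) / side (307,108), and a bigger-looking one on the bench at scene (130,192) / side (365,150). By the description, the one in the case is meant. Next I'll take close crops and measure.

```bash
cat > h.py <<'E'
from plant import telemetry, cams, job, r
import cv2,numpy as np
from scipy.spatial.transform import Rotation as R
def snap(n,path=None):
    s=cams.snapshot(n)
    s["n"]=n
    if path: cv2.imwrite("pics/"+path,s["image"])
    return s
def und(s,uv):
    uv=np.atleast_2d(np.asarray(uv,float)); K=s["intrinsics"]
    d=np.stack([(uv[:,0]-K[0,2])/K[0,0],(uv[:,1]-K[1,2])/K[1,1]],1)
    x=d.copy()
    for _ in range(20): x=d/(1+s["k1"]*(x**2).sum(1,keepdims=True))
    return x
def ray(s,uv):
    x=und(s,uv); T=s["world_to_cam"]; Rm=T[:3,:3]; c=-Rm.T@T[:3,3]
    d=np.c_[x,np.ones(len(x))]@Rm
    return c,d
def onz(s,uv,z):
    c,d=ray(s,uv); t=(z-c[2])/d[:,2]
    return c+d*t[:,None]
def proj(s,P):
    P=np.atleast_2d(np.asarray(P,float)); T=s["world_to_cam"]; K=s["intrinsics"]
    q=P@T[:3,:3].T+T[:3,3]; x=q[:,:2]/q[:,2:]
    x=x*(1+s["k1"]*(x**2).sum(1,keepdims=True))
    return np.c_[x[:,0]*K[0,0]+K[0,2],x[:,1]*K[1,1]+K[1,2]]
def tri(s1,uv1,s2,uv2):
    c1,d1=ray(s1,uv1);c2,d2=ray(s2,uv2);d1=d1[0]/np.linalg.norm(d1[0]);d2=d2[0]/np.linalg.norm(d2[0])
    A=np.stack([d1,-d2],1);t=np.linalg.lstsq(A,c2-c1,rcond=None)[0]
    p,q=c1+d1*t[0],c2+d2*t[1]
    return (p+q)/2,np.linalg.norm(p-q)
def crop(s,u0,v0,u1,v1,k,path):
    im=s["image"][v0:v1,u0:u1]; cv2.imwrite("pics/"+path,cv2.resize(im,None,fx=k,fy=k,interpolation=cv2.INTER_CUBIC))
def st():
    t=telemetry.get_state(); Rm=R.from_quat(t["eef_rot"]).as_matrix()
    print("t",round(t["clock"],2),"tcp",np.round(t["tool_pos"],4),"x",np.round(Rm[:,0],3),"y",np.round(Rm[:,1],3),"F",np.round(t["contact_force"],1),"op",round(t["opening"],3))
    return t,Rm
E
python3 - <<'E'
from h import *
a=snap("scene");b=snap("side")
crop(a,50,150,310,320,3,"c1.png")
crop(b,220,60,400,250,3.1,"c2.png")
crop(b,85,205,355,330,2.9,"c3.png")
crop(a,245,125,445,245,3.9,"c4.png")
E
```

```text
(no output)
```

View pics/c1.png

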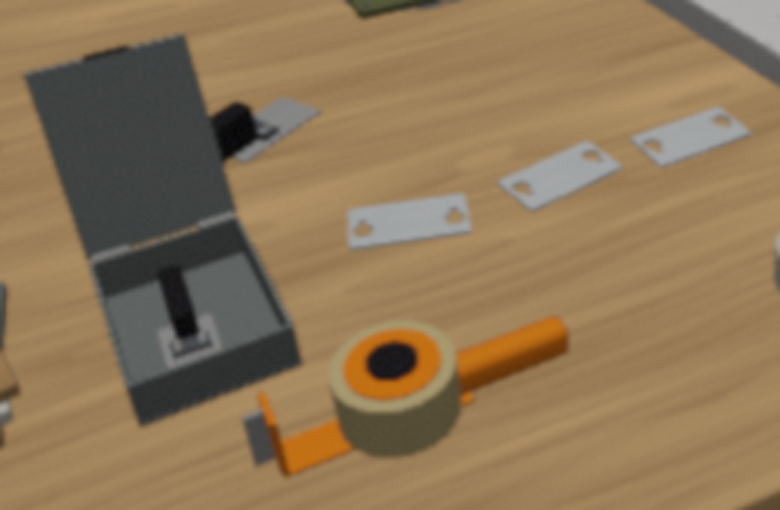

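View pics/c2.png

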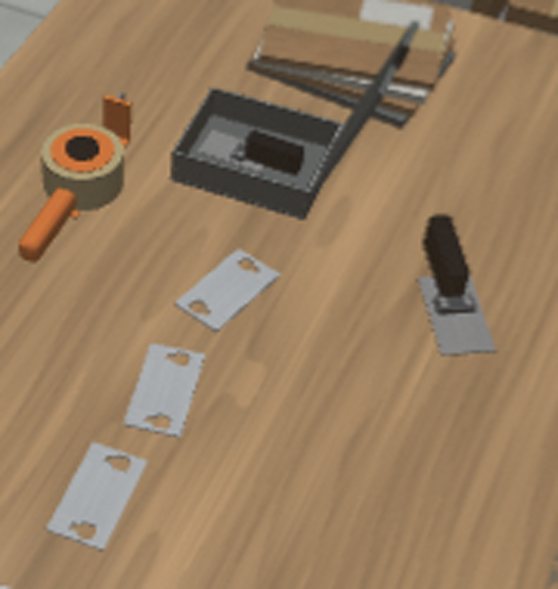

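View pics/c3.png

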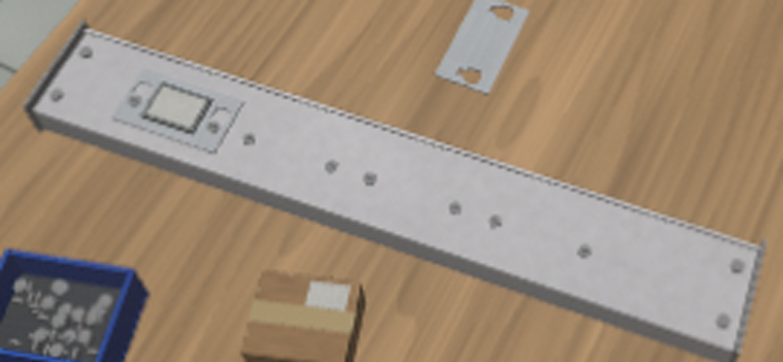

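View pics/c4.png

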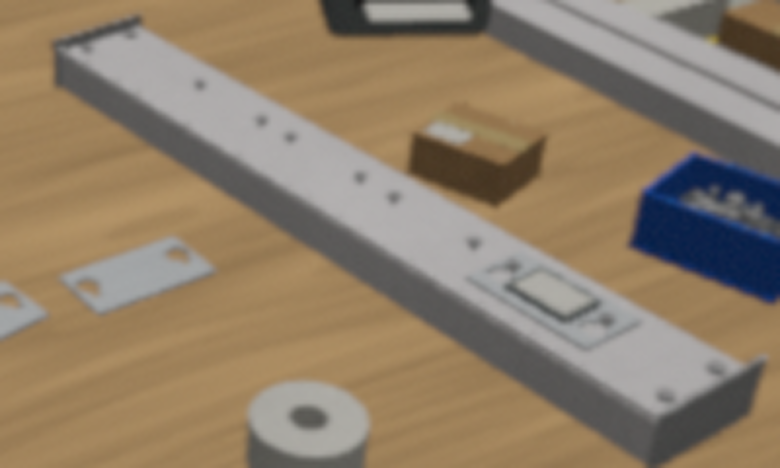

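```bash
cat >> h.py <<'E'
def holders(s,z=0.008,roi=None,minA=150,dbg=None,vmin=140):
    im=s["image"]; hsv=cv2.cvtColor(im,cv2.COLOR_BGR2HSV)
    m=((hsv[...,1]<45)&(hsv[...,2]>vmin)).astype(np.uint8)*255
    if roi is not None:
        k=np.zeros_like(m);u0,v0,u1,v1=roi;k[v0:v1,u0:u1]=255;m&=k
    m=cv2.morphologyEx(m,cv2.MORPH_CLOSE,np.ones((3,3)))
    if dbg: cv2.imwrite("pics/"+dbg,m)
    out=[]
    for c in cv2.findContours(m,cv2.RETR_EXTERNAL,cv2.CHAIN_APPROX_NONE)[0]:
        if cv2.contourArea(c)<minA: continue
        P=onz(s,c[:,0,:]+0.0,z)[:,:2]
        rc=cv2.minAreaRect((P*1000).astype(np.float32)); (cx,cy),(w,h),an=rc
        if w<h: w,h,an=h,w,an+90
        out.append(dict(c=np.array([cx,cy])/1000,w=w,h=h,an=(an+90)%180-90,uv=c[:,0,:].mean(0)))
    return out
E
python3 - <<'E'
from h import *
a=snap("scene");b=snap("side")
for s,roi in((a,(150,170,310,240)),(b,(230,130,320,240))):
    for o in holders(s,roi=roi): print(s["n"],o)
# beam screws, side c3 pixel/2.9+offset
for s,(u0,v0,k),pts in ((b,(85,205,2.9),[(584,251),(495,221),(455,208),(370,179),(331,166),(249,139),(213,127),(134,101)]),(a,(245,125,3.9),[(200,85),(262,121),(291,138),(360,177),(394,198),(474,243),(512,266),(604,321)])):
    uv=np.array(pts)/k+[u0,v0]; P=onz(s,uv,0.048); print(s["n"],np.round(P[:,:2],4).tolist()); print(np.round(np.linalg.norm(np.diff(P,axis=0),axis=1),4))
E
```

```text
scene {'c': array([ 0.53336823, -0.18427811]), 'w': 111.89350128173828, 'h': 60.14802932739258, 'an': 74.70166015625, 'uv': array([185.52, 223.05])}
scene {'c': array([ 0.53572809, -0.02717203]), 'w': 113.2328872680664, 'h': 62.089115142822266, 'an': -78.57819747924805, 'uv': array([236.        , 207.87804878])}
scene {'c': array([0.53778784, 0.12124371]), 'w': 112.44536590576172, 'h': 62.10249328613281, 'an': -86.52909278869629, 'uv': array([279.51282051, 194.83333333])}
side {'c': array([0.53690857, 0.12313927]), 'w': 111.76348114013672, 'h': 59.439964294433594, 'an': -86.24790048599243, 'uv': array([250.88888889, 219.42222222])}
side {'c': array([ 0.53468854, -0.02577337]), 'w': 111.72869110107422, 'h': 59.9764518737793, 'an': -78.4691972732544, 'uv': array([272.65882353, 185.16470588])}
side {'c': array([ 0.53210974, -0.18419699]), 'w': 110.77159118652344, 'h': 60.17848587036133, 'an': 74.75374603271484, 'uv': array([293.15151515, 152.84848485])}
side [[0.3385, 0.3057], [0.4228, 0.3156], [0.4614, 0.3206], [0.546, 0.3302], [0.5856, 0.3349], [0.6705, 0.3454], [0.7087, 0.3499], [0.794, 0.3603]]
[0.0849 0.0389 0.0852 0.0399 0.0856 0.0384 0.086 ]
scene [[0.3494, 0.2985], [0.4355, 0.3087], [0.4734, 0.313], [0.556, 0.324], [0.5963, 0.3273], [0.6791, 0.3387], [0.7175, 0.3421], [0.8024, 0.3505]]
[0.0867 0.0382 0.0833 0.0404 0.0836 0.0385 0.0853]
```

Run:
```python
from h import *
a=snap("scene");b=snap("side")
pa=np.array([(200,85),(262,121),(291,138),(360,177),(394,198),(474,243),(512,266),(604,321)])/3.9+[245,125]
pb=np.array([(584,251),(495,221),(455,208),(370,179),(331,166),(249,139),(213,127),(134,101)])/2.9+[85,205]
for i in range(8): print(tri(a,pa[i],b,pb[i]))
for n,u,v in (("scene A",(185.5,223),(293.2,152.8)),("B",(236,207.9),(272.7,185.2)),("C",(279.5,194.8),(250.9,219.4))): print(n,tri(a,u,b,v))
```

```text
(array([0.33963489, 0.30400389, 0.04256826]), np.float64(0.0014875980821927775))
(array([0.42501366, 0.31442039, 0.04204303]), np.float64(0.0030599193022155433))
(array([0.46363373, 0.31905834, 0.04195629]), np.float64(0.0022553931027170706))
(array([0.54844364, 0.32900624, 0.04294511]), np.float64(0.002156970246158663))
(array([0.58834982, 0.33328577, 0.04223426]), np.float64(0.001653228994854219))
(array([0.67318033, 0.34388141, 0.04308816]), np.float64(0.0010636028910567688))
(array([0.7115437 , 0.348072  , 0.04268147]), np.float64(0.00048488687259504317))
(array([0.79706508, 0.35781539, 0.04208633]), np.float64(0.0010503038221812257))
scene A (array([ 0.53217154, -0.18496903,  0.00636614]), np.float64(0.0002924568467817922))
B (array([ 0.53411567, -0.02666159,  0.00560559]), np.float64(0.001915145910304555))
C (array([0.53620602, 0.1227991 , 0.00597415]), np.float64(0.002395646075213415))
```

Run:
```python
from h import *
a=snap("scene");b=snap("side")
k1=lambda p:np.array(p)/3+[50,150]
k2=lambda p:np.array(p)/3.1+[220,60]
# case rim corners z=.045 : scene c1
print("rim scene",np.round(onz(a,k1([(92,258),(140,400),(300,340),(234,218)]),.045)[:,:2],3).tolist())
print("rim side",np.round(onz(b,k2([(211,90),(174,157),(305,190),(340,120)]),.045)[:,:2],3).tolist())
# scraper handle top ends z=.038
print("handle scene",np.round(onz(a,k1([(170,268),(188,320)]),.038)[:,:2],3).tolist())
print("handle side",np.round(onz(b,k2([(300,148),(248,137)]),.038)[:,:2],3).tolist())
print("gun scene",np.round(onz(a,k1([(565,335),(392,362),(262,400)]),[.03])[:,:2],3).tolist())
print("roll",np.round(onz(a,[(323,237)],.04),3))
print("big scraper side z0", np.round(onz(b,k2([(420,285),(470,275),(440,352),(494,350)]),.0)[:,:2],3).tolist(), np.round(onz(b,k2([(440,220),(460,285)]),.034)[:,:2],3).tolist())
```

```text
rim scene [[0.504, -0.454], [0.696, -0.442], [0.69, -0.321], [0.506, -0.334]]
rim side [[0.67, -0.442], [0.659, -0.312], [0.501, -0.329], [0.509, -0.46]]
handle scene [[0.541, -0.397], [0.615, -0.395]]
handle side [[0.535, -0.4], [0.598, -0.391]]
gun scene [[0.769, -0.128], [0.732, -0.261], [0.724, -0.361]]
roll [[0.799 0.097 0.04 ]]
big scraper side z0 [[0.343, -0.29], [0.298, -0.33], [0.292, -0.207], [0.242, -0.235]] [[0.35, -0.363], [0.3, -0.277]]
```

Run:
```python
from h import *
st()
```

```text
t 0.55 tcp [ 0.2774 -0.5601  0.2387] x [ 0. -0. -1.] y [ 0.444 -0.896  0.   ] F [-0.5 -0.6  0.4] op 1.004
```

Request:
send_rows(commands=[0,0,0.2,0,0,0,0.4,0.2,0,0.2,0,0,0,0.4,0.2,0.1,0,0,0,0,0.4,0.2,0.1,0,0,0,0,0.4])

```text
clock: 0.95
tool_pos: [0.4049, -0.5167, 0.331]
eef_rot: [-0.687, -0.154, 0.693, -0.154]
contact_force: [0.2, -0.4, -0.5]
opening: 0.659
```

Request:
send_rows(commands=[0.2,0.15,-0.04,0,0,-0.08,0.4,0.2,0.15,-0.04,0,0,-0.08,0.4,0.2,0.15,-0.04,0,0,-0.08,0.4,0.06,0.05,-0.02,0,0,-0.08,0.4,0,0,0,0,0,0,0.4])

```text
clock: 1.45
tool_pos: [0.5485, -0.4056, 0.302]
eef_rot: [-0.706, 0.024, 0.707, 0.026]
contact_force: [-0.3, 1.0, 0.1]
opening: 0.6
```

Run:
```python
from h import *
st()
w=snap("wrist","w1.png"); print(proj(w,[[.57,-.396,.038]]))
```

```text
t 1.45 tcp [ 0.5485 -0.4056  0.302 ] x [-0.001  0.003 -1.   ] y [-0.07  -0.998 -0.003] F [-0.3  1.   0.1] op 0.6
[[253.53264417 140.82152992]]
```

View pics/w1.png

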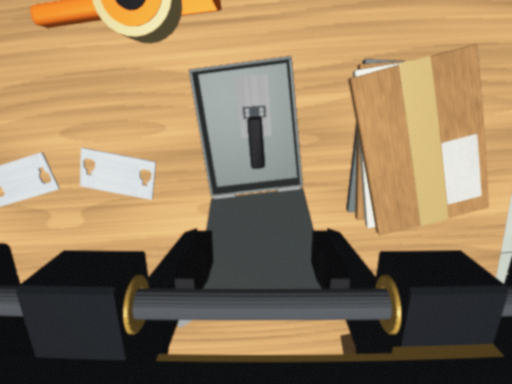

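```bash
cat >> h.py <<'E'
def dark(s,roi,z,thr=45):
    u0,v0,u1,v1=roi; g=s["image"].max(2); m=np.zeros(g.shape,np.uint8); m[v0:v1,u0:u1]=(g[v0:v1,u0:u1]<thr)*255
    cs=cv2.findContours(m,cv2.RETR_EXTERNAL,cv2.CHAIN_APPROX_NONE)[0]; c=max(cs,key=cv2.contourArea)
    P=onz(s,c[:,0,:].astype(float),z)[:,:2]; return cv2.minAreaRect((P*1000).astype(np.float32)), c[:,0,:].min(0),c[:,0,:].max(0)
E
python3 - <<'E'
from h import *
w=snap("wrist"); print(dark(w,(235,80,280,180),.038))
crop(w,180,40,320,200,4,"w1c.png"); crop(w,0,130,170,220,4.5,"w1d.png")
E
```

```text
(((568.231201171875, -399.78985595703125), (15.618317604064941, 66.60647583007812), 89.40771484375), array([248, 116], dtype=int32), array([262, 165], dtype=int32))
```

View pics/w1c.png

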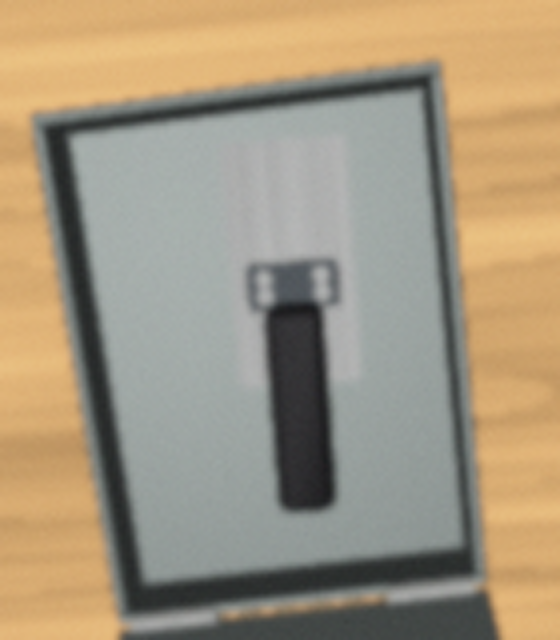

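View pics/w1d.png

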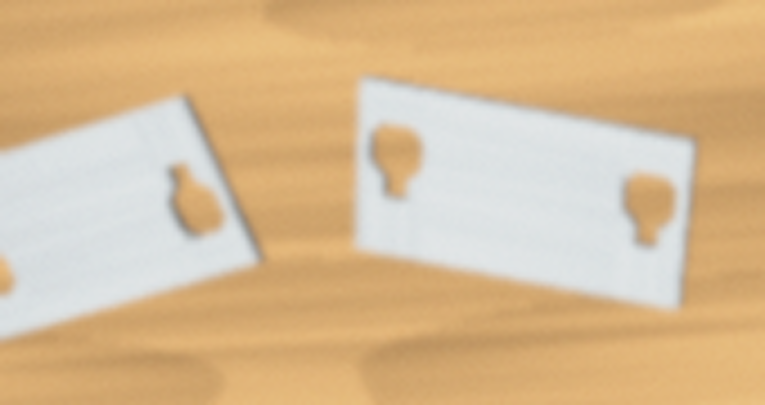

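Request:
send_rows(commands=[0.08,0.024,-0.2,0,0,0.038,0.4,0,0,-0.2,0,0,0,0.4,0,0,-0.2,0,0,0,0.4,0,0,-0.2,0,0,0,0.4,0,0,0,0,0,0,0.4])

```text
clock: 2.05
tool_pos: [0.5547, -0.4199, 0.1081]
eef_rot: [0.708, -0.011, -0.706, 0.0]
contact_force: [-1.4, 0.3, -0.5]
opening: 0.602
```

Run:
```python
from h import *
st()
w=snap("wrist","w2.png"); print(dark(w,(225,60,290,220),.038))
```

```text
t 2.05 tcp [ 0.5547 -0.4199  0.1081] x [ 0.003 -0.015 -1.   ] y [-0.015 -1.     0.015] F [-1.4  0.3 -0.5] op 0.602
(((572.8817749023438, -402.12200927734375), (15.332706451416016, 61.81507873535156), 88.29744720458984), array([225, 138], dtype=int32), array([245, 219], dtype=int32))
```

View pics/w2.png

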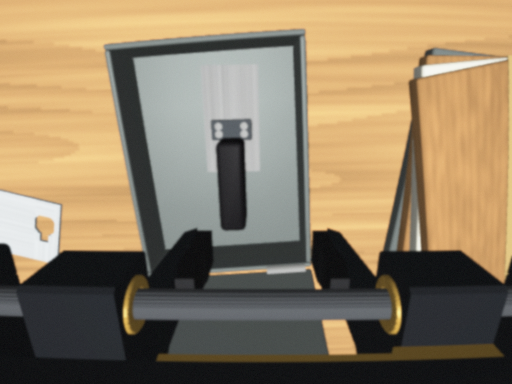

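Run:
```python
from h import *
w=snap("wrist"); print(dark(w,(212,138,250,240),.038,50))
# case corners at rim, inner
print(np.round(onz(w,[(107,46),(305,31),(148,275),(312,268)],.045)[:,:2],3).tolist())
```

```text
(((568.9652709960938, -399.9626159667969), (69.96810150146484, 19.02686309814453), 0.1643286943435669), array([215, 141], dtype=int32), array([242, 230], dtype=int32))
[[0.668, -0.325], [0.675, -0.454], [0.499, -0.332], [0.502, -0.464]]
```

Request:
send_rows(commands=[0.057,0.08,-0.05,0.0096,0.002,0.011,0.4,0.01,0.01,-0.1,0,0,0,0.4,0,0,0,0,0,0,0.4])

```text
clock: 2.45
tool_pos: [0.5836, -0.4032, 0.0875]
eef_rot: [0.717, -0.005, -0.697, 0.006]
contact_force: [0.0, -0.9, -1.0]
opening: 0.599
```

Run:
```python
from h import *
st()
```

```text
t 2.45 tcp [ 0.5836 -0.4032  0.0875] x [ 0.028 -0.015 -0.999] y [ 0.002 -1.     0.015] F [ 0.  -0.9 -1. ] op 0.599
```

Request:
send_rows(commands=[0,0,0,0,0,0,0.4])

```text
clock: 2.55
tool_pos: [0.5863, -0.4028, 0.0902]
eef_rot: [0.719, -0.004, -0.695, 0.007]
contact_force: [0.4, 0.2, 0.8]
opening: 0.604
```

Request:
send_rows(commands=[0,0,0,0,0,0,0.4])

```text
clock: 2.65
tool_pos: [0.5876, -0.4027, 0.0922]
eef_rot: [0.719, -0.004, -0.695, 0.008]
contact_force: [0.2, -0.1, 0.6]
opening: 0.604
```

Run:
```python
from h import *
t,_=st(); print(np.round(t["q"],3),np.round(t["qd"],3))
```

```text
t 2.65 tcp [ 0.5876 -0.4027  0.0922] x [ 0.035 -0.017 -0.999] y [ 0.005 -1.     0.017] F [ 0.2 -0.1  0.6] op 0.604
[ 0.567  0.961 -0.06   1.424  0.07   0.72  -1.084] [-0.007 -0.027 -0.005 -0.027 -0.004  0.008  0.002]
```

Request:
send_rows(commands=[-0.074,0.01,-0.05,0.011,0.022,0,0.4,0,0,-0.05,0,0,0,0.4,0,0,-0.05,0,0,0,0.4])

```text
clock: 2.95
tool_pos: [0.57, -0.4018, 0.0574]
eef_rot: [0.709, 0.001, -0.706, 0.003]
contact_force: [0.6, -0.3, 0.2]
opening: 0.599
```

Run:
```python
from h import *
st()
```

```text
t 2.95 tcp [ 0.57   -0.4018  0.0574] x [ 0.004 -0.003 -1.   ] y [ 0.005 -1.     0.003] F [ 0.6 -0.3  0.2] op 0.599
```

Request:
send_rows(commands=[-0.004,0.006,-0.05,0,0.002,0,0.4,0,0,-0.05,0,0,0,0.4,0,0,-0.05,0,0,0,0.4,0,0,-0.03,0,0,0,0.4])

```text
clock: 3.35
tool_pos: [0.5667, -0.3995, 0.0055]
eef_rot: [-0.706, -0.001, 0.708, -0.002]
contact_force: [-1.1, 1.2, -1.2]
opening: 0.599
```

Run:
```python
from h import *
st()
```

```text
t 3.35 tcp [ 0.5667 -0.3995  0.0055] x [-0.003 -0.001 -1.   ] y [ 0.004 -1.     0.001] F [-1.1  1.2 -1.2] op 0.599
```

Request:
send_rows(commands=[0.008,0,0.02,0,0,0,0.4,0,0,0,0,0,0,0.4])

```text
clock: 3.55
tool_pos: [0.5686, -0.3992, 0.0091]
eef_rot: [-0.706, -0.002, 0.709, -0.002]
contact_force: [-0.0, 0.1, 0.3]
opening: 0.597
```

Run:
```python
from h import *
st()
```

```text
t 3.55 tcp [ 0.5686 -0.3992  0.0091] x [-0.004  0.    -1.   ] y [ 0.004 -1.    -0.   ] F [-0.   0.1  0.3] op 0.597
```

Request:
send_rows(commands=[0,0,0,0,0,0,1,0,0,0,0,0,0,1,0,0,0,0,0,0,1,0,0,0,0,0,0,1,0,0,0,0,0,0,1], newtons=30)

```text
clock: 4.05
tool_pos: [0.5694, -0.3995, 0.011]
eef_rot: [-0.706, -0.001, 0.708, -0.002]
contact_force: [1.2, 1.1, -1.7]
opening: 0.228
```

Run:
```python
from h import *
st()
```

```text
t 4.05 tcp [ 0.5694 -0.3995  0.011 ] x [-0.002 -0.001 -1.   ] y [ 0.004 -1.     0.001] F [ 1.2  1.1 -1.7] op 0.228
```

Request:
send_rows(commands=[0,0,0.08,0,0,0,1,0,0,0.12,0,0,0,1,0,0,0.12,0,0,0,1,0,0.08,0.08,0,0,0,1,0,0.15,0,0,0,0,1,0,0.15,0,0,0,-0.04,1,0,0.15,0,0,0,-0.04,1,0,0.15,0,0,0,-0.04,1,-0.1,0.15,0,0,0,-0.04,1,-0.1,0.1,0,0,0,0,1])

```text
clock: 5.05
tool_pos: [0.5216, -0.1666, 0.1283]
eef_rot: [0.706, -0.097, -0.696, -0.091]
contact_force: [-0.4, 0.6, -1.5]
opening: 0.227
```

Run:
```python
from h import *
st();snap("side","s2.png");snap("wrist","w3.png")
```

```text
t 5.05 tcp [ 0.5216 -0.1666  0.1283] x [ 0.013 -0.01  -1.   ] y [-0.263 -0.965  0.006] F [-0.4  0.6 -1.5] op 0.227
```

View pics/w3.png

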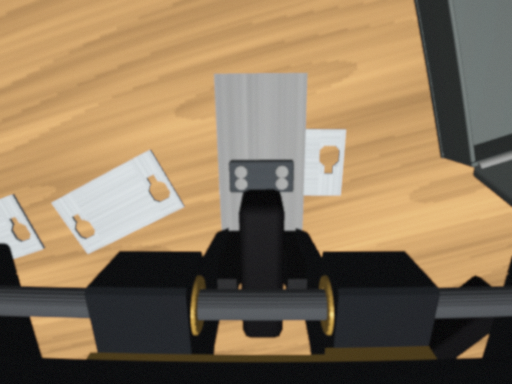

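View pics/s2.png

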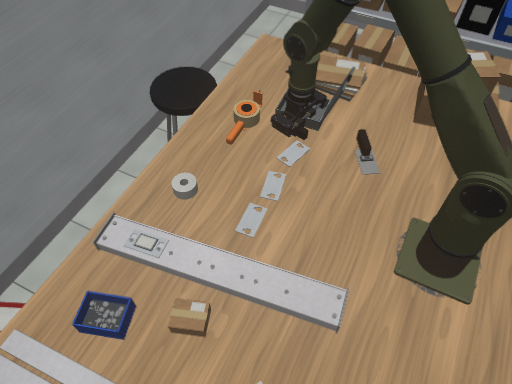

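Request:
send_rows(commands=[-0.12,0.02,0,0.006,0.008,0,1,-0.12,0.02,0,0,0,0,1,-0.12,0.02,-0.04,0,0,0,1,-0.1,0.02,-0.06,0,0,0,1,-0.05,0,-0.06,0,0,0,1,0,0,-0.04,0,0,0,1,0,0,-0.02,0,0,0,1])

```text
clock: 5.85
tool_pos: [0.3966, -0.1483, 0.08]
eef_rot: [0.707, -0.093, -0.695, -0.092]
contact_force: [-0.5, 0.2, -1.4]
opening: 0.224
```

Run:
```python
from h import *
st();w=snap("wrist","w4.png")
```

```text
t 5.85 tcp [ 0.3966 -0.1483  0.08  ] x [ 0.017 -0.004 -1.   ] y [-0.26  -0.966 -0.001] F [-0.5  0.2 -1.4] op 0.224
```

View pics/w4.png

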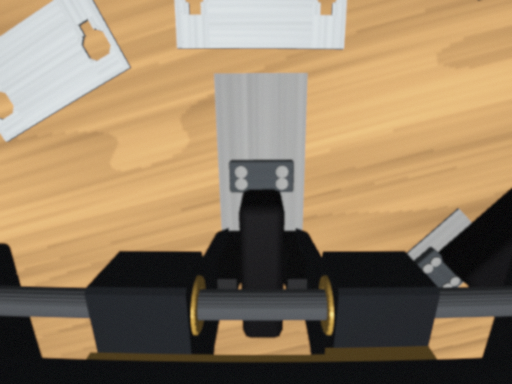

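Request:
send_rows(commands=[-0.01,0,-0.06,0.0025,0.011,0,1,0,0,-0.06,0,0,0,1,0,0,-0.06,0,0,0,1,0,0,-0.05,0,0,0,1])

```text
clock: 6.3
tool_pos: [0.4145, -0.1552, 0.034]
eef_rot: [-0.696, 0.092, 0.706, 0.094]
contact_force: [-0.1, 0.7, -0.9]
opening: 0.224
```

Run:
```python
from h import *
st();w=snap("wrist")
print(onz(w,[(177,48),(345,48)],.008))
```

```text
t 6.3 tcp [ 0.4145 -0.1552  0.034 ] x [-0.013  0.005 -1.   ] y [-0.26  -0.966 -0.002] F [-0.1  0.7 -0.9] op 0.224
[[ 0.52313352 -0.13948695  0.008     ]
 [ 0.50040409 -0.2240909   0.008     ]]
```

Request:
send_rows(commands=[-0.035,0.01,0,-0.003,-0.006,0,1,-0.03,0.01,0,0,0,0,1,-0.02,0,-0.01,0,0,0,1,0,0,-0.02,0,0,0,1])

```text
clock: 6.75
tool_pos: [0.4091, -0.1559, 0.0325]
eef_rot: [-0.697, 0.093, 0.705, 0.093]
contact_force: [0.2, -0.0, -0.5]
opening: 0.224
```

Run:
```python
from h import *
st()
```

```text
t 6.75 tcp [ 0.4091 -0.1559  0.0325] x [-0.012  0.002 -1.   ] y [-0.26  -0.966  0.002] F [ 0.2 -0.  -0.5] op 0.224
```

Request:
send_rows(commands=[-0.06,0.016,0,-0.002,-0.008,0,1])

```text
clock: 6.85
tool_pos: [0.4038, -0.1555, 0.0391]
eef_rot: [-0.698, 0.091, 0.704, 0.092]
contact_force: [-0.7, -0.3, -0.9]
opening: 0.222
```

Request:
send_rows(commands=[0,0,0,0,0,0,1])

```text
clock: 6.95
tool_pos: [0.4042, -0.1563, 0.0399]
eef_rot: [-0.698, 0.092, 0.704, 0.092]
contact_force: [-0.6, 0.6, -1.7]
opening: 0.225
```

Request:
send_rows(commands=[0,0,0,0,0,0,1])

```text
clock: 7.05
tool_pos: [0.4057, -0.1567, 0.0402]
eef_rot: [-0.699, 0.092, 0.703, 0.092]
contact_force: [0.7, 0.5, -0.9]
opening: 0.224
```

Run:
```python
from h import *
t,_=st(); print(np.round(t["q"],3),np.round(t["qd"],3))
```

```text
t 7.05 tcp [ 0.4057 -0.1567  0.0402] x [-0.006 -0.    -1.   ] y [-0.258 -0.966  0.002] F [ 0.7  0.5 -0.9] op 0.224
[ 0.293  0.866 -0.05   2.26   1.079  0.045 -2.651] [ 0.003 -0.016  0.001 -0.002  0.008  0.012 -0.001]
```

Run:
```python
from h import *
a=snap("scene","sc3.png");b=snap("side")
crop(a,150,230,260,320,6,"g1.png");crop(b,220,85,270,145,9,"g2.png")
```

```text
(no output)
```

View pics/g1.png

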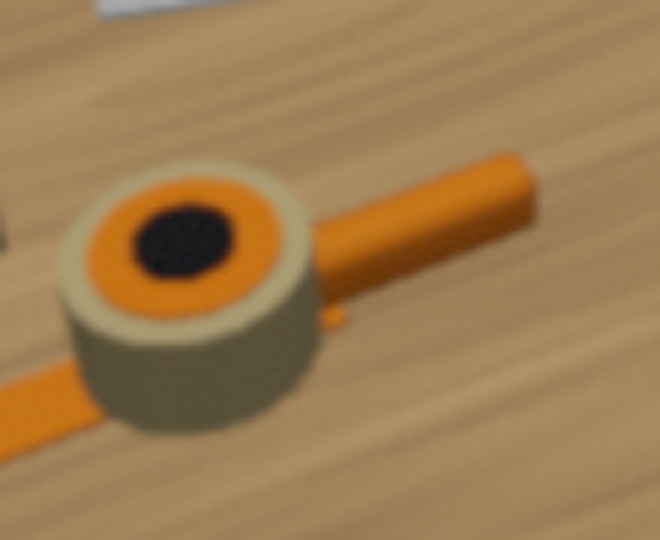

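View pics/g2.png

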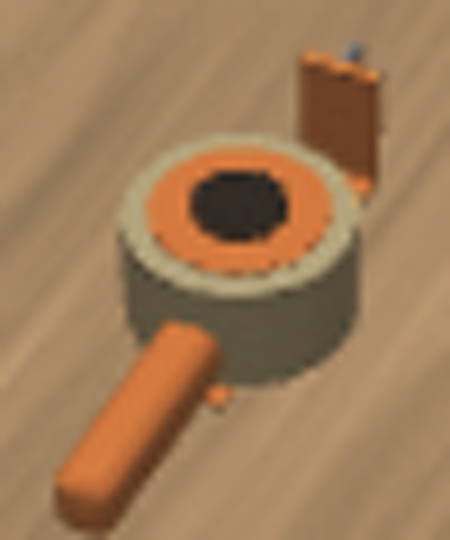

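Request:
send_rows(commands=[0.06,0.0,0.1,0,0,0.06,1,0.06,0.0,0.12,0,0,0.08,1,0.06,0.0,0.1,0,0,0.09,1,0.06,0.0,0.05,0,0,0.09,1,0.06,0.0,0,0,0,0.09,1,0.05,0.0,0,0,0,0.09,1,0.03,0.0,0,0,0,0.09,1,0.03,0,0,0,0,0.09,1,0,0.0,0,0,0,0.09,1,0,0.0,0,0,0,0.09,1,0,0.0,0,0,0,0.09,1,0,0.0,0,0,0,0.09,1])

```text
clock: 8.35
tool_pos: [0.503, -0.159, 0.1261]
eef_rot: [-0.537, -0.449, 0.546, -0.46]
contact_force: [1.0, 0.2, -0.5]
opening: 0.222
```

Run:
```python
from h import *
st();a=snap("scene");b=snap("side")
g1=lambda p:np.array(p)/6+[150,230]; g2=lambda p:np.array(p)/9+[220,85]
p,e=tri(a,g1((187,252)),b,g2((240,215)));print(p,e)
for z in(.055,): 
  print(onz(a,g1([(58,265),(318,240),(190,160),(180,345)]),z)); print(onz(b,g2([(120,215),(360,215),(240,135),(240,297)]),z))
  print("handle end",onz(b,g2([(60,490),(110,520),(160,325)]),.035), onz(a,g1([(510,155)]),.035))
```

```text
t 8.35 tcp [ 0.503  -0.159   0.1261] x [ 0.    -0.019 -1.   ] y [ 0.985 -0.173  0.003] F [ 1.   0.2 -0.5] op 0.222
[ 0.75609732 -0.26645324  0.05007557] 0.0028229740707636417
[[ 0.74603117 -0.31143525  0.055     ]
 [ 0.78001416 -0.22071427  0.055     ]
 [ 0.71459914 -0.24979573  0.055     ]
 [ 0.80599123 -0.28326953  0.055     ]]
[[ 0.79585509 -0.2417194   0.055     ]
 [ 0.71004201 -0.28464155  0.055     ]
 [ 0.77529953 -0.3058352   0.055     ]
 [ 0.7309042  -0.22111493  0.055     ]]
handle end [[ 0.75327991 -0.1143765   0.035     ]
 [ 0.72853051 -0.10907684  0.035     ]
 [ 0.76232156 -0.21153424  0.035     ]] [[ 0.75173245 -0.12896544  0.035     ]]
```

Request:
send_rows(commands=[0.06,-0.02,0,0.012,0,0.09,1,0.06,-0.025,0,0,0,0.09,1,0.06,-0.025,0,0,0,0.09,1,0.06,-0.025,0,0,0,0.09,1,0.06,-0.025,0,0,0,0.09,1,0.06,-0.025,0,0,0,0.09,1,0.06,-0.025,0,0,0,0.09,1,0.06,-0.02,0,0,0,0.09,1,0.06,-0.02,0,0,0,0.09,1,0.04,0,0,0,0,0.09,1,0,0,0,0,0,0.05,1])

```text
clock: 9.55
tool_pos: [0.649, -0.2144, 0.1217]
eef_rot: [0.083, 0.705, -0.089, 0.698]
contact_force: [0.4, 0.4, -1.7]
opening: 0.222
```

Run:
```python
from h import *
t,_=st();print(np.round(t["q"],3))
w=snap("wrist","w5.png")
a=snap("side")
for o in holders(a,roi=(230,130,320,240)): print(o)
```

```text
t 9.55 tcp [ 0.649  -0.2144  0.1217] x [-0.011 -0.007 -1.   ] y [ 0.242  0.97  -0.01 ] F [ 0.4  0.4 -1.7] op 0.222
[ 0.751  1.174 -1.205  1.429  1.109  1.309  0.787]
{'c': array([0.53690857, 0.12313927]), 'w': 111.76348114013672, 'h': 59.439964294433594, 'an': -86.24790048599243, 'uv': array([250.88888889, 219.42222222])}
{'c': array([ 0.53468854, -0.02577337]), 'w': 111.72869110107422, 'h': 59.9764518737793, 'an': -78.4691972732544, 'uv': array([272.65882353, 185.16470588])}
{'c': array([ 0.5321062, -0.1843506]), 'w': 110.99676513671875, 'h': 60.253929138183594, 'an': 74.66102600097656, 'uv': array([293.3880597, 152.7761194])}
```

View pics/w5.png

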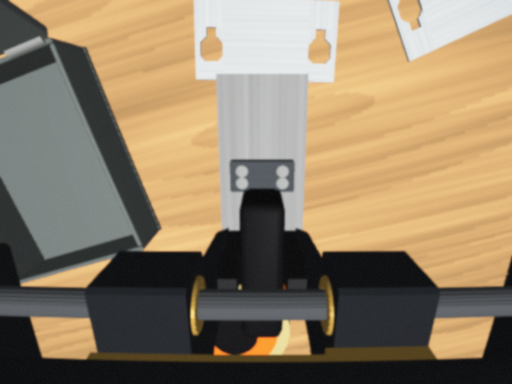

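Request:
send_rows(commands=[0.035,-0.016,-0.04,0.0045,-0.007,-0.014,1,0,0,-0.06,0,0,0,1,0,0,-0.06,0,0,0,1,0,0,-0.06,0,0,0,1,0,0,-0.06,0,0,0,1])

```text
clock: 10.15
tool_pos: [0.6569, -0.2195, 0.0464]
eef_rot: [0.099, 0.7, -0.1, 0.7]
contact_force: [-0.4, 0.5, -0.8]
opening: 0.223
```

```bash
cat >> h.py <<'E'
def go(tp=None,yang=None,rel=None):
    """print needed correction in row units: to tcp tp, yaw of tool y (deg), tool x straight down"""
    t,Rm=st(); print("q",np.round(t["q"],2))
    if tp is not None: print("shift units",np.round((np.array(tp)-t["tool_pos"])/.25,3))
    if yang is not None:
        y=np.radians(yang); X=np.array([0,0,-1.]); Y=np.array([np.cos(y),np.sin(y),0]); W=np.stack([X,Y,np.cross(X,Y)],1)
        print("turn units",np.round(R.from_matrix(W@Rm.T).as_rotvec()/(np.pi/2),4))
E
python3 - <<'E'
from h import *
go((.656,-.218,.0085),74.7)
E
```

```text
t 10.15 tcp [ 0.6569 -0.2195  0.0464] x [-0.001 -0.001 -1.   ] y [ 0.278  0.96  -0.002] F [-0.4  0.5 -0.8] op 0.223
q [ 0.74  1.27 -1.15  1.43  1.19  1.22  0.73]
shift units [-0.004  0.006 -0.152]
turn units [ 0.0009 -0.0005  0.0097]
```

Good tracking. Lower gently.

Request:
send_rows(commands=[-0.004,0.006,-0.05,0,0,0.009,1,0,0,-0.04,0,0,0,1,0,0,-0.03,0,0,0,1,0,0,-0.02,0,0,0,1,0,0,0,0,0,0,1])

```text
clock: 10.65
tool_pos: [0.6542, -0.2174, 0.0074]
eef_rot: [0.094, 0.702, -0.095, 0.699]
contact_force: [-0.3, -0.3, -1.5]
opening: 0.223
```

Run:
```python
from h import *
go((.656,-.218,.0085),74.7)
w=snap("wrist","w6.png");b=snap("side");crop(b,250,110,330,190,7,"s6.png")
```

```text
t 10.65 tcp [ 0.6542 -0.2174  0.0074] x [-0.005 -0.001 -1.   ] y [ 0.264  0.965 -0.002] F [-0.3 -0.3 -1.5] op 0.223
q [ 0.73  1.32 -1.13  1.44  1.24  1.19  0.72]
shift units [ 0.007 -0.002  0.004]
turn units [ 0.0004 -0.003   0.    ]
```

View pics/w6.png

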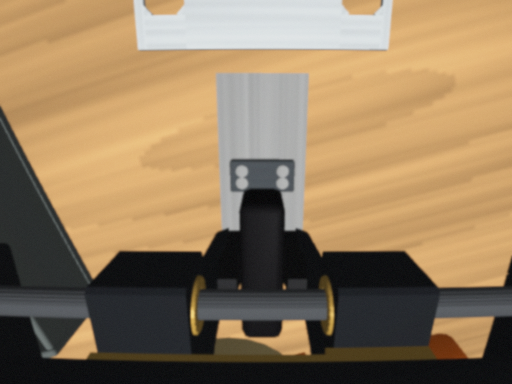

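View pics/s6.png

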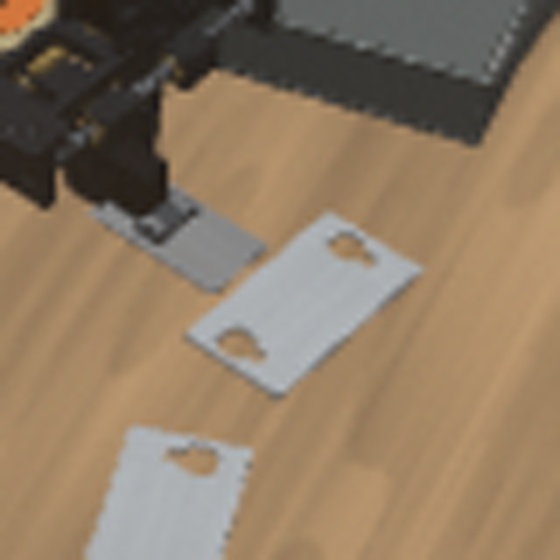

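Request:
send_rows(commands=[-0.025,0.006,0.004,0,-0.003,0,1,-0.023,0.006,0,0,0,0,1,-0.023,0.006,0,0,0,0,1])

```text
clock: 11.05
tool_pos: [0.6359, -0.2127, 0.0083]
eef_rot: [0.094, 0.7, -0.095, 0.701]
contact_force: [-0.9, -0.5, -0.9]
opening: 0.223
```

Run:
```python
from h import *
go((.64,-.2136,.0085),74.7)
w=snap("wrist","w7.png");b=snap("side");crop(b,250,110,330,190,7,"s7.png")
```

```text
t 11.05 tcp [ 0.6359 -0.2127  0.0083] x [ 0.002 -0.001 -1.   ] y [ 0.265  0.964 -0.   ] F [-0.9 -0.5 -0.9] op 0.223
q [ 0.75  1.3  -1.13  1.51  1.25  1.16  0.67]
shift units [ 0.016 -0.004  0.001]
turn units [0.0005 0.0011 0.0005]
```

View pics/w7.png

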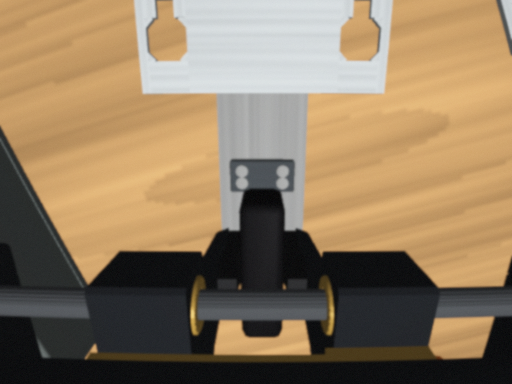

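View pics/s7.png

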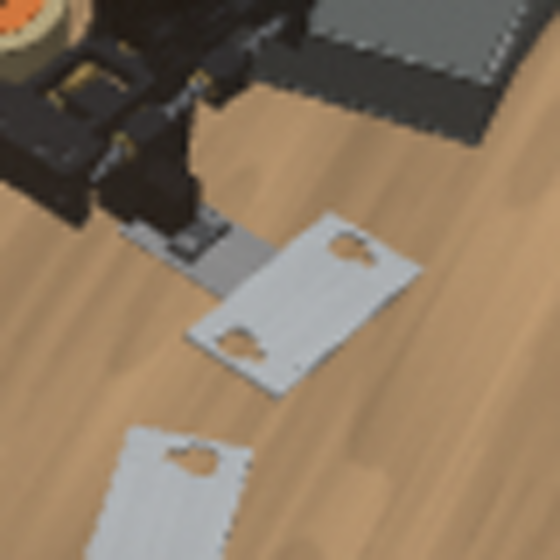

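Request:
send_rows(commands=[-0.02,0.005,0.004,0,0,0,1,-0.014,0.004,0.04,0,0,0,1,-0.016,0.004,0.045,0,0,0,1])

```text
clock: 11.45
tool_pos: [0.6214, -0.2095, 0.0302]
eef_rot: [0.094, 0.701, -0.095, 0.7]
contact_force: [-0.1, 0.3, -2.2]
opening: 0.225
```

Run:
```python
from h import *
go((.64,-.2136,.0085),74.7)
w=snap("wrist","w8.png");b=snap("side");crop(b,250,110,330,190,7,"s8.png")
```

```text
t 11.45 tcp [ 0.6214 -0.2095  0.0302] x [-0.001 -0.001 -1.   ] y [ 0.264  0.964 -0.001] F [-0.1  0.3 -2.2] op 0.225
q [ 0.77  1.27 -1.14  1.56  1.24  1.17  0.65]
shift units [ 0.074 -0.017 -0.087]
turn units [ 0.0005 -0.0008  0.0003]
```

View pics/s8.png

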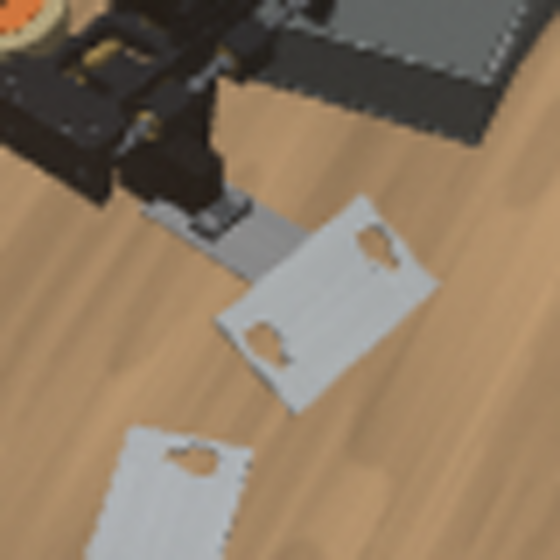

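Request:
send_rows(commands=[-0.03,0.008,0.04,0,0,0,1,-0.035,0.009,0.035,0,0,0,1,-0.04,0.01,0.03,0,0,0,1])

```text
clock: 11.85
tool_pos: [0.5952, -0.2023, 0.06]
eef_rot: [0.094, 0.7, -0.095, 0.702]
contact_force: [-0.5, 0.0, -1.2]
opening: 0.22
```

Run:
```python
from h import *
go((.64,-.2136,.0085),74.7)
w=snap("wrist","w9.png");b=snap("side");crop(b,250,110,330,190,7,"s9.png")
```

```text
t 11.85 tcp [ 0.5952 -0.2023  0.06  ] x [ 0.002 -0.001 -1.   ] y [ 0.265  0.964 -0.001] F [-0.5  0.  -1.2] op 0.22
q [ 0.8   1.21 -1.17  1.65  1.22  1.16  0.6 ]
shift units [ 0.179 -0.045 -0.206]
turn units [0.0008 0.0015 0.0008]
```

View pics/s9.png

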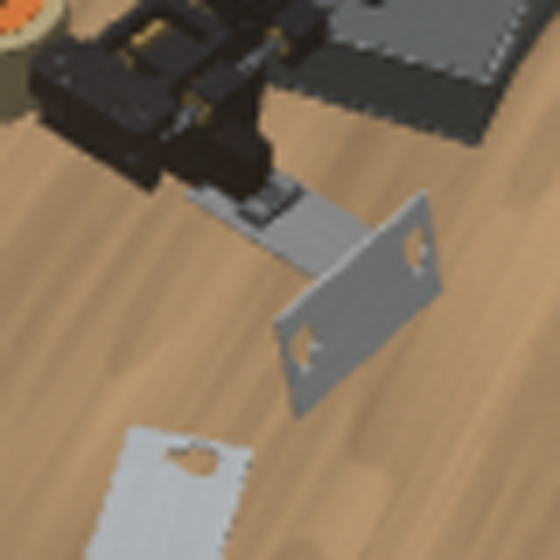

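View pics/w9.png

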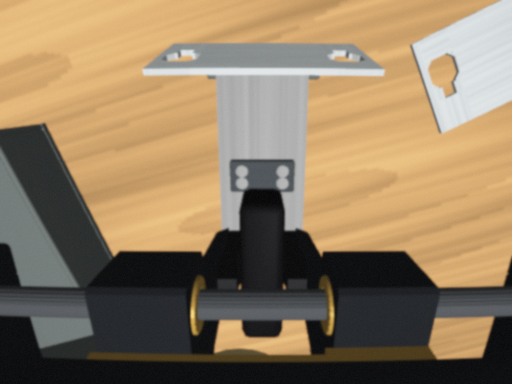

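Request:
send_rows(commands=[-0.045,0.012,0.0,0,0,0,1,-0.05,0.013,-0.01,0,0,0,1,-0.05,0.013,-0.01,0,0,0,1,-0.02,0.005,0,0,0,0,1,0,0,0,0,0,0,1])

```text
clock: 12.45
tool_pos: [0.5532, -0.1916, 0.0567]
eef_rot: [0.094, 0.699, -0.095, 0.703]
contact_force: [1.2, -0.6, -0.8]
opening: 0.225
```

Run:
```python
from h import *
go((.64,-.2136,.0085),74.7)
w=snap("wrist","w10.png");b=snap("side");crop(b,230,110,330,230,5,"s10.png")
```

```text
t 12.45 tcp [ 0.5532 -0.1916  0.0567] x [ 0.005 -0.003 -1.   ] y [ 0.264  0.965 -0.001] F [ 1.2 -0.6 -0.8] op 0.225
q [ 0.83  1.19 -1.16  1.79  1.25  1.11  0.5 ]
shift units [ 0.347 -0.088 -0.193]
turn units [0.0016 0.0032 0.0001]
```

View pics/s10.png

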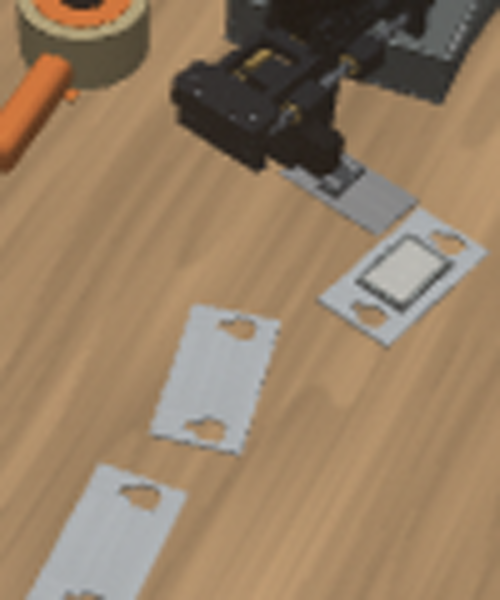

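View pics/w10.png

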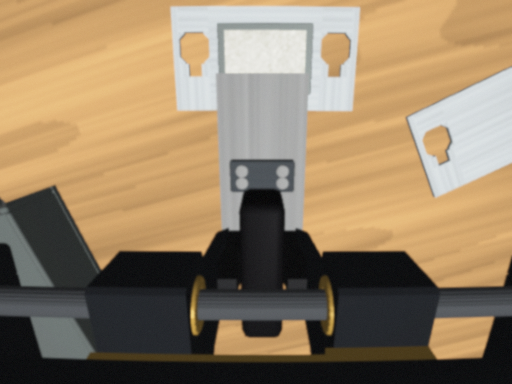

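Request:
send_rows(commands=[0.06,0,0.08,0,0,0,1,0.06,0.05,0.08,0,0,0,1,0.06,0.1,0.08,0,0,0.05,1,0.06,0.13,0.0,0,0,0.06,1,0.06,0.13,0,0,0,0.06,1,0.05,0.13,0,0,0,0.06,1,0.05,0.13,0,0,0,0.06,1,0.02,0.1,0,0,0,0.02,1])

```text
clock: 13.35
tool_pos: [0.6667, 0.0005, 0.1191]
eef_rot: [-0.079, 0.699, 0.077, 0.707]
contact_force: [0.1, -0.7, -0.5]
opening: 0.225
```

Run:
```python
from h import *
go((.66,-.001,.06),101.5)
w=snap("wrist","w11.png");b=snap("side")
for o in holders(b,roi=(230,130,320,240)): print(o)
```

```text
t 13.35 tcp [6.667e-01 5.000e-04 1.191e-01] x [ 0.011 -0.002 -1.   ] y [-0.219  0.976 -0.004] F [ 0.1 -0.7 -0.5] op 0.225
q [ 0.47  1.19 -1.26  1.51  1.16  1.3   0.86]
shift units [-0.027 -0.006 -0.236]
turn units [ 0.0013  0.0071 -0.0128]
{'c': array([0.53690857, 0.12313927]), 'w': 111.76348114013672, 'h': 59.439964294433594, 'an': -86.24790048599243, 'uv': array([250.88888889, 219.42222222])}
{'c': array([ 0.53468854, -0.02577337]), 'w': 111.72869110107422, 'h': 59.9764518737793, 'an': -78.4691972732544, 'uv': array([272.65882353, 185.16470588])}
{'c': array([ 0.45941751, -0.16120169]), 'w': 111.7245864868164, 'h': 58.933250427246094, 'an': 76.33818817138672, 'uv': array([309.03125 , 164.859375])}
```

View pics/w11.png

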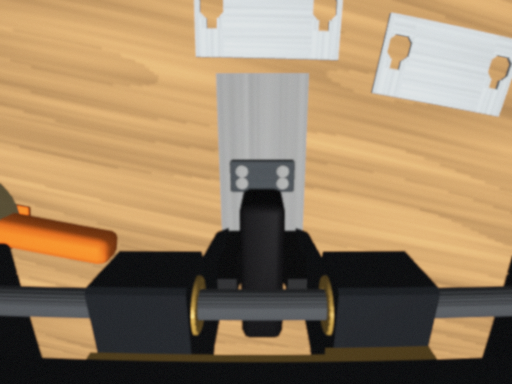

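Request:
send_rows(commands=[-0.02,0.0,-0.06,0.001,0.007,-0.012,1,0,0.01,-0.06,0,0,0,1,0,0,-0.06,0,0,0,1,0,0,-0.06,0,0,0,1,0,0,-0.06,0,0,0,1,0,0,-0.05,0,0,0,1])

```text
clock: 14.05
tool_pos: [0.6607, 0.0012, 0.0235]
eef_rot: [-0.07, 0.704, 0.069, 0.703]
contact_force: [0.2, 0.5, -1.2]
opening: 0.229
```

Run:
```python
from h import *
go((.66,.001,.0085),101.5)
```

```text
t 14.05 tcp [0.6607 0.0012 0.0235] x [-0.001 -0.001 -1.   ] y [-0.195  0.981 -0.001] F [ 0.2  0.5 -1.2] op 0.229
q [ 0.45  1.3  -1.19  1.54  1.27  1.21  0.79]
shift units [-0.003 -0.001 -0.06 ]
turn units [ 0.0008 -0.0009  0.0027]
```

Request:
send_rows(commands=[-0.003,0,-0.035,0,0,0.003,1,0,0,-0.02,0,0,0,1,0,0,0,0,0,0,1])

```text
clock: 14.35
tool_pos: [0.659, 0.0004, 0.0067]
eef_rot: [-0.071, 0.705, 0.07, 0.702]
contact_force: [-1.0, -0.7, 3.8]
opening: 0.222
```

Run:
```python
from h import *
go((.66,.001,.0085),101.5)
w=snap("wrist","w12.png")
```

```text
t 14.35 tcp [6.59e-01 4.00e-04 6.70e-03] x [-0.004 -0.002 -1.   ] y [-0.199  0.98  -0.001] F [-1.  -0.7  3.8] op 0.222
q [ 0.45  1.32 -1.17  1.55  1.29  1.2   0.78]
shift units [0.004 0.002 0.007]
turn units [ 0.001  -0.0026  0.    ]
```

View pics/w12.png

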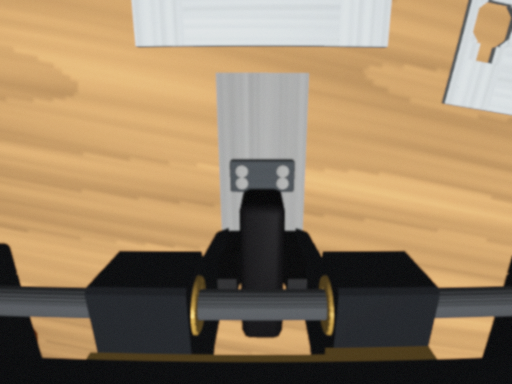

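Request:
send_rows(commands=[-0.01,0,0.01,0.001,-0.003,0,1,-0.025,-0.005,0.0,0,0,0,1,-0.025,-0.005,0,0,0,0,1,-0.02,-0.004,0,0,0,0,1])

```text
clock: 14.8
tool_pos: [0.6385, -0.0028, 0.0104]
eef_rot: [-0.071, 0.702, 0.071, 0.705]
contact_force: [1.7, 0.1, -0.5]
opening: 0.224
```

Run:
```python
from h import *
go((.66-.0185,.001-.0035,.0085),101.5)
w=snap("wrist","w13.png");b=snap("side");crop(b,230,140,330,220,6,"s13.png")
```

```text
t 14.8 tcp [ 0.6385 -0.0028  0.0104] x [ 0.003  0.001 -1.   ] y [-0.199  0.98   0.   ] F [ 1.7  0.1 -0.5] op 0.224
q [ 0.47  1.31 -1.17  1.62  1.31  1.17  0.73]
shift units [ 0.012  0.001 -0.008]
turn units [-0.0005  0.0022  0.0001]
```

View pics/w13.png

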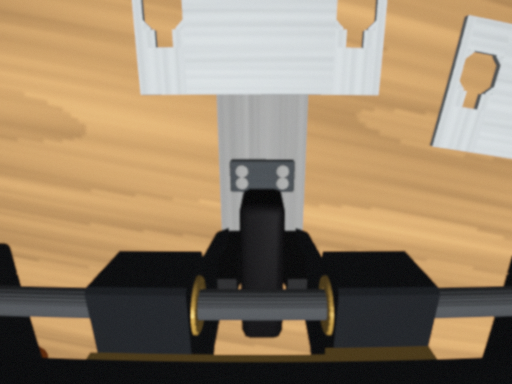

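Request:
send_rows(commands=[-0.01,-0.002,0.02,0,0,0,1,-0.008,-0.002,0.045,0,0,0,1,-0.014,-0.003,0.045,0,0,0,1])

```text
clock: 15.2
tool_pos: [0.6293, -0.0051, 0.0381]
eef_rot: [-0.071, 0.703, 0.071, 0.704]
contact_force: [0.5, -0.3, -0.7]
opening: 0.227
```

Run:
```python
from h import *
go((.66-.0185,.001-.0035,.0085),101.5)
w=snap("wrist","w14.png");b=snap("side");crop(b,230,140,330,220,6,"s14.png")
```

```text
t 15.2 tcp [ 0.6293 -0.0051  0.0381] x [ 0.001  0.    -1.   ] y [-0.199  0.98   0.   ] F [ 0.5 -0.3 -0.7] op 0.227
q [ 0.49  1.27 -1.2   1.65  1.27  1.19  0.73]
shift units [ 0.049  0.01  -0.119]
turn units [-0.0002  0.0007  0.0002]
```

View pics/w14.png

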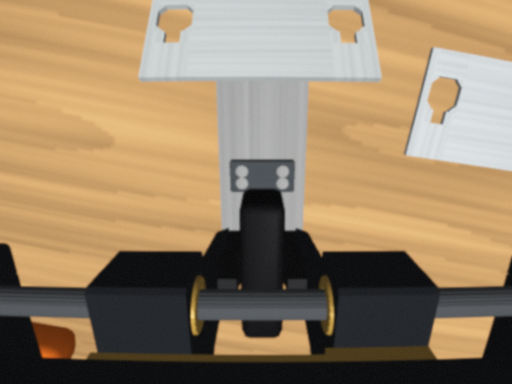

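View pics/s14.png

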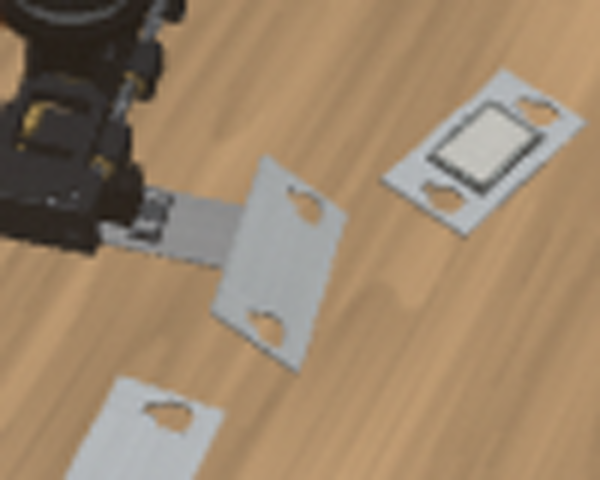

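Request:
send_rows(commands=[-0.035,-0.006,0.035,0,0,0,1,-0.04,-0.007,0.03,0,0,0,1,-0.045,-0.007,0.02,0,0,0,1])

```text
clock: 15.6
tool_pos: [0.5992, -0.0098, 0.0626]
eef_rot: [-0.07, 0.702, 0.071, 0.705]
contact_force: [-0.8, 0.3, -1.5]
opening: 0.225
```

Run:
```python
from h import *
go((.66-.0185,.001-.0035,.0085),101.5)
w=snap("wrist","w15.png");b=snap("side");crop(b,230,140,330,220,6,"s15.png")
```

```text
t 15.6 tcp [ 0.5992 -0.0098  0.0626] x [ 0.005  0.001 -1.   ] y [-0.198  0.98  -0.   ] F [-0.8  0.3 -1.5] op 0.225
q [ 0.53  1.22 -1.22  1.74  1.26  1.18  0.68]
shift units [ 0.169  0.029 -0.216]
turn units [-0.0005  0.0031  0.0007]
```

View pics/s15.png

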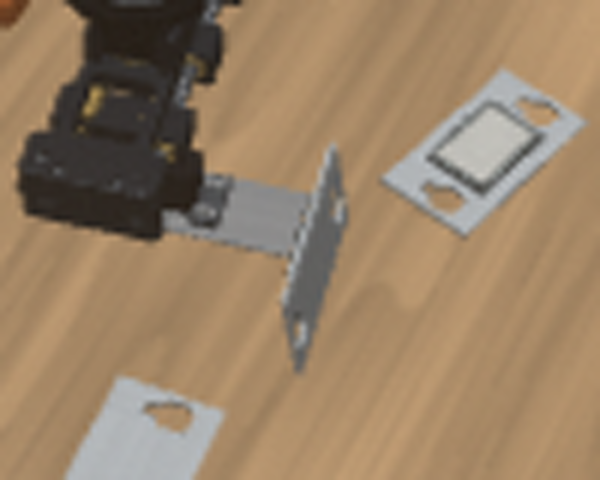

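Request:
send_rows(commands=[-0.045,-0.004,-0.015,0,0,0,1,-0.045,-0.004,-0.015,0,0,0,1,-0.035,-0.004,-0.01,0,0,0,1,0,0,0,0,0,0,1])

```text
clock: 16.1
tool_pos: [0.5671, -0.0141, 0.0538]
eef_rot: [-0.072, 0.702, 0.07, 0.706]
contact_force: [-1.8, 0.2, 2.2]
opening: 0.222
```

Run:
```python
from h import *
go((.66-.0185,.001-.0035,.0085),101.5)
w=snap("wrist","w16.png");b=snap("side");crop(b,230,140,330,220,6,"s16.png")
```

```text
t 16.1 tcp [ 0.5671 -0.0141  0.0538] x [ 0.006 -0.002 -1.   ] y [-0.199  0.98  -0.003] F [-1.8  0.2  2.2] op 0.222
q [ 0.55  1.21 -1.21  1.85  1.3   1.15  0.6 ]
shift units [ 0.297  0.046 -0.181]
turn units [0.0011 0.0037 0.0003]
```

View pics/s16.png

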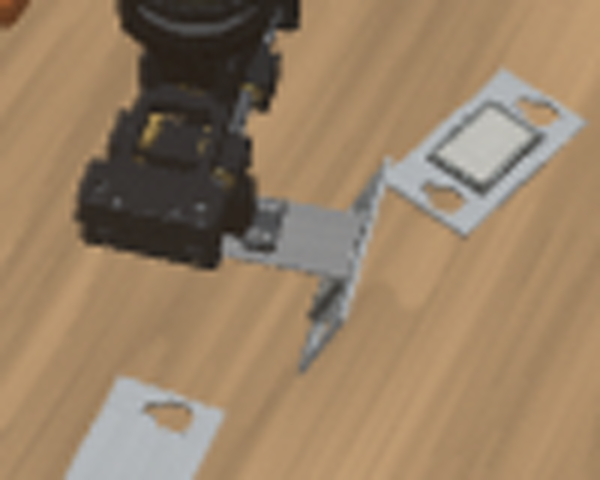

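Request:
send_rows(commands=[-0.01,0,0.008,0,0,0,1,0,0,0,0,0,0,1])

```text
clock: 16.4
tool_pos: [0.5674, -0.013, 0.0564]
eef_rot: [-0.07, 0.7, 0.07, 0.707]
contact_force: [0.4, 0.7, -0.8]
opening: 0.224
```

Run:
```python
from h import *
st()
w=snap("wrist","w17.png");b=snap("side");crop(b,230,140,330,220,6,"s17.png")
```

```text
t 16.4 tcp [ 0.5674 -0.013   0.0564] x [ 0.01   0.001 -1.   ] y [-0.197  0.98  -0.001] F [ 0.4  0.7 -0.8] op 0.224
```

View pics/s17.png

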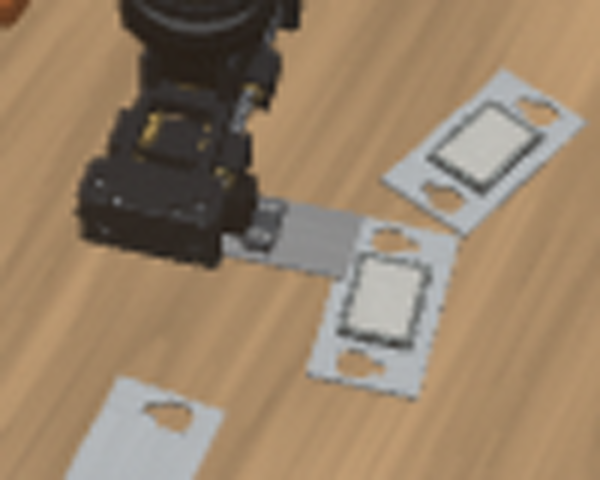

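View pics/w17.png

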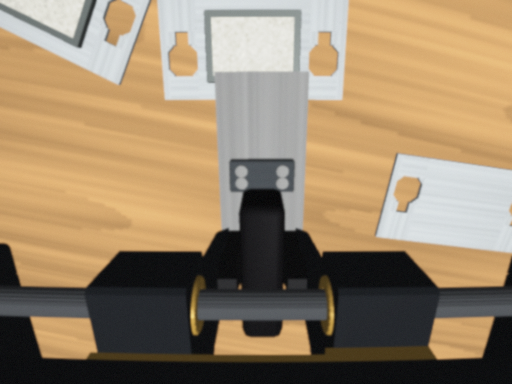

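Request:
send_rows(commands=[0.06,0.02,0.06,0,0.004,-0.02,1,0.07,0.08,0.06,0,0,-0.03,1,0.08,0.11,0.04,0,0,-0.03,1,0.08,0.12,0.0,0,0,-0.01,1,0.07,0.12,0,0,0,0,1,0.05,0.11,0,0,0,0,1,0.02,0.04,0,0,0,0,1])

```text
clock: 17.2
tool_pos: [0.678, 0.1394, 0.0958]
eef_rot: [-0.016, 0.707, 0.016, 0.707]
contact_force: [0.3, 0.3, -1.2]
opening: 0.227
```

Run:
```python
from h import *
go((.665,.131,.0085),93.7)
b=snap("side")
for o in holders(b,roi=(230,130,320,240)): print(o)
```

```text
t 17.2 tcp [0.678  0.1394 0.0958] x [-0.  0. -1.] y [-0.045  0.999  0.   ] F [ 0.3  0.3 -1.2] op 0.227
q [ 0.23  1.22 -1.21  1.42  1.15  1.29  0.55]
shift units [-0.052 -0.033 -0.349]
turn units [-0.0003 -0.0001  0.0123]
{'c': array([0.53686267, 0.12384099]), 'w': 113.1698989868164, 'h': 59.43986129760742, 'an': -86.24887609481812, 'uv': array([250.88888889, 219.46666667])}
{'c': array([ 0.46587619, -0.09853155]), 'w': 243.55337524414062, 'h': 75.93800354003906, 'an': -89.35565447807312, 'uv': array([299.95138889, 179.74305556])}
```

Request:
send_rows(commands=[-0.045,-0.025,-0.06,0,0,0.012,1,0,0,-0.06,0,0,0,1,0,0,-0.06,0,0,0,1,0,0,-0.06,0,0,0,1,0,0,-0.05,0,0,0,1])

```text
clock: 17.75
tool_pos: [0.6678, 0.1292, 0.0195]
eef_rot: [-0.022, 0.706, 0.021, 0.707]
contact_force: [0.2, -0.1, -1.5]
opening: 0.218
```

Run:
```python
from h import *
go((.665,.131,.0085),93.7)
w=snap("wrist","w18.png")
```

```text
t 17.75 tcp [0.6678 0.1292 0.0195] x [ 0.002 -0.002 -1.   ] y [-0.061  0.998 -0.002] F [ 0.2 -0.1 -1.5] op 0.218
q [ 0.24  1.31 -1.16  1.48  1.25  1.2   0.51]
shift units [-0.011  0.007 -0.044]
turn units [0.0014 0.0013 0.0024]
```

View pics/w18.png

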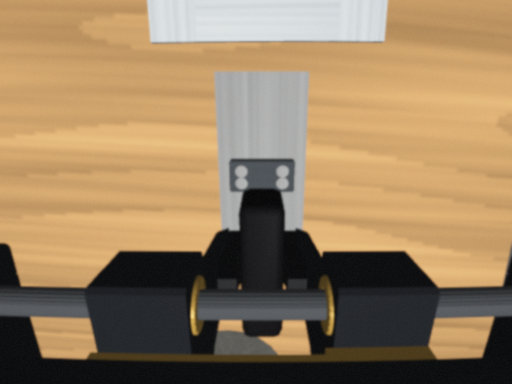

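Request:
send_rows(commands=[-0.008,0.007,-0.03,0,0,0,1,-0.004,0,-0.01,0,0,0,1])

```text
clock: 18.0
tool_pos: [0.6641, 0.13, 0.0066]
eef_rot: [-0.022, 0.707, 0.02, 0.707]
contact_force: [-3.0, -3.9, 11.1]
opening: 0.225
```

Run:
```python
from h import *
go((.665,.131,.0085),93.7)
```

```text
t 18.0 tcp [0.6641 0.13   0.0066] x [-0.    -0.004 -1.   ] y [-0.059  0.998 -0.004] F [-3.  -3.9 11.1] op 0.225
q [ 0.24  1.32 -1.15  1.49  1.27  1.19  0.49]
shift units [0.004 0.004 0.008]
turn units [ 0.0024 -0.0002  0.0033]
```

Request:
send_rows(commands=[0,0.002,0.012,0.0024,0,0.003,1,-0.026,-0.002,0.0,0,0,0,1,-0.026,-0.002,0,0,0,0,1,-0.02,-0.001,0,0,0,0,1])

```text
clock: 18.4
tool_pos: [0.6454, 0.1301, 0.0105]
eef_rot: [-0.022, 0.706, 0.023, 0.707]
contact_force: [0.8, -0.8, -1.5]
opening: 0.226
```

Run:
```python
from h import *
go((.665-.02,.131-.0015,.0095),93.7)
w=snap("wrist","w19.png");b=snap("side")
```

```text
t 18.4 tcp [0.6454 0.1301 0.0105] x [ 0.001  0.002 -1.   ] y [-0.064  0.998  0.002] F [ 0.8 -0.8 -1.5] op 0.226
q [ 0.25  1.31 -1.15  1.55  1.28  1.17  0.45]
shift units [-0.002 -0.002 -0.004]
turn units [-0.0011  0.0009  0.0003]
```

View pics/w19.png

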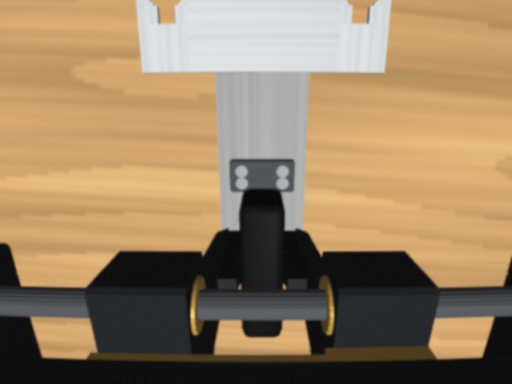

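Request:
send_rows(commands=[0.006,0,-0.012,0,0,0,1,0,0,0,0,0,0,1])

```text
clock: 18.7
tool_pos: [0.6467, 0.1298, 0.0072]
eef_rot: [-0.023, 0.706, 0.023, 0.707]
contact_force: [0.6, -0.8, -0.3]
opening: 0.222
```

Run:
```python
from h import *
go((.665-.02,.131-.0015,.0085),93.7)
```

```text
t 18.7 tcp [0.6467 0.1298 0.0072] x [ 0.001  0.001 -1.   ] y [-0.065  0.998  0.001] F [ 0.6 -0.8 -0.3] op 0.222
q [ 0.25  1.31 -1.15  1.55  1.28  1.17  0.45]
shift units [-0.007 -0.001  0.005]
turn units [-0.0006  0.0005 -0.0003]
```

Request:
send_rows(commands=[-0.02,-0.001,0.003,0,0,0,1,-0.022,-0.002,0,0,0,0,1])

```text
clock: 18.9
tool_pos: [0.6363, 0.1292, 0.0078]
eef_rot: [-0.022, 0.706, 0.023, 0.707]
contact_force: [-0.6, 0.7, -1.3]
opening: 0.225
```

Run:
```python
from h import *
go((.665-.02,.131-.0015,.0085),93.7)
w=snap("wrist","w20.png")
```

```text
t 18.9 tcp [0.6363 0.1292 0.0078] x [ 0.001  0.001 -1.   ] y [-0.063  0.998  0.001] F [-0.6  0.7 -1.3] op 0.225
q [ 0.26  1.31 -1.15  1.58  1.29  1.16  0.42]
shift units [0.035 0.001 0.003]
turn units [-0.0009  0.0007  0.0007]
```

View pics/w20.png

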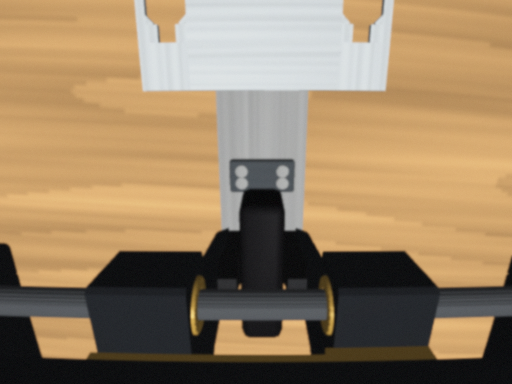

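Under the rim. Lift and tip, as with B.

Request:
send_rows(commands=[-0.016,-0.001,0.015,0,0,0,1,-0.01,-0.001,0.045,0,0,0,1,-0.016,-0.001,0.045,0,0,0,1,-0.03,-0.002,0.035,0,0,0,1,-0.04,-0.003,0.03,0,0,0,1,-0.045,-0.003,0.02,0,0,0,1])

```text
clock: 19.55
tool_pos: [0.594, 0.1265, 0.0603]
eef_rot: [-0.022, 0.706, 0.023, 0.707]
contact_force: [0.0, 0.4, -1.5]
opening: 0.223
```

Run:
```python
from h import *
go((.665-.02,.131-.0015,.0085),93.7)
w=snap("wrist","w21.png");b=snap("side");crop(b,200,150,300,250,5,"s21.png")
```

```text
t 19.55 tcp [0.594  0.1265 0.0603] x [ 0.002  0.002 -1.   ] y [-0.064  0.998  0.002] F [ 0.   0.4 -1.5] op 0.223
q [ 0.29  1.21 -1.2   1.72  1.24  1.17  0.34]
shift units [ 0.204  0.012 -0.207]
turn units [-0.0011  0.0013  0.0005]
```

View pics/s21.png

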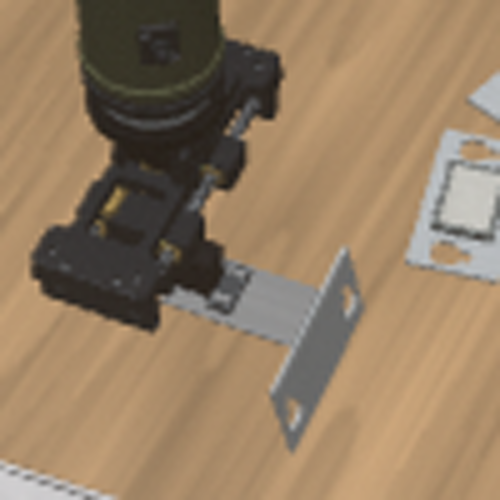

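Request:
send_rows(commands=[-0.045,-0.003,-0.008,0,0,0,1,-0.05,-0.003,-0.01,0,0,0,1,-0.045,-0.003,-0.01,0,0,0,1,-0.02,-0.001,0,0,0,0,1,0,0,0.01,0,0,0,1,0,0,0.01,0,0,0,1])

```text
clock: 20.25
tool_pos: [0.5547, 0.1239, 0.0606]
eef_rot: [-0.022, 0.705, 0.023, 0.709]
contact_force: [0.4, 0.4, -0.9]
opening: 0.223
```

Run:
```python
from h import *
go((.665-.02,.131-.0015,.0085),93.7)
w=snap("wrist","w22.png");b=snap("side","s22f.png");crop(b,200,130,340,250,5,"s22.png")
```

```text
t 20.25 tcp [0.5547 0.1239 0.0606] x [ 0.006  0.002 -1.   ] y [-0.064  0.998  0.001] F [ 0.4  0.4 -0.9] op 0.223
q [ 0.3   1.19 -1.2   1.84  1.28  1.13  0.23]
shift units [ 0.361  0.022 -0.209]
turn units [-0.0011  0.0038  0.0001]
```

View pics/s22.png

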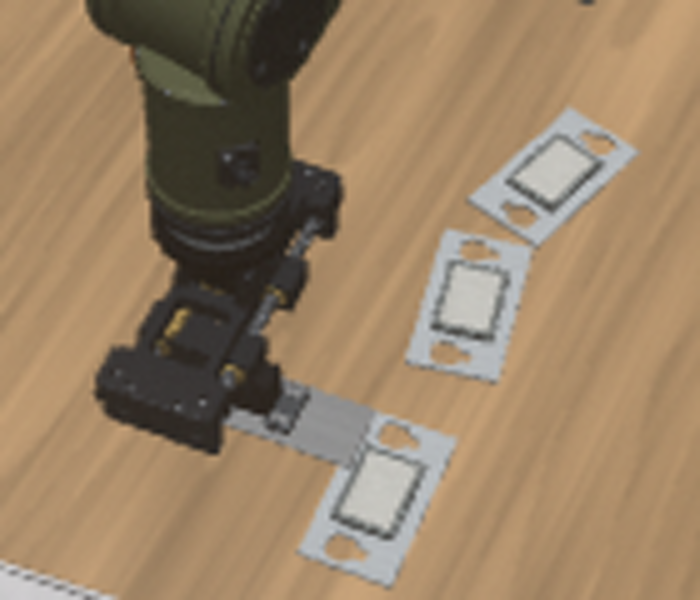

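Request:
send_rows(commands=[0.06,0,0.06,0,0.004,0,1,0.08,-0.08,0.04,0,0,0,1,0.08,-0.12,0,0,0,0,1,0.08,-0.12,0,0,0,0,1,0.06,-0.12,-0.03,0,0,0,1,0.04,-0.1,-0.06,0,0,0,1,0,-0.04,-0.06,0,0,0,1,0,0,-0.06,0,0,0,1])

```text
clock: 21.15
tool_pos: [0.6628, -0.0248, 0.0363]
eef_rot: [-0.02, 0.704, 0.024, 0.71]
contact_force: [-0.7, 0.6, -0.2]
opening: 0.223
```

Run:
```python
from h import *
go((.65,-.02,.0075),93.7)
```

```text
t 21.15 tcp [ 0.6628 -0.0248  0.0363] x [ 0.009  0.006 -1.   ] y [-0.063  0.998  0.006] F [-0.7  0.6 -0.2] op 0.223
q [ 0.49  1.28 -1.18  1.54  1.25  1.19  0.7 ]
shift units [-0.051  0.019 -0.115]
turn units [-0.0041  0.0054  0.0011]
```

Request:
send_rows(commands=[-0.02,0.015,-0.04,-0.004,0.005,0,1,0,0,-0.04,0,0,0,1,0,0,-0.025,0,0,0,1,0,0,-0.004,0,0,0,1])

```text
clock: 21.55
tool_pos: [0.6545, -0.0163, 0.0063]
eef_rot: [-0.025, 0.708, 0.025, 0.705]
contact_force: [-2.4, -8.0, 15.4]
opening: 0.225
```

Run:
```python
from h import *
go((.655,-.02,.0067),93.7)
```

```text
t 21.55 tcp [ 0.6545 -0.0163  0.0063] x [-0.004 -0.001 -1.   ] y [-0.071  0.998 -0.001] F [-2.4 -8.  15.4] op 0.225
q [ 0.48  1.31 -1.16  1.56  1.28  1.18  0.67]
shift units [ 0.002 -0.015  0.001]
turn units [ 0.0006 -0.0023 -0.0039]
```

Request:
send_rows(commands=[0,0,0.003,0,0,0,0.5,0,0,0.003,0,0,0,0.5,0,0,0.003,0,0,0,0.5,0,0,0.06,0,0,0,0.4,0,0,0.12,0,0,0,0.35,0,0,0.15,0,0,0,0.35,0,0,0.15,0,0,0,0.35])

```text
clock: 22.25
tool_pos: [0.651, -0.0116, 0.1306]
eef_rot: [-0.027, 0.71, 0.029, 0.703]
contact_force: [0.7, -0.6, 0.2]
opening: 0.65
```

Run:
```python
from h import *
st();w=snap("wrist","w23.png")
```

```text
t 22.25 tcp [ 0.651  -0.0116  0.1306] x [-0.011  0.002 -1.   ] y [-0.079  0.997  0.002] F [ 0.7 -0.6  0.2] op 0.65
```

View pics/w23.png

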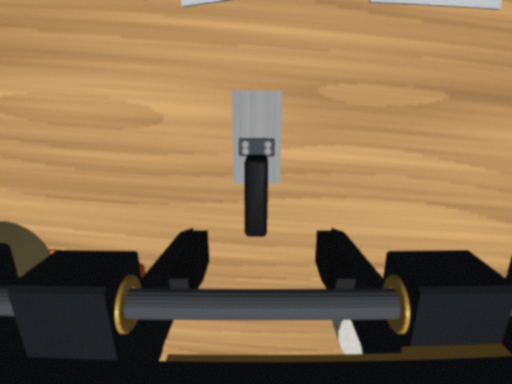

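Run:
```python
from h import *
a=snap("scene","sc24.png");b=snap("side")
for s,roi in((a,(150,150,310,240)),(b,(230,130,350,260))):
    for o in holders(s,roi=roi,z=.003): print(s["n"],o)
crop(a,150,150,320,240,4.5,"sc24c.png")
```

```text
scene {'c': array([ 0.46506061, -0.10320184]), 'w': 243.02911376953125, 'h': 82.22776794433594, 'an': 86.9869384765625, 'uv': array([201.73410405, 204.95375723])}
scene {'c': array([0.45975784, 0.11645642]), 'w': 112.44680786132812, 'h': 61.99174499511719, 'an': -87.37393522262573, 'uv': array([268.47191011, 185.46067416])}
scene {'c': array([0.36100882, 0.31748007]), 'w': 130.14151000976562, 'h': 51.225833892822266, 'an': -33.62886047363281, 'uv': array([303.66666667, 157.01960784])}
side {'c': array([0.45734625, 0.11863176]), 'w': 113.06068420410156, 'h': 60.34994125366211, 'an': -86.45663785934448, 'uv': array([275.23913043, 229.01086957])}
side {'c': array([ 0.46316806, -0.1018704 ]), 'w': 245.1973876953125, 'h': 81.58219146728516, 'an': 87.138427734375, 'uv': array([300.84246575, 179.35616438])}
```

View pics/sc24c.png

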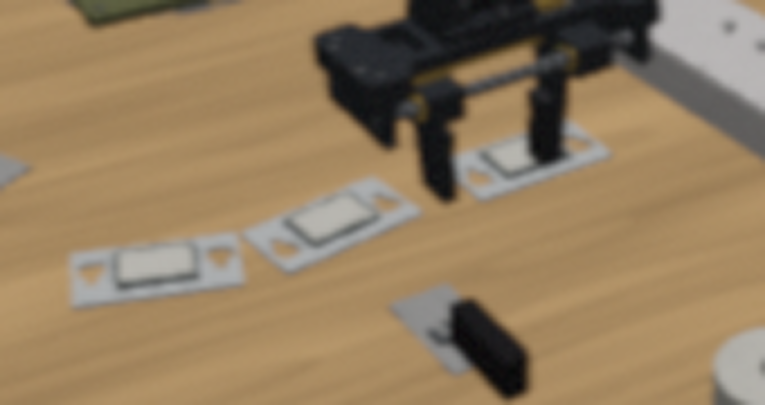

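Request:
send_rows(commands=[-0.06,0.04,0,0,0,-0.09,0.3,-0.07,0.05,0,0,0,-0.092,0.3,-0.07,0.05,0,0,0,-0.092,0.3,-0.07,0.05,0,0,0,-0.092,0.3,-0.07,0.05,0,0,0,-0.092,0.3,-0.07,0.05,0,0,0,-0.092,0.3,-0.07,0.05,0,0,0,-0.092,0.3,-0.07,0.05,0,0,0,-0.092,0.3,-0.07,0.05,0,0,0,-0.092,0.3,-0.06,0.04,0,0,0,-0.092,0.3,-0.05,0.02,0,0,0,-0.092,0.3])

```text
clock: 23.5
tool_pos: [0.4578, 0.1138, 0.1261]
eef_rot: [0.499, 0.506, -0.499, 0.496]
contact_force: [0.8, -0.4, 0.3]
opening: 0.696
```

Run:
```python
from h import *
go((.4585,.1177,.12),3.2)
w=snap("wrist","w25.png")
```

```text
t 23.5 tcp [0.4578 0.1138 0.1261] x [-0.01   0.011 -1.   ] y [ 1.     0.003 -0.01 ] F [ 0.8 -0.4  0.3] op 0.696
q [ 0.24  0.88 -0.99  2.09  1.07  0.81 -1.43]
shift units [ 0.003  0.015 -0.024]
turn units [-0.0066 -0.0068  0.0334]
```

View pics/w25.png

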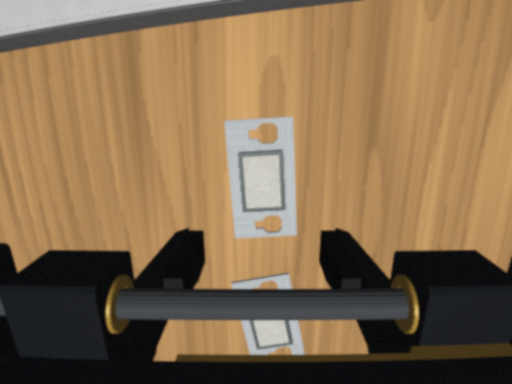

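```bash
cat >> h.py <<'E'
def frame(s,roi,z,thr=150):
    # dark frame outline rectangle inside bright sheet
    u0,v0,u1,v1=roi; g=cv2.cvtColor(s["image"],cv2.COLOR_BGR2GRAY); m=np.zeros(g.shape,np.uint8); m[v0:v1,u0:u1]=(g[v0:v1,u0:u1]<thr)*255
    c=max(cv2.findContours(m,cv2.RETR_EXTERNAL,cv2.CHAIN_APPROX_NONE)[0],key=cv2.contourArea)
    P=onz(s,c[:,0,:].astype(float),z)[:,:2]; return cv2.minAreaRect((P*1000).astype(np.float32)),c[:,0,:].min(0),c[:,0,:].max(0)
E
python3 - <<'E'
from h import *
w=snap("wrist")
for o in holders(w,roi=(215,110,305,245),z=.003,vmin=130): print(o)
print(frame(w,(234,146,290,216),.008))
print(onz(w,[(239,151),(284,150),(241,211.5),(286,210.5)],.008).mean(0))
E
```

```text
{'c': array([0.45661185, 0.11759354]), 'w': 111.87837982177734, 'h': 59.90058517456055, 'an': -86.24995040893555, 'uv': array([264.34916201, 176.61452514])}
(((456.7916259765625, 118.11436462402344), (39.65913391113281, 56.84696960449219), 3.690215826034546), array([241, 150], dtype=int32), array([287, 212], dtype=int32))
[0.45482109 0.1183123  0.008     ]
```

Request:
send_rows(commands=[-0.004,0.016,-0.06,-0.0066,-0.0068,0.039,0.3,0,0,-0.06,0,0,0,0.3,0,0,-0.06,0,0,0,0.3,0,0,-0.06,0,0,0,0.3,0,0,-0.06,0,0,0,0.3])

```text
clock: 24.1
tool_pos: [0.4608, 0.1154, 0.0486]
eef_rot: [0.476, 0.521, -0.476, 0.525]
contact_force: [-0.5, 0.7, 0.5]
opening: 0.699
```

Run:
```python
from h import *
go((.4567,.1178,.005),3.7)
```

```text
t 24.1 tcp [0.4608 0.1154 0.0486] x [ 0.005 -0.004 -1.   ] y [0.996 0.094 0.004] F [-0.5  0.7  0.5] op 0.699
q [ 0.16  1.01 -0.88  2.13  1.32  0.74 -1.55]
shift units [-0.017  0.01  -0.175]
turn units [ 0.0027  0.003  -0.0186]
```

Request:
send_rows(commands=[-0.017,0.01,-0.05,0.0027,0.003,-0.0186,0.3,0,0,-0.05,0,0,0,0.3,0,0,-0.04,0,0,0,0.3])

```text
clock: 24.4
tool_pos: [0.4586, 0.1156, 0.0097]
eef_rot: [0.481, 0.517, -0.482, 0.518]
contact_force: [-0.9, -0.3, 0.6]
opening: 0.7
```

Run:
```python
from h import *
go((.4567,.1178,.005),3.7)
```

```text
t 24.4 tcp [0.4586 0.1156 0.0097] x [-0.001 -0.002 -1.   ] y [ 0.997  0.073 -0.001] F [-0.9 -0.3  0.6] op 0.7
q [ 0.14  1.08 -0.83  2.13  1.44  0.72 -1.66]
shift units [-0.008  0.009 -0.019]
turn units [ 0.0015 -0.0004 -0.0052]
```

Request:
send_rows(commands=[-0.01,0.011,-0.012,0.001,0,-0.005,0.3,0,0,-0.004,0,0,0,0.3])

```text
clock: 24.6
tool_pos: [0.4564, 0.1174, 0.0036]
eef_rot: [0.482, 0.517, -0.484, 0.516]
contact_force: [0.1, 0.8, -0.3]
opening: 0.697
```

Run:
```python
from h import *
go((.4567,.1178,.005),3.7)
```

```text
t 24.6 tcp [0.4564 0.1174 0.0036] x [-0.003 -0.002 -1.   ] y [ 0.998  0.068 -0.003] F [ 0.1  0.8 -0.3] op 0.697
q [ 0.13  1.09 -0.83  2.13  1.46  0.72 -1.69]
shift units [0.001 0.002 0.006]
turn units [ 0.0012 -0.0016 -0.002 ]
```

Request:
send_rows(commands=[0,0,0.003,0,0,0,1,0,0,0,0,0,0,1,0,0,0,0,0,0,1,0,0,0,0,0,0,1], newtons=40)

```text
clock: 25.0
tool_pos: [0.4576, 0.1173, 0.0052]
eef_rot: [0.482, 0.517, -0.483, 0.517]
contact_force: [-0.2, 0.3, -1.0]
opening: 0.441
```

Run:
```python
from h import *
go((.4567,.1178,.005),3.7)
```

```text
t 25.0 tcp [0.4576 0.1173 0.0052] x [-0.001 -0.002 -1.   ] y [ 0.998  0.07  -0.001] F [-0.2  0.3 -1. ] op 0.441
q [ 0.13  1.09 -0.83  2.13  1.45  0.72 -1.68]
shift units [-0.003  0.002 -0.001]
turn units [ 0.0011 -0.0004 -0.0035]
```

Request:
send_rows(commands=[0,0,0.04,0,0,0,1,0,0,0.1,0,0,0,1,0,0,0.12,0,0,0,1,0.01,0.02,0.12,0,0,-0.05,1,0.02,0.05,0.08,0,0,-0.09,1,0.02,0.08,0,0,0,-0.09,1,0.02,0.08,0,0,0,-0.09,1,0.02,0.08,0,0,0,-0.09,1,0.02,0.09,0,0,0,-0.09,1,0.02,0.09,0,0,0,-0.09,1,0.02,0.09,0,0,0,-0.09,1,0.02,0.09,0,0,0,-0.09,1])

```text
clock: 26.2
tool_pos: [0.4989, 0.2845, 0.1267]
eef_rot: [-0.693, -0.135, 0.696, -0.134]
contact_force: [0.3, 0.0, -0.5]
opening: 0.434
```

Run:
```python
from h import *
go((.505,.331,.12),-83.3)
w=snap("wrist","w26.png")
```

```text
t 26.2 tcp [0.4989 0.2845 0.1267] x [-0.005 -0.    -1.   ] y [ 0.373 -0.928 -0.001] F [ 0.3  0.  -0.5] op 0.434
q [-0.19  0.87 -0.72  1.8   0.79  0.79 -2.51]
shift units [ 0.024  0.186 -0.027]
turn units [-0.0002 -0.0029 -0.1692]
```

View pics/w26.png

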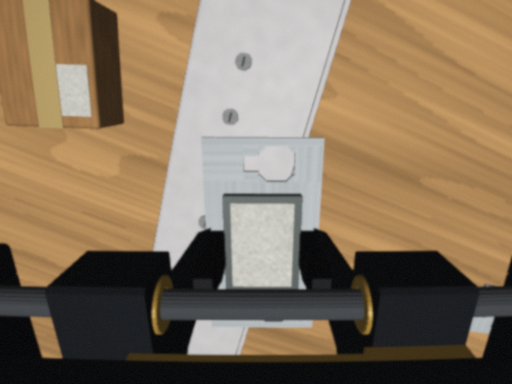

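Request:
send_rows(commands=[0.024,0.06,0,0,0,-0.05,1,0,0.06,0,0,0,-0.05,1,0,0.06,0,0,0,-0.05,1,0,0,0,0,0,-0.03,1])

```text
clock: 26.65
tool_pos: [0.5036, 0.3381, 0.1276]
eef_rot: [-0.705, -0.037, 0.707, -0.03]
contact_force: [-0.6, -0.6, -1.0]
opening: 0.443
```

Run:
```python
from h import *
go((.505,.331,.12),-83.3)
```

```text
t 26.65 tcp [0.5036 0.3381 0.1276] x [-0.003  0.009 -1.   ] y [ 0.095 -0.995 -0.009] F [-0.6 -0.6 -1. ] op 0.443
q [-0.39  0.85 -0.49  1.71  0.55  0.72 -2.64]
shift units [ 0.006 -0.028 -0.03 ]
turn units [-0.0059 -0.002   0.0138]
```

Run:
```python
from h import *
w=snap("wrist","w27.png")
```

```text
(no output)
```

View pics/w27.png

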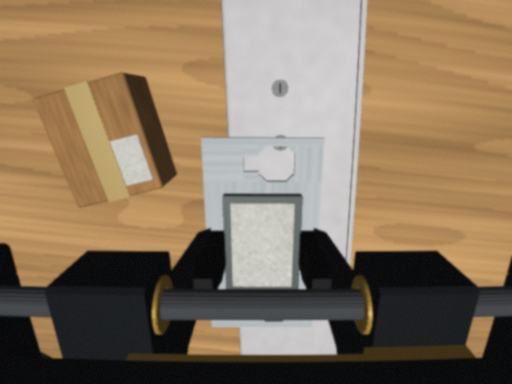

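Run:
```python
from h import *
w=snap("wrist");t,Rm=st()
P=onz(w,[(280,88),(280,141)],.048);print(P)
crop(w,190,60,340,340,2.1,"w27c.png")
crop(w,200,70,340,200,5,"w27d.png")
```

```text
t 26.75 tcp [0.5039 0.3353 0.1273] x [-0.003  0.005 -1.   ] y [ 0.096 -0.995 -0.005] F [ 0.2 -0.8 -0.1] op 0.441
[[0.58687062 0.33119611 0.048     ]
 [0.549586   0.3270412  0.048     ]]
```

View pics/w27d.png

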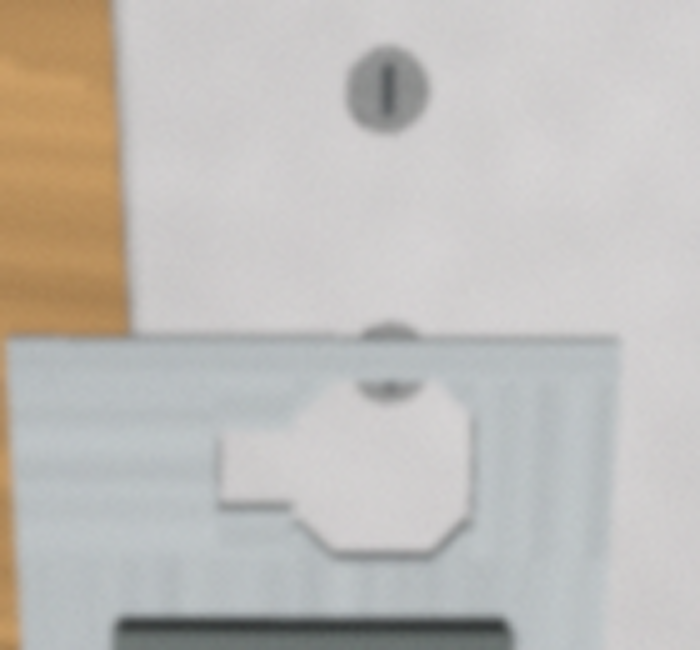

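Run:
```python
from h import *
w=snap("wrist");t,Rm=st()
c=lambda p:np.array(p)/5+[200,70]
print("screws",onz(w,c([(388,90),(390,362)]),.048)[:,:2])
zs=t["tool_pos"][2]-.002
H=onz(w,c([(295,468),(470,468),(383,380),(383,557),(220,470)]),zs)
print("hole L/R/far/near/slotend",np.round(H,4))
Z=Rm[:,2];Y=Rm[:,1]
for h in H: print(np.round(((h-t["tool_pos"])@Z)*1000,1),np.round(((h-t["tool_pos"])@Y)*1000,1))
# image frame corners
print(np.degrees(np.arctan2(Y[1],Y[0])))
```

```text
t 26.8 tcp [0.5042 0.3346 0.1271] x [-0.003  0.004 -1.   ] y [ 0.096 -0.995 -0.005] F [ 0.1 -0.1 -1.1] op 0.441
screws [[0.58704171 0.33161614]
 [0.54878898 0.32704869]]
hole L/R/far/near/slotend [[0.5477 0.34   0.1251]
 [0.5495 0.3226 0.1251]
 [0.5573 0.3322 0.1251]
 [0.5395 0.3302 0.1251]
 [0.5468 0.3474 0.1251]]
-43.9 -1.2
-43.9 16.2
-52.7 7.4
-34.7 7.7
-43.7 -8.7
-84.50632194010782
```

Request:
send_rows(commands=[0.004,-0.02,-0.05,-0.0035,-0.002,0.014,1,0,0,-0.05,0,0,0,1,0,0,-0.05,0,0,0,1,0,0,-0.05,0,0,0,1])

```text
clock: 27.2
tool_pos: [0.5057, 0.3266, 0.0736]
eef_rot: [-0.706, -0.042, 0.706, -0.043]
contact_force: [0.9, 0.4, -0.6]
opening: 0.438
```

Run:
```python
from h import *
go((.5046,.329,.068),-83.2)
w=snap("wrist","w28.png");crop(w,190,70,340,230,4,"w28c.png")
```

```text
t 27.2 tcp [0.5057 0.3266 0.0736] x [-0.001 -0.001 -1.   ] y [ 0.121 -0.993  0.001] F [ 0.9  0.4 -0.6] op 0.438
q [-0.42  0.91 -0.41  1.75  0.59  0.61 -2.63]
shift units [-0.004  0.01  -0.022]
turn units [ 0.0008 -0.0004 -0.0016]
```

View pics/w28c.png

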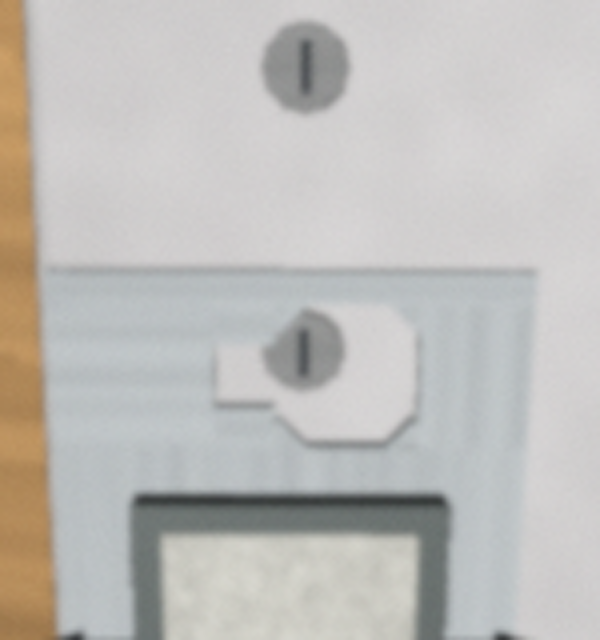

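Run:
```python
from h import *
w=snap("wrist");t,Rm=st()
c=lambda p:np.array(p)/4+[190,70]
S=onz(w,c([(306,67),(304,349)]),.048)[:,:2]; H=onz(w,c([(346,374),(346,374)]),t["tool_pos"][2]-.002)[0,:2]
print(S,H,"move",S[1]-H,"->units",(S[1]-H)/.25)
```

```text
t 27.3 tcp [0.5046 0.3257 0.0725] x [-0.003 -0.004 -1.   ] y [ 0.121 -0.993  0.004] F [ 0.2 -0.4 -0.7] op 0.436
[[0.58558626 0.33189217]
 [0.54787402 0.32736861]] [0.54961561 0.32272732] move [-0.00174159  0.00464129] ->units [-0.00696638  0.01856516]
```

Request:
send_rows(commands=[-0.006,0.019,-0.02,0,0,-0.001,1,0,0.002,-0.02,0.002,-0.002,0,1,0,0,-0.01,0,0,0,1])

```text
clock: 27.6
tool_pos: [0.503, 0.3317, 0.0588]
eef_rot: [-0.706, -0.042, 0.706, -0.042]
contact_force: [0.6, -0.1, -0.7]
opening: 0.44
```

Run:
```python
from h import *
go((.503,.3303,.06),-83.2)
w=snap("wrist","w29.png");crop(w,190,70,340,230,4,"w29c.png")
```

```text
t 27.6 tcp [0.503  0.3317 0.0588] x [-0.  0. -1.] y [ 0.12  -0.993 -0.   ] F [ 0.6 -0.1 -0.7] op 0.44
q [-0.45  0.93 -0.38  1.75  0.58  0.57 -2.64]
shift units [-0.    -0.006  0.005]
turn units [-0.0001 -0.0002 -0.0008]
```

View pics/w29c.png

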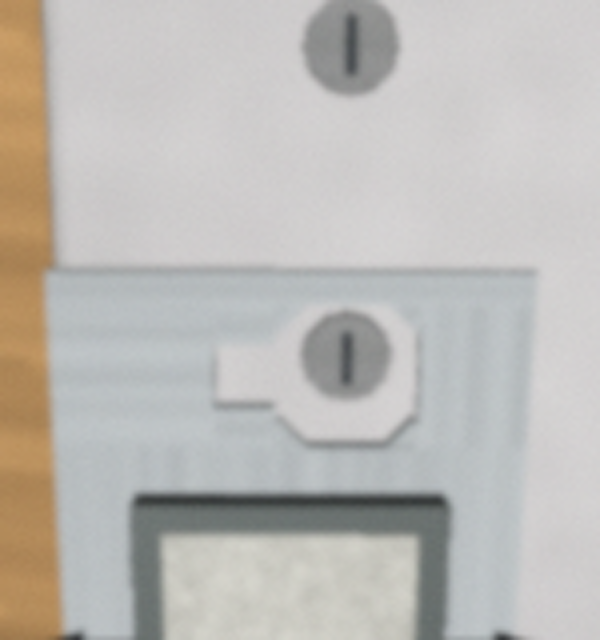

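Run:
```python
from h import *
w=snap("wrist");t,Rm=st()
c=lambda p:np.array(p)/4+[190,70]
T=w["world_to_cam"];cam=-T[:3,:3].T@T[:3,3];print("cam",cam, "fwd",T[2,:3],"up",-T[1,:3])
S=onz(w,c([(351,46),(346,354)]),.048)[:,:2]; H=onz(w,c([(346,374),(346,374)]),t["tool_pos"][2]-.002)[0,:2]
print(S,H,"move",S[1]-H,"->units",(S[1]-H)/.25)
```

```text
t 27.7 tcp [0.503  0.3318 0.059 ] x [-0.  0. -1.] y [ 0.12  -0.993 -0.   ] F [ 0.5 -0.5 -0.3] op 0.442
cam [0.57740288 0.33974201 0.20467559] fwd [-0.28917831 -0.03408063 -0.95666839] up [ 0.94959126  0.11615661 -0.29117706]
[[0.58654838 0.33316243]
 [0.54853816 0.32863735]] [0.54770753 0.32893773] move [ 0.00083063 -0.00030037] ->units [ 0.00332253 -0.0012015 ]
```

Request:
send_rows(commands=[0.004,-0.002,-0.02,0,0,0,1,0,0,-0.015,0,0,0,1])

```text
clock: 27.9
tool_pos: [0.5047, 0.3317, 0.0507]
eef_rot: [0.706, 0.043, -0.705, 0.042]
contact_force: [0.4, 0.0, -0.0]
opening: 0.436
```

Run:
```python
from h import *
go((.5038,.3314,.0455),-83.2)
w=snap("wrist","w30.png");crop(w,190,70,340,230,4,"w30c.png")
```

```text
t 27.9 tcp [0.5047 0.3317 0.0507] x [ 0.001  0.001 -1.   ] y [ 0.12  -0.993 -0.001] F [ 0.4  0.  -0. ] op 0.436
q [-0.45  0.94 -0.37  1.75  0.58  0.56 -2.64]
shift units [-0.004 -0.001 -0.021]
turn units [-0.001   0.0008 -0.0008]
```

View pics/w30c.png

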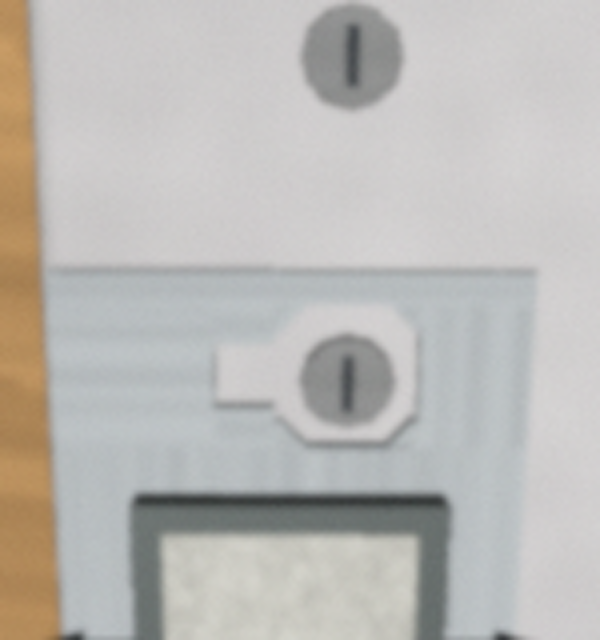

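Request:
send_rows(commands=[-0.004,0,-0.014,0,0,0,1,0,0,-0.008,0,0,0,1])

```text
clock: 28.15
tool_pos: [0.5034, 0.3316, 0.0448]
eef_rot: [0.706, 0.043, -0.706, 0.042]
contact_force: [-5.3, -3.6, 18.1]
opening: 0.438
```

Run:
```python
from h import *
go((.5038,.3314,.0455),-83.2)
w=snap("wrist","w31.png");crop(w,190,70,340,230,4,"w31c.png")
```

```text
t 28.15 tcp [0.5034 0.3316 0.0448] x [ 0.001  0.001 -1.   ] y [ 0.119 -0.993 -0.001] F [-5.3 -3.6 18.1] op 0.438
q [-0.46  0.95 -0.36  1.75  0.58  0.54 -2.64]
shift units [ 0.002 -0.001  0.003]
turn units [-0.0008  0.0005 -0.0007]
```

View pics/w31c.png

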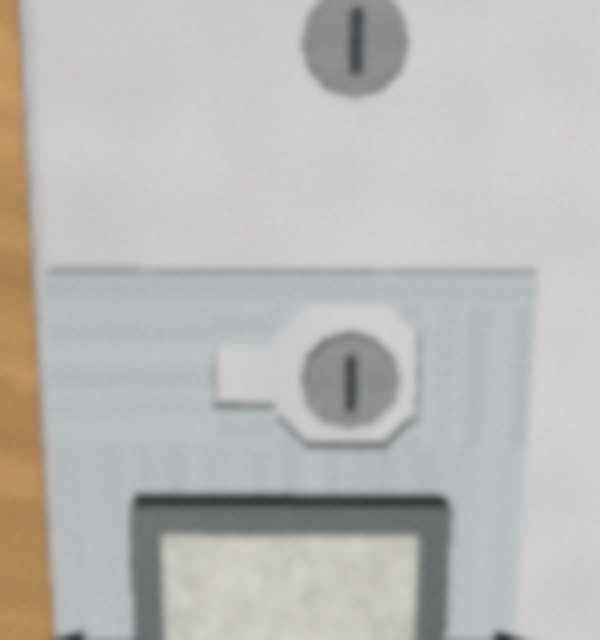

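Request:
send_rows(commands=[0.002,-0.012,0.002,0,0,0,1,0.0018,-0.015,0,0,0,0,1,0.0018,-0.015,0,0,0,0,1])

```text
clock: 28.5
tool_pos: [0.5047, 0.3211, 0.0454]
eef_rot: [0.706, 0.043, -0.705, 0.042]
contact_force: [-0.2, -0.8, -0.4]
opening: 0.435
```

Run:
```python
from h import *
go((.5038+.0016,.3314-.0139,.0448),-83.2)
w=snap("wrist","w32.png");crop(w,190,70,340,230,4,"w32c.png")
```

```text
t 28.5 tcp [0.5047 0.3211 0.0454] x [ 0.001  0.002 -1.   ] y [ 0.12  -0.993 -0.002] F [-0.2 -0.8 -0.4] op 0.435
q [-0.44  0.95 -0.35  1.77  0.59  0.53 -2.63]
shift units [ 0.003 -0.014 -0.002]
turn units [-0.0011  0.0006 -0.0013]
```

View pics/w32c.png

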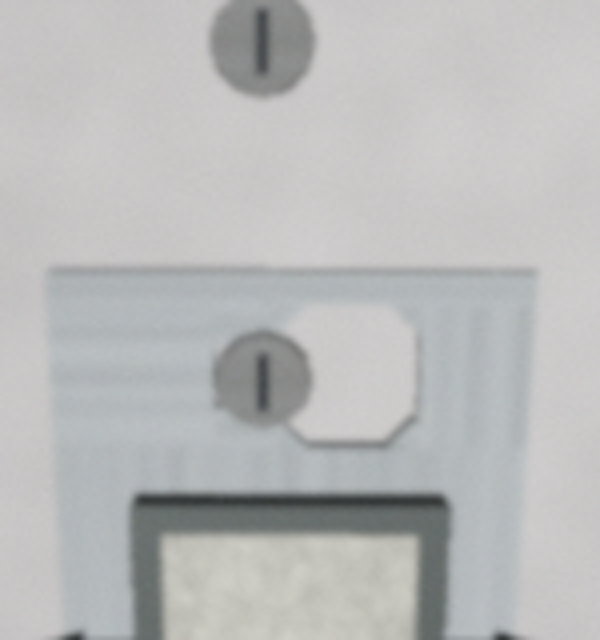

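In the slot with no force. Continue until it meets the stop.

Request:
send_rows(commands=[0.002,-0.012,0,0,0,0,1,0.002,-0.012,0,0,0,0,1])

```text
clock: 28.75
tool_pos: [0.5055, 0.3169, 0.0454]
eef_rot: [0.706, 0.045, -0.705, 0.04]
contact_force: [-1.6, 7.5, -4.6]
opening: 0.438
```

Run:
```python
from h import *
go((.5038+.0016,.3314-.0139,.0448),-83.2)
w=snap("wrist","w33.png");crop(w,190,70,340,230,4,"w33c.png")
```

```text
t 28.75 tcp [0.5055 0.3169 0.0454] x [ 0.001  0.007 -1.   ] y [ 0.121 -0.993 -0.007] F [-1.6  7.5 -4.6] op 0.438
q [-0.43  0.95 -0.36  1.78  0.59  0.52 -2.62]
shift units [-0.     0.002 -0.003]
turn units [-0.0043  0.0007 -0.0016]
```

View pics/w33c.png

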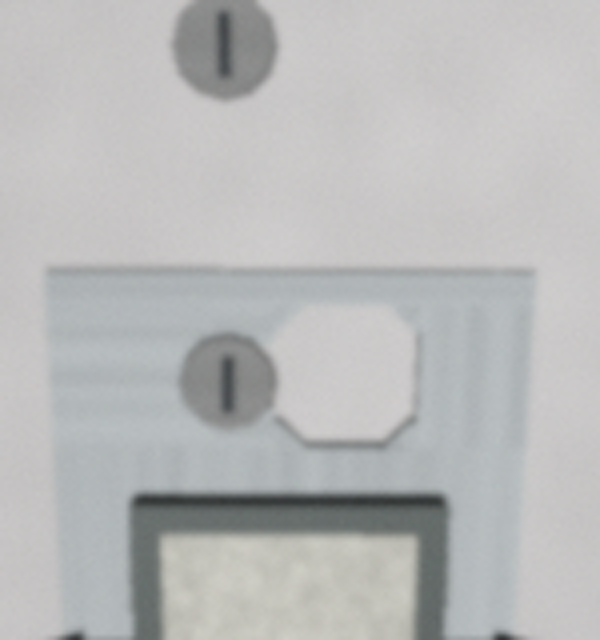

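Request:
send_rows(commands=[0,-0.001,-0.003,-0.004,0,0,1,0,0,0,0,0,0,0.35,0,0,0,0,0,0,0.35,0,0,0.02,0,0,0,0.3,0,0,0.06,0,0,0,0.3,0,0,0.15,0,0,0,0.3,0,0,0.15,0,0,0,0.3])

```text
clock: 29.5
tool_pos: [0.5033, 0.3122, 0.1399]
eef_rot: [-0.703, -0.04, 0.708, -0.046]
contact_force: [-0.2, -0.2, 0.9]
opening: 0.697
```

Run:
```python
from h import *
go((.5038+.0016,.3314-.0139,.0448),-83.2)
w=snap("wrist","w34.png");b=snap("side");crop(b,85,205,355,330,2.9,"s34.png")
```

```text
t 29.5 tcp [0.5033 0.3122 0.1399] x [-0.006 -0.009 -1.   ] y [ 0.121 -0.993  0.008] F [-0.2 -0.2  0.9] op 0.697
q [-0.38  0.81 -0.45  1.74  0.5   0.72 -2.54]
shift units [ 0.009  0.021 -0.381]
turn units [ 0.0054 -0.004  -0.0014]
```

View pics/w34.png

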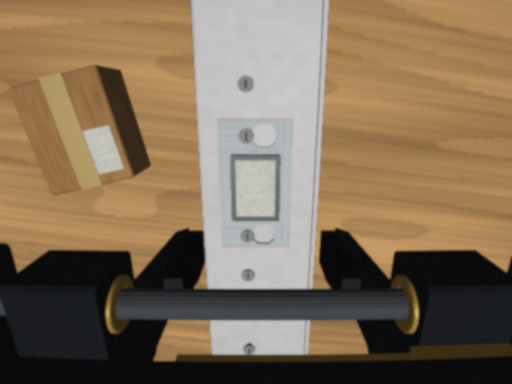

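View pics/s34.png

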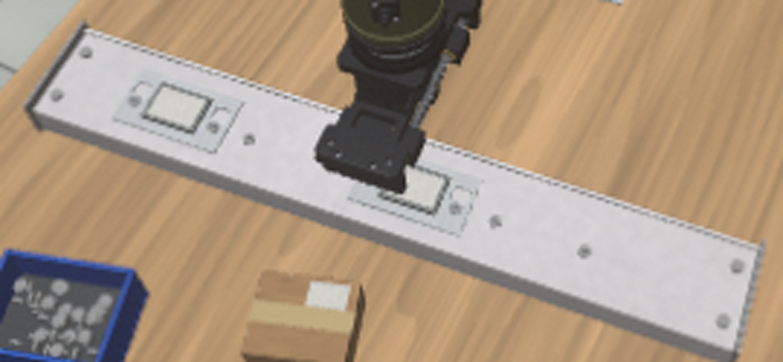

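Request:
send_rows(commands=[-0.01,-0.11,0,0.005,-0.004,0.09,0.3,-0.01,-0.13,0,0,0,0.094,0.3,-0.01,-0.13,0,0,0,0.094,0.3,-0.01,-0.13,0,0,0,0.094,0.3,-0.02,-0.13,0,0,0,0.094,0.3,-0.02,-0.13,0,0,0,0.094,0.3,-0.02,-0.13,0,0,0,0.094,0.3,-0.02,-0.13,0,0,0,0.094,0.3,-0.02,-0.13,0,0,0,0.094,0.3,-0.02,-0.13,0,0,0,0.094,0.3,-0.02,-0.13,0,0,0,0.094,0.3,0,-0.03,0,0,0,0.05,0.3])

```text
clock: 30.8
tool_pos: [0.4581, -0.0596, 0.1518]
eef_rot: [0.428, 0.568, -0.426, 0.559]
contact_force: [-0.3, 1.0, -0.5]
opening: 0.698
```

Run:
```python
from h import *
go((.466,-.043,.13),11)
w=snap("wrist","w35.png")
```

```text
t 30.8 tcp [ 0.4581 -0.0596  0.1518] x [-0.009  0.009 -1.   ] y [ 0.963  0.271 -0.006] F [-0.3  1.  -0.5] op 0.698
q [ 0.59  0.8  -0.94  2.1   0.96  0.77 -0.69]
shift units [ 0.032  0.066 -0.087]
turn units [-0.0062 -0.0057 -0.0522]
```

View pics/w35.png

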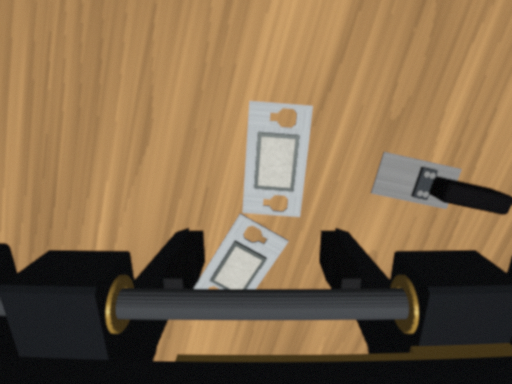

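Run:
```python
from h import *
w=snap("wrist")
for o in holders(w,roi=(235,95,320,217),z=.003,vmin=130): print(o)
print(frame(w,(250,128,302,196),.008))
```

```text
{'c': array([ 0.46437524, -0.04244707]), 'w': 116.50619506835938, 'h': 63.1821403503418, 'an': -78.76733112335205, 'uv': array([273.64971751, 160.50564972])}
(((465.5502014160156, -39.520240783691406), (39.65397644042969, 56.48084259033203), 11.75517463684082), array([254, 132], dtype=int32), array([298, 191], dtype=int32))
```

Request:
send_rows(commands=[0.03,0.06,-0.06,-0.006,-0.005,-0.043,0.3,0,0.015,-0.07,0,0,0,0.3,0,0,-0.07,0,0,0,0.3,0,0,-0.07,0,0,0,0.3,0,0,-0.07,0,0,0,0.3,0,0,-0.07,0,0,0,0.3,0,0,-0.06,0,0,0,0.3])

```text
clock: 31.6
tool_pos: [0.4722, -0.0291, 0.0357]
eef_rot: [0.455, 0.543, -0.445, 0.548]
contact_force: [-0.4, -0.3, 0.3]
opening: 0.699
```

Run:
```python
from h import *
go((.4655,-.0395,.005),11.7)
```

```text
t 31.6 tcp [ 0.4722 -0.0291  0.0357] x [ 0.015  0.007 -1.   ] y [0.982 0.189 0.016] F [-0.4 -0.3  0.3] op 0.699
q [ 0.39  0.97 -0.7   2.15  1.36  0.57 -1.18]
shift units [-0.027 -0.042 -0.123]
turn units [-0.0044  0.0093  0.009 ]
```

Request:
send_rows(commands=[-0.027,-0.042,-0.03,-0.0044,0.009,0.009,0.3,0,-0.006,-0.03,0,0,0,0.3,0,0,-0.025,0,0,0,0.3])

```text
clock: 31.9
tool_pos: [0.4657, -0.0395, 0.0137]
eef_rot: [0.446, 0.549, -0.446, 0.549]
contact_force: [-0.3, 1.2, -0.3]
opening: 0.695
```

Run:
```python
from h import *
go((.4655,-.0395,.0045),11.7)
```

```text
t 31.9 tcp [ 0.4657 -0.0395  0.0137] x [ 0. -0. -1.] y [0.979 0.204 0.   ] F [-0.3  1.2 -0.3] op 0.695
q [ 0.39  1.01 -0.68  2.15  1.42  0.57 -1.2 ]
shift units [-0.001  0.    -0.037]
turn units [ 0.0002  0.0001 -0.0008]
```

Request:
send_rows(commands=[-0.001,0,-0.024,0,0,0,0.3,0,0,-0.008,0,0,0,0.3])

```text
clock: 32.1
tool_pos: [0.4658, -0.0394, 0.0053]
eef_rot: [0.447, 0.548, -0.446, 0.549]
contact_force: [-0.6, 0.5, 0.2]
opening: 0.702
```

Run:
```python
from h import *
go((.4655,-.0395,.0045),11.7)
```

```text
t 32.1 tcp [ 0.4658 -0.0394  0.0053] x [ 0.001 -0.    -1.   ] y [0.979 0.203 0.001] F [-0.6  0.5  0.2] op 0.702
q [ 0.39  1.03 -0.67  2.15  1.46  0.57 -1.23]
shift units [-0.001 -0.    -0.003]
turn units [ 0.      0.0006 -0.0001]
```

Request:
send_rows(commands=[0,0,-0.005,0,0,0,0.3,0,0,0,0,0,0,1,0,0,0,0,0,0,1,0,0,0,0,0,0,1,0,0,0,0,0,0,1])

```text
clock: 32.6
tool_pos: [0.4664, -0.0392, 0.0046]
eef_rot: [0.447, 0.548, -0.446, 0.549]
contact_force: [-0.1, 0.3, -0.8]
opening: 0.438
```

Run:
```python
from h import *
go((.4655,-.0395,.0045),11.7)
```

```text
t 32.6 tcp [ 0.4664 -0.0392  0.0046] x [ 0.002  0.    -1.   ] y [0.979 0.202 0.002] F [-0.1  0.3 -0.8] op 0.438
q [ 0.39  1.03 -0.67  2.15  1.46  0.57 -1.24]
shift units [-0.003 -0.001 -0.   ]
turn units [-0.0002  0.0015  0.0002]
```

Request:
send_rows(commands=[0,0,0.04,0,0,0,1,0,0,0.12,0,0,0,1,0.02,0,0.15,0,0,-0.05,1,0.04,0.06,0.15,0,0,-0.09,1,0.06,0.13,0.08,0,0,-0.092,1,0.06,0.14,0,0,0,-0.092,1,0.06,0.14,0,0,0,-0.092,1,0.06,0.14,0,0,0,-0.092,1,0.06,0.14,0,0,0,-0.092,1,0.06,0.14,0,0,0,-0.092,1,0.06,0.14,0,0,0,-0.092,1,0.06,0.14,0,0,0,-0.092,1])

```text
clock: 33.8
tool_pos: [0.5992, 0.2558, 0.1448]
eef_rot: [-0.695, -0.124, 0.697, -0.121]
contact_force: [0.9, -0.6, -0.8]
opening: 0.442
```

Run:
```python
from h import *
go((.6276,.3462,.12),-83.2)
```

```text
t 33.8 tcp [0.5992 0.2558 0.1448] x [-0.004  0.003 -1.   ] y [ 0.341 -0.94  -0.004] F [ 0.9 -0.6 -0.8] op 0.442
q [-0.2   0.88 -0.53  1.55  0.53  0.86 -2.15]
shift units [ 0.114  0.362 -0.099]
turn units [-0.0024 -0.0021 -0.1461]
```

Request:
send_rows(commands=[0.03,0.12,-0.01,-0.002,-0.002,-0.07,1,0.04,0.13,-0.02,0,0,-0.07,1,0.04,0.11,-0.03,0,0,-0.01,1,0.01,0.03,-0.03,0,0,0,1])

```text
clock: 34.2
tool_pos: [0.6284, 0.3639, 0.1223]
eef_rot: [0.706, 0.039, -0.706, 0.036]
contact_force: [-0.4, -0.2, -1.1]
opening: 0.443
```

Run:
```python
from h import *
go((.6276,.3462,.075),-83.2)
w=snap("wrist","w36.png")
```

```text
t 34.2 tcp [0.6284 0.3639 0.1223] x [ 0.001  0.005 -1.   ] y [ 0.105 -0.994 -0.005] F [-0.4 -0.2 -1.1] op 0.443
q [-0.38  0.99 -0.45  1.3   0.46  0.95 -2.39]
shift units [-0.003 -0.071 -0.189]
turn units [-0.0032  0.0005  0.0083]
```

View pics/w36.png

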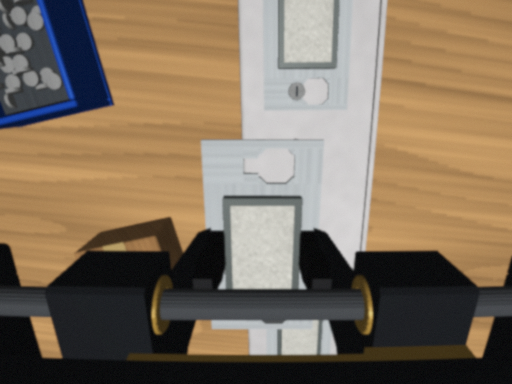

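Request:
send_rows(commands=[-0.003,-0.06,-0.04,-0.003,0,0.008,1,0,-0.012,-0.05,0,0,0,1,0,0,-0.06,0,0,0,1,0,0,-0.05,0,0,0,1])

```text
clock: 34.65
tool_pos: [0.6264, 0.3405, 0.0683]
eef_rot: [-0.705, -0.04, 0.707, -0.043]
contact_force: [-0.2, 0.2, -0.4]
opening: 0.441
```

Run:
```python
from h import *
go((.6276,.3462,.075),-83.2)
w=snap("wrist","w37.png");crop(w,190,70,340,230,4,"w37c.png")
```

```text
t 34.65 tcp [0.6264 0.3405 0.0683] x [-0.002 -0.004 -1.   ] y [ 0.118 -0.993  0.004] F [-0.2  0.2 -0.4] op 0.441
q [-0.36  1.04 -0.43  1.37  0.5   0.85 -2.39]
shift units [0.005 0.023 0.027]
turn units [ 0.0027 -0.0014  0.0003]
```

View pics/w37c.png

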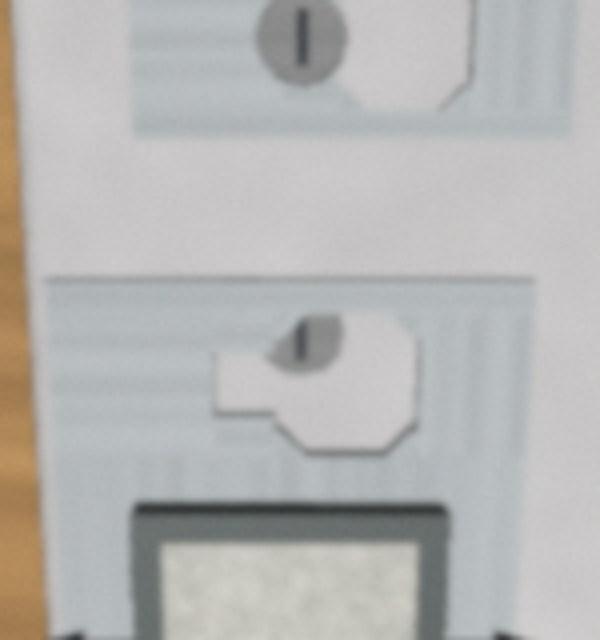

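Run:
```python
from h import *
w=snap("wrist");t,Rm=st()
c=lambda p:np.array(p)/4+[190,70]
S=onz(w,c([(302,36),(302,333)]),.048)[:,:2]; H=onz(w,c([(346,383),(346,374)]),t["tool_pos"][2]-.0015)[0,:2]
print(S,H,"move",S[1]-H,"->units",(S[1]-H)/.25,"hole rel tcp",[np.round((np.r_[H,t["tool_pos"][2]]-t["tool_pos"])@Rm[:,k]*1000,1) for k in(2,1)])
```

```text
t 34.75 tcp [0.6253 0.3402 0.067 ] x [-0.005 -0.006 -1.   ] y [ 0.119 -0.993  0.005] F [-0.1 -0.1 -1.6] op 0.436
[[0.70979955 0.34680042]
 [0.67179498 0.34209727]] [0.66934213 0.33662841] move [0.00245284 0.00546886] ->units [0.00981138 0.02187544] hole rel tcp [np.float64(-43.3), np.float64(8.8)]
```

Request:
send_rows(commands=[0.01,0.022,-0.012,0.0035,-0.003,0,1,0,0,-0.015,0,0,0,1])

```text
clock: 34.95
tool_pos: [0.6286, 0.3471, 0.0606]
eef_rot: [0.706, 0.043, -0.705, 0.041]
contact_force: [-0.3, 0.4, -2.2]
opening: 0.438
```

Run:
```python
from h import *
go((.6278,.3459,.05),-83.2)
w=snap("wrist","w38.png");crop(w,190,70,340,230,4,"w38c.png")
```

```text
t 34.95 tcp [0.6286 0.3471 0.0606] x [ 0.001  0.002 -1.   ] y [ 0.118 -0.993 -0.002] F [-0.3  0.4 -2.2] op 0.438
q [-0.37  1.05 -0.43  1.36  0.51  0.84 -2.4 ]
shift units [-0.003 -0.005 -0.042]
turn units [-0.0011  0.0008  0.    ]
```

View pics/w38c.png

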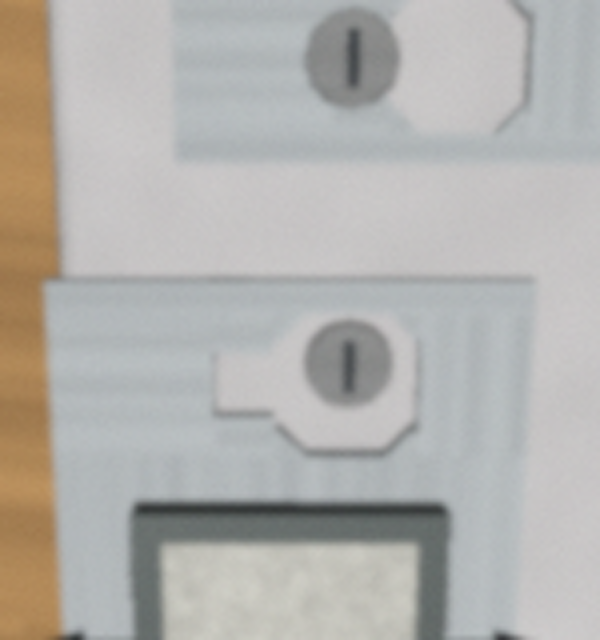

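Request:
send_rows(commands=[0.0,-0.002,-0.02,-0.001,0,0,1,0,0,-0.015,0,0,0,1])

```text
clock: 35.2
tool_pos: [0.6288, 0.3467, 0.0517]
eef_rot: [0.707, 0.042, -0.705, 0.042]
contact_force: [1.1, 0.5, -0.6]
opening: 0.441
```

Run:
```python
from h import *
go((.6278,.3459,.045),-83.2)
w=snap("wrist","w39.png");crop(w,190,70,340,230,4,"w39c.png")
```

```text
t 35.2 tcp [0.6288 0.3467 0.0517] x [ 0.002  0.    -1.   ] y [ 0.119 -0.993  0.   ] F [ 1.1  0.5 -0.6] op 0.441
q [-0.37  1.06 -0.42  1.36  0.51  0.83 -2.4 ]
shift units [-0.004 -0.003 -0.027]
turn units [-0.0002  0.0014 -0.0001]
```

View pics/w39c.png

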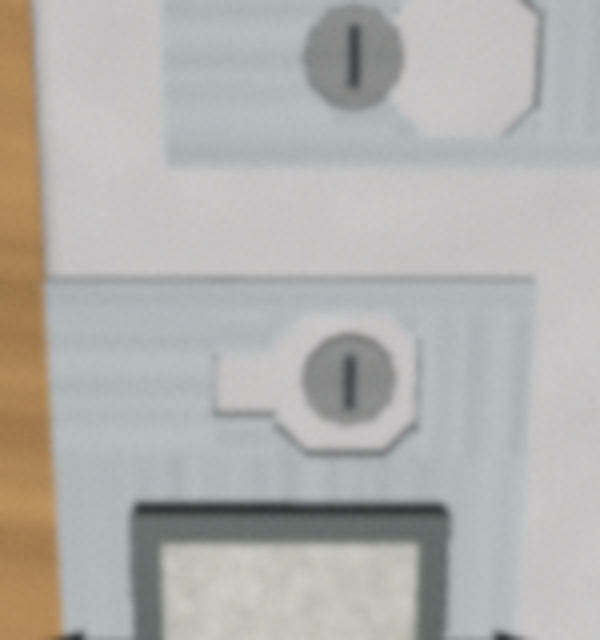

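Request:
send_rows(commands=[-0.001,0,-0.018,0,0.001,0,1,0,0,-0.01,0,0,0,1])

```text
clock: 35.45
tool_pos: [0.6285, 0.3467, 0.0445]
eef_rot: [0.706, 0.042, -0.706, 0.042]
contact_force: [-4.0, -3.8, 14.7]
opening: 0.443
```

Run:
```python
from h import *
go((.6278,.3459,.045),-83.2)
w=snap("wrist","w40.png");crop(w,190,70,340,230,4,"w40c.png")
```

```text
t 35.45 tcp [0.6285 0.3467 0.0445] x [ 0. -0. -1.] y [ 0.118 -0.993  0.   ] F [-4.  -3.8 14.7] op 0.443
q [-0.37  1.07 -0.42  1.36  0.51  0.82 -2.4 ]
shift units [-0.003 -0.003  0.002]
turn units [ 0.0001  0.0002 -0.    ]
```

View pics/w40c.png

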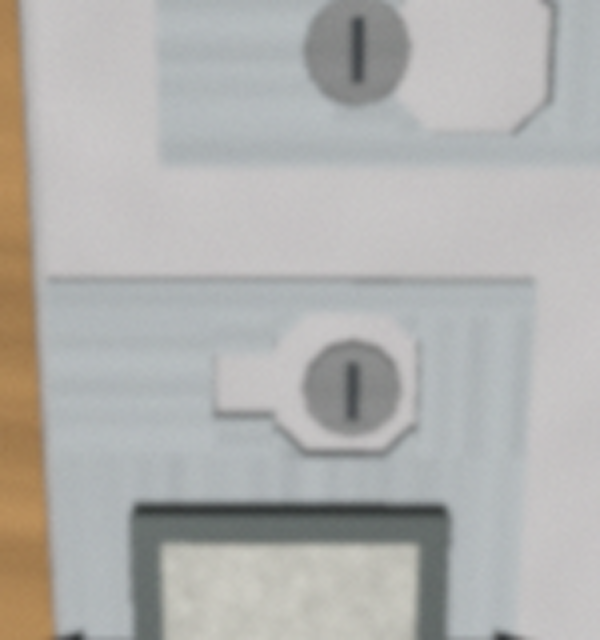

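Seated. Slide as before.

Request:
send_rows(commands=[0.001,-0.012,0.002,0,0,0,1,0.0018,-0.015,0,0,0,0,1,0.0018,-0.015,0,0,0,0,1])

```text
clock: 35.8
tool_pos: [0.6296, 0.3362, 0.045]
eef_rot: [0.706, 0.042, -0.706, 0.042]
contact_force: [-0.2, -0.8, -0.6]
opening: 0.44
```

Request:
send_rows(commands=[0.002,-0.012,0,0,0,0,1,0.002,-0.012,0,0,0,0,1])

```text
clock: 36.0
tool_pos: [0.6304, 0.3317, 0.045]
eef_rot: [0.706, 0.044, -0.705, 0.041]
contact_force: [-0.9, 7.7, -5.2]
opening: 0.442
```

Run:
```python
from h import *
go((.6285+.0016,.3467-.0139,.0445),-83.2)
w=snap("wrist","w41.png");crop(w,190,70,340,230,4,"w41c.png")
```

```text
t 36.0 tcp [0.6304 0.3317 0.045 ] x [ 0.001  0.005 -1.   ] y [ 0.119 -0.993 -0.005] F [-0.9  7.7 -5.2] op 0.442
q [-0.35  1.07 -0.42  1.38  0.52  0.8  -2.39]
shift units [-0.001  0.004 -0.002]
turn units [-0.0032  0.0005 -0.0006]
```

View pics/w41c.png

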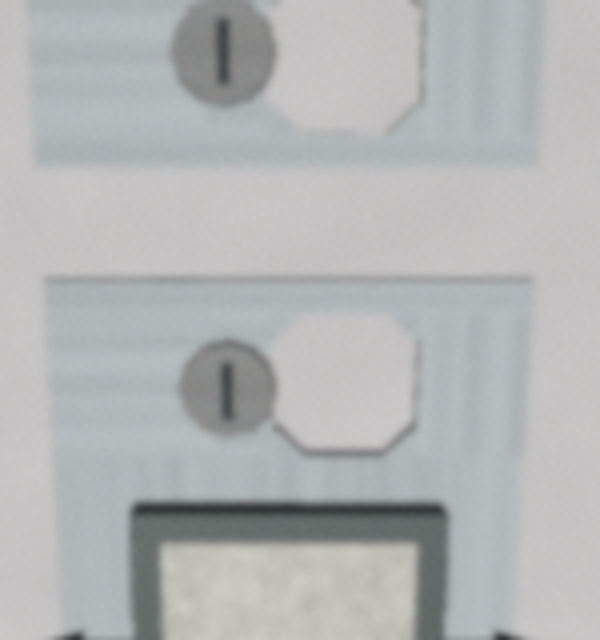

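Request:
send_rows(commands=[0,-0.001,-0.003,-0.003,0,0,1,0,0,0,0,0,0,0.35,0,0,0,0,0,0,0.35,0,0,0.02,0,0,0,0.3,0,0,0.06,0,0,0,0.3,0,0,0.15,0,0,0,0.3,-0.01,-0.03,0.15,0,0,0,0.3,-0.06,-0.12,0,0,0,0.05,0.3,-0.06,-0.15,0,0,0,0.09,0.3,-0.06,-0.16,0,0,0,0.09,0.3,-0.06,-0.16,0,0,0,0.09,0.3,-0.06,-0.16,0,0,0,0.09,0.3])

```text
clock: 37.25
tool_pos: [0.5537, 0.1378, 0.1536]
eef_rot: [0.658, 0.275, -0.646, 0.272]
contact_force: [0.6, -0.3, -0.5]
opening: 0.701
```

Run:
```python
from h import *
go((.463,-.162,.14),-13.7)
b=snap("side","s42.png");crop(b,85,205,355,330,2.9,"s42c.png")
```

```text
t 37.25 tcp [0.5537 0.1378 0.1536] x [ 0.013  0.01  -1.   ] y [ 0.714 -0.7    0.002] F [ 0.6 -0.3 -0.5] op 0.701
q [ 0.05  0.8  -0.65  1.81  0.68  0.75 -1.74]
shift units [-0.363 -1.199 -0.054]
turn units [-0.0087  0.0064  0.3415]
```

View pics/s42c.png

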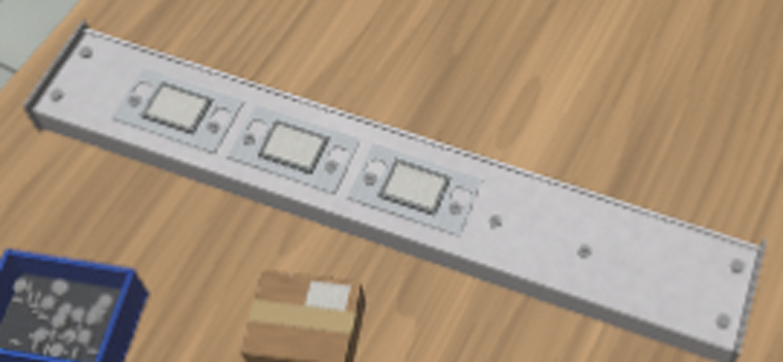

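Both hang like the fixed one. Now A.

Request:
send_rows(commands=[-0.04,-0.15,0,-0.008,0.006,0.06,0.3,-0.04,-0.17,0,0,0,0.06,0.3,-0.04,-0.17,0,0,0,0.06,0.3,-0.04,-0.17,0,0,0,0.06,0.3,-0.04,-0.17,0,0,0,0.05,0.3,-0.04,-0.17,0,0,0,0.04,0.3,-0.04,-0.15,0,0,0,0.01,0.3,-0.03,-0.02,0,0,0,0,0.3])

```text
clock: 38.1
tool_pos: [0.4742, -0.1796, 0.1614]
eef_rot: [0.555, 0.429, -0.554, 0.447]
contact_force: [-0.5, -0.2, -0.5]
opening: 0.703
```

Run:
```python
from h import *
go((.463,-.162,.14),-13.7)
w=snap("wrist","w43.png")
```

```text
t 38.1 tcp [ 0.4742 -0.1796  0.1614] x [ 0.017 -0.02  -1.   ] y [ 0.973 -0.231  0.021] F [-0.5 -0.2 -0.5] op 0.703
q [ 0.74  0.76 -0.81  2.    0.87  0.75 -0.84]
shift units [-0.045  0.07  -0.086]
turn units [ 0.0125  0.0107 -0.0034]
```

View pics/w43.png

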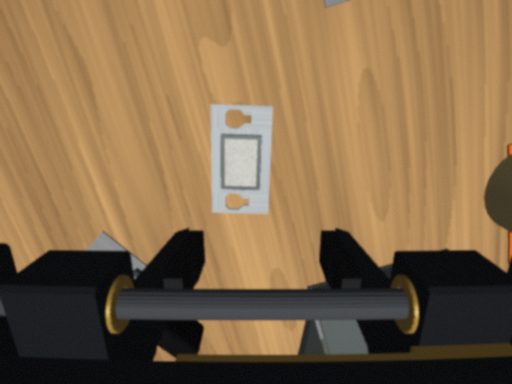

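Run:
```python
from h import *
w=snap("wrist")
for o in holders(w,roi=(200,95,282,222),z=.003,vmin=130): print(o)
print(frame(w,(217,130,264,195),.008))
go((.463,-.162,.14),-13.7)
```

```text
{'c': array([ 0.459022  , -0.16482841]), 'w': 111.98280334472656, 'h': 60.06621551513672, 'an': 74.63899230957031, 'uv': array([241.98466258, 158.93558282])}
(((459.6619567871094, -164.7218475341797), (56.67683410644531, 38.87928771972656), 74.60682678222656), array([223, 135], dtype=int32), array([262, 190], dtype=int32))
t 38.2 tcp [ 0.4746 -0.1753  0.1618] x [ 0.018 -0.017 -1.   ] y [ 0.974 -0.227  0.021] F [-1.   0.3 -0.4] op 0.701
q [ 0.74  0.76 -0.81  2.    0.86  0.74 -0.84]
shift units [-0.046  0.053 -0.087]
turn units [ 0.0107  0.0113 -0.0066]
```

Request:
send_rows(commands=[-0.06,0.042,-0.06,0.011,0.011,-0.02,0.3,0,0,-0.07,0,0,0,0.3,0,0,-0.07,0,0,0,0.3,0,0,-0.07,0,0,0,0.3,0,0,-0.07,0,0,0,0.3])

```text
clock: 38.7
tool_pos: [0.468, -0.155, 0.0806]
eef_rot: [0.564, 0.43, -0.554, 0.436]
contact_force: [0.3, 0.2, -0.4]
opening: 0.7
```

Run:
```python
from h import *
go((.4592,-.1648,.0045),-15.4)
w=snap("wrist","w44.png")
print(frame(w,(217,120,290,225),.008))
```

```text
t 38.7 tcp [ 0.468  -0.155   0.0806] x [ 0.016  0.003 -1.   ] y [ 0.968 -0.25   0.015] F [ 0.3  0.2 -0.4] op 0.7
q [ 0.63  0.87 -0.66  2.08  1.07  0.56 -1.08]
shift units [-0.035 -0.039 -0.304]
turn units [-0.0017  0.0103 -0.0102]
(((461.94171142578125, -154.2012939453125), (36.36841583251953, 40.26970291137695), 74.54447174072266), array([226, 179], dtype=int32), array([279, 224], dtype=int32))
```

View pics/w44.png

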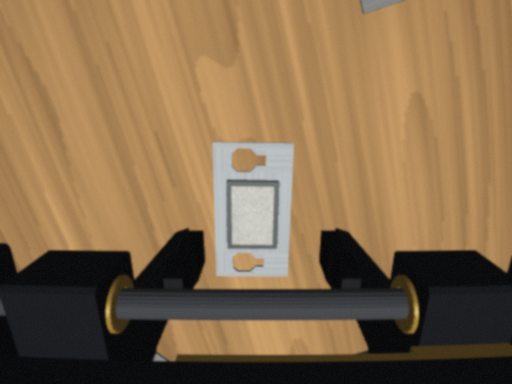

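Run:
```python
from h import *
w=snap("wrist")
print(frame(w,(220,172,286,254),.008))
go((.4592,-.1648,.0045),-15.4)
```

```text
(((459.1694030761719, -164.27972412109375), (57.30778503417969, 40.27214050292969), 74.5970687866211), array([227, 180], dtype=int32), array([281, 250], dtype=int32))
t 38.8 tcp [ 0.4668 -0.1548  0.0797] x [ 0.013  0.003 -1.   ] y [ 0.968 -0.249  0.011] F [-0.4 -0.5  1.8] op 0.703
q [ 0.63  0.87 -0.66  2.08  1.07  0.56 -1.08]
shift units [-0.03  -0.04  -0.301]
turn units [-0.0021  0.008  -0.0109]
```

Consistent: (0.4592, −0.1643), −15.4°. Descend.

Request:
send_rows(commands=[-0.03,-0.038,-0.05,-0.002,0.008,-0.011,0.3,0,0,-0.06,0,0,0,0.3,0,0,-0.06,0,0,0,0.3,0,0,-0.06,0,0,0,0.3,0,0,-0.04,0,0,0,0.3])

```text
clock: 39.3
tool_pos: [0.4627, -0.164, 0.013]
eef_rot: [0.564, 0.426, -0.562, 0.43]
contact_force: [0.4, -0.4, -0.7]
opening: 0.699
```

Run:
```python
from h import *
go((.4592,-.1643,.0045),-15.4)
```

```text
t 39.3 tcp [ 0.4627 -0.164   0.013 ] x [ 0.006 -0.003 -1.   ] y [ 0.964 -0.267  0.007] F [ 0.4 -0.4 -0.7] op 0.699
q [ 0.56  0.98 -0.52  2.09  1.3   0.45 -1.29]
shift units [-0.014 -0.001 -0.034]
turn units [0.0019 0.0041 0.0012]
```

Request:
send_rows(commands=[-0.014,-0.001,-0.022,0.002,0.004,0.001,0.3,0,0,-0.008,0,0,0,0.3,0,0,0,0,0,0,0.3])

```text
clock: 39.6
tool_pos: [0.459, -0.1648, 0.005]
eef_rot: [-0.562, -0.428, 0.563, -0.428]
contact_force: [0.1, -0.3, -0.1]
opening: 0.699
```

Run:
```python
from h import *
go((.4592,-.1643,.0045),-15.4)
```

```text
t 39.6 tcp [ 0.459  -0.1648  0.005 ] x [-0.001 -0.001 -1.   ] y [ 0.964 -0.267 -0.001] F [ 0.1 -0.3 -0.1] op 0.699
q [ 0.56  0.99 -0.51  2.1   1.32  0.44 -1.3 ]
shift units [ 0.001  0.002 -0.002]
turn units [ 0.0004 -0.0006  0.0009]
```

Request:
send_rows(commands=[0,0,-0.004,0,0,0,0.3,0,0,0,0,0,0,1,0,0,0,0,0,0,1,0,0,0,0,0,0,1,0,0,0,0,0,0,1])

```text
clock: 40.1
tool_pos: [0.4599, -0.1652, 0.0054]
eef_rot: [0.563, 0.427, -0.563, 0.429]
contact_force: [0.7, 0.1, -0.7]
opening: 0.434
```

Run:
```python
from h import *
go((.4592,-.1643,.0045),-15.4)
```

```text
t 40.1 tcp [ 0.4599 -0.1652  0.0054] x [ 0.002 -0.001 -1.   ] y [ 0.963 -0.268  0.002] F [ 0.7  0.1 -0.7] op 0.434
q [ 0.56  0.99 -0.51  2.1   1.32  0.44 -1.31]
shift units [-0.003  0.004 -0.004]
turn units [0.0008 0.001  0.0015]
```

Request:
send_rows(commands=[0,0,0.04,0,0,0,1,0.02,0,0.12,0,0,0,1,0.04,0.02,0.15,0,0,0.05,1,0.04,0.08,0.15,0,0,0.09,1,0.04,0.14,0.08,0,0,0.092,1,0.03,0.15,0,0,0,0.092,1,0,0.15,0,0,0,0.092,1,0,0.15,0,0,0,0.092,1,0,0.15,0,0,0,0.092,1,-0.02,0.15,0,0,0,0.092,1,-0.04,0.15,0,0,0,0.092,1,-0.06,0.15,0,0,0,0.092,1])

```text
clock: 41.3
tool_pos: [0.4708, 0.1603, 0.1453]
eef_rot: [0.149, 0.687, -0.153, 0.695]
contact_force: [0.2, 0.2, -0.9]
opening: 0.437
```

Run:
```python
from h import *
go((.3808,.3163,.12),96.7)
```

```text
t 41.3 tcp [0.4708 0.1603 0.1453] x [ 0.011 -0.008 -1.   ] y [ 0.417  0.909 -0.003] F [ 0.2  0.2 -0.9] op 0.437
q [ 0.16  0.88 -1.05  2.02  1.04  0.91 -0.34]
shift units [-0.36   0.624 -0.101]
turn units [0.0031 0.008  0.3482]
```

Request:
send_rows(commands=[-0.06,0.12,0,0.003,0.008,0.08,1,-0.07,0.12,0,0,0,0.08,1,-0.07,0.12,0,0,0,0.08,1,-0.07,0.12,0,0,0,0.07,1,-0.06,0.1,-0.03,0,0,0.03,1,-0.02,0.03,-0.04,0,0,0,1])

```text
clock: 41.9
tool_pos: [0.3771, 0.3229, 0.1283]
eef_rot: [-0.048, 0.706, 0.048, 0.705]
contact_force: [0.2, 0.2, -1.5]
opening: 0.438
```

Run:
```python
from h import *
go((.3808,.3163,.12),96.7)
w=snap("wrist","w45.png")
```

```text
t 41.9 tcp [0.3771 0.3229 0.1283] x [-0.001  0.001 -1.   ] y [-0.135  0.991  0.001] F [ 0.2  0.2 -1.5] op 0.438
q [-0.18  0.96 -1.13  2.02  1.12  0.97 -0.21]
shift units [ 0.015 -0.026 -0.033]
turn units [-0.0007 -0.0004 -0.0121]
```

View pics/w45.png

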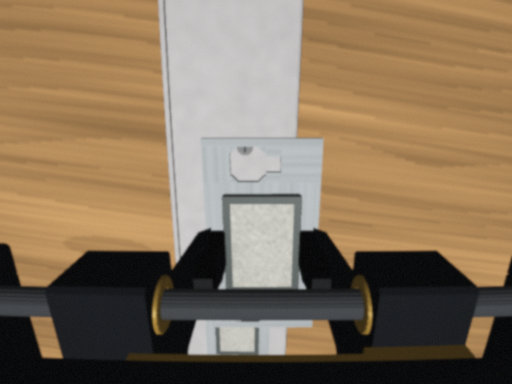

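Request:
send_rows(commands=[0.015,-0.026,-0.04,0,0,-0.012,1,0,0,-0.06,0,0,0,1,0,0,-0.06,0,0,0,1,0,0,-0.06,0,0,0,1])

```text
clock: 42.35
tool_pos: [0.3834, 0.3111, 0.0695]
eef_rot: [-0.04, 0.706, 0.037, 0.706]
contact_force: [0.3, 0.1, -0.7]
opening: 0.433
```

Run:
```python
from h import *
go((.3808,.3163,.065),96.7)
w=snap("wrist","w46.png");crop(w,190,70,340,230,4,"w46c.png")
```

```text
t 42.35 tcp [0.3834 0.3111 0.0695] x [ 0.001 -0.004 -1.   ] y [-0.109  0.994 -0.004] F [ 0.3  0.1 -0.7] op 0.433
q [-0.2   1.04 -1.04  2.06  1.26  0.91 -0.32]
shift units [-0.01   0.021 -0.018]
turn units [0.0027 0.0007 0.0048]
```

View pics/w46c.png

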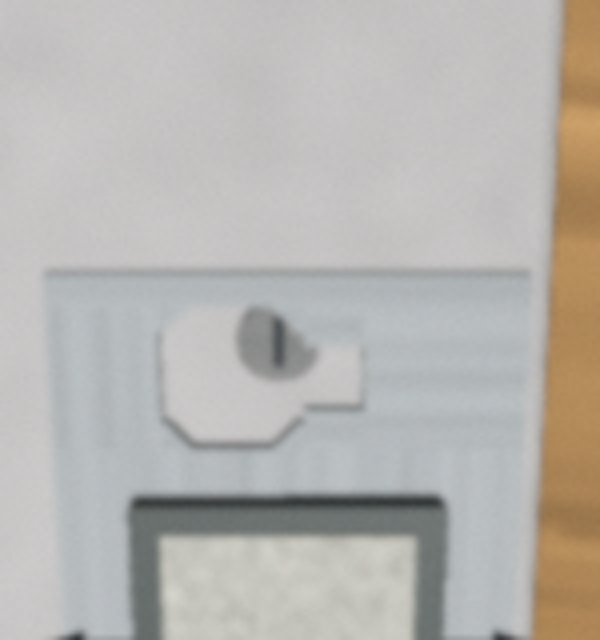

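Run:
```python
from h import *
w=snap("wrist");t,Rm=st()
c=lambda p:np.array(p)/4+[190,70]
S=onz(w,c([(279,341)]),.048)[:,:2]; H=onz(w,c([(232,375)]),t["tool_pos"][2]-.002)[0,:2]
print(S,H,"move",S[0]-H,"->units",(S[0]-H)/.25,"hole rel tcp",[np.round((np.r_[H,t["tool_pos"][2]]-t["tool_pos"])@Rm[:,k]*1000,1) for k in(2,1)])
```

```text
t 42.45 tcp [0.3828 0.3099 0.0685] x [-0.001 -0.007 -1.   ] y [-0.109  0.994 -0.007] F [-0.5 -0.3 -0.6] op 0.438
[[0.33816463 0.30240725]] [0.33974281 0.29698201] move [-0.00157818  0.00542524] ->units [-0.00631271  0.02170098] hole rel tcp [np.float64(-44.2), np.float64(-8.2)]
```

Request:
send_rows(commands=[-0.007,0.023,-0.015,0.0045,0.001,0.004,1,0,0.001,-0.015,0,0,0,1])

```text
clock: 42.65
tool_pos: [0.3822, 0.3151, 0.0613]
eef_rot: [-0.04, 0.707, 0.04, 0.705]
contact_force: [-0.1, -0.3, -0.9]
opening: 0.435
```

Run:
```python
from h import *
go((.381,.3158,.055),96.7)
w=snap("wrist","w47.png");crop(w,190,70,340,230,4,"w47c.png")
```

```text
t 42.65 tcp [0.3822 0.3151 0.0613] x [-0.002  0.001 -1.   ] y [-0.113  0.994  0.001] F [-0.1 -0.3 -0.9] op 0.435
q [-0.21  1.06 -1.03  2.06  1.28  0.9  -0.33]
shift units [-0.005  0.003 -0.025]
turn units [-0.0004 -0.0013  0.0025]
```

View pics/w47c.png

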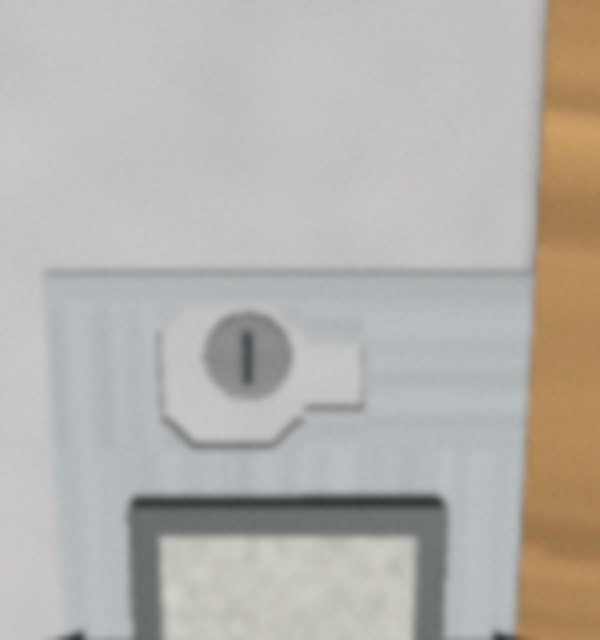

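Request:
send_rows(commands=[-0.002,0.007,-0.018,0,-0.001,0.002,1,0,0,-0.015,0,0,0,1])

```text
clock: 42.9
tool_pos: [0.3823, 0.3168, 0.053]
eef_rot: [-0.041, 0.706, 0.041, 0.706]
contact_force: [0.3, 0.9, -0.5]
opening: 0.439
```

Run:
```python
from h import *
go((.381,.3165,.045),96.7)
w=snap("wrist","w48.png");crop(w,190,70,340,230,4,"w48c.png")
```

```text
t 42.9 tcp [0.3823 0.3168 0.053 ] x [ 0.001  0.001 -1.   ] y [-0.115  0.993  0.001] F [ 0.3  0.9 -0.5] op 0.439
q [-0.22  1.07 -1.02  2.06  1.3   0.89 -0.35]
shift units [-0.005 -0.001 -0.032]
turn units [-0.0004  0.0006  0.0009]
```

View pics/w48c.png

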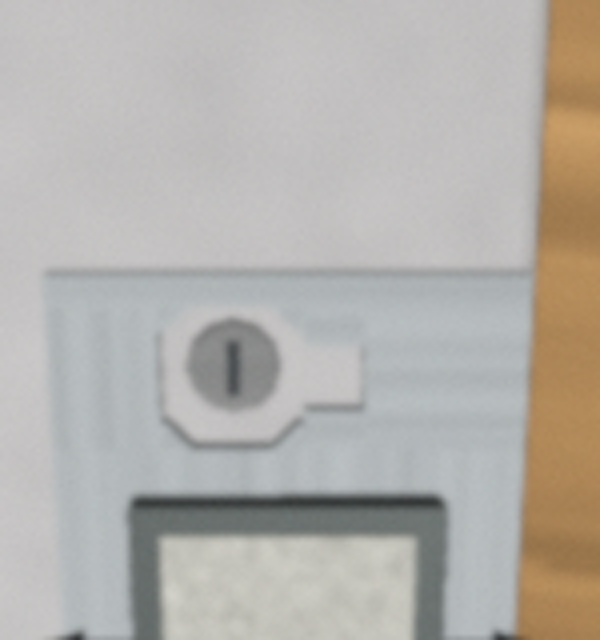

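Request:
send_rows(commands=[-0.007,-0.001,-0.016,0,0,0.001,1,0,0,-0.008,0,0,0,1])

```text
clock: 43.15
tool_pos: [0.3804, 0.3163, 0.0462]
eef_rot: [-0.041, 0.706, 0.041, 0.706]
contact_force: [0.1, 0.5, -0.6]
opening: 0.442
```

Run:
```python
from h import *
go((.381,.3165,.045),96.7)
w=snap("wrist","w49.png");crop(w,190,70,340,230,4,"w49c.png")
```

```text
t 43.15 tcp [0.3804 0.3163 0.0462] x [ 0.001  0.    -1.   ] y [-0.117  0.993 -0.   ] F [ 0.1  0.5 -0.6] op 0.442
q [-0.22  1.08 -1.02  2.06  1.32  0.89 -0.37]
shift units [ 0.002  0.001 -0.005]
turn units [-0.0001  0.0005 -0.0001]
```

View pics/w49c.png

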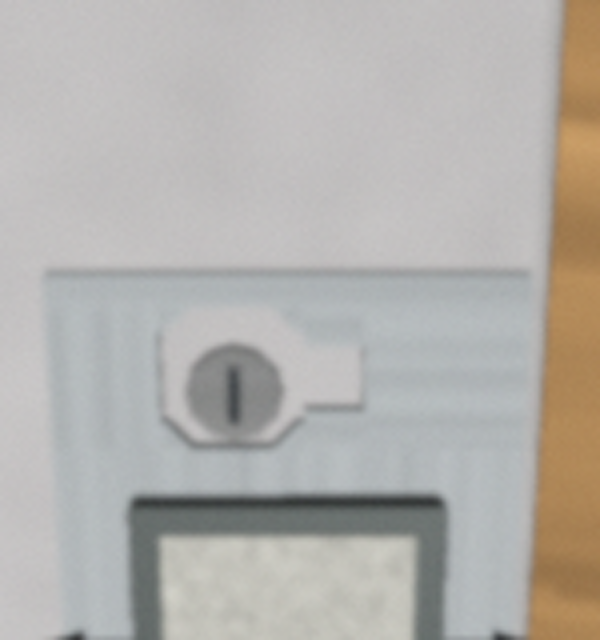

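Request:
send_rows(commands=[0.006,0.001,-0.004,0,0,0,1,0,0,-0.005,0,0,0,1])

```text
clock: 43.4
tool_pos: [0.3815, 0.3166, 0.0451]
eef_rot: [-0.042, 0.705, 0.042, 0.706]
contact_force: [-1.5, -5.4, 21.1]
opening: 0.441
```

Run:
```python
from h import *
go((.381,.3165,.045),96.7)
w=snap("wrist","w50.png");crop(w,190,70,340,230,4,"w50c.png")
```

```text
t 43.4 tcp [0.3815 0.3166 0.0451] x [ 0.001 -0.    -1.   ] y [-0.118  0.993 -0.   ] F [-1.5 -5.4 21.1] op 0.441
q [-0.22  1.09 -1.02  2.06  1.32  0.89 -0.36]
shift units [-0.002 -0.    -0.   ]
turn units [ 0.0002  0.0008 -0.0006]
```

View pics/w50c.png

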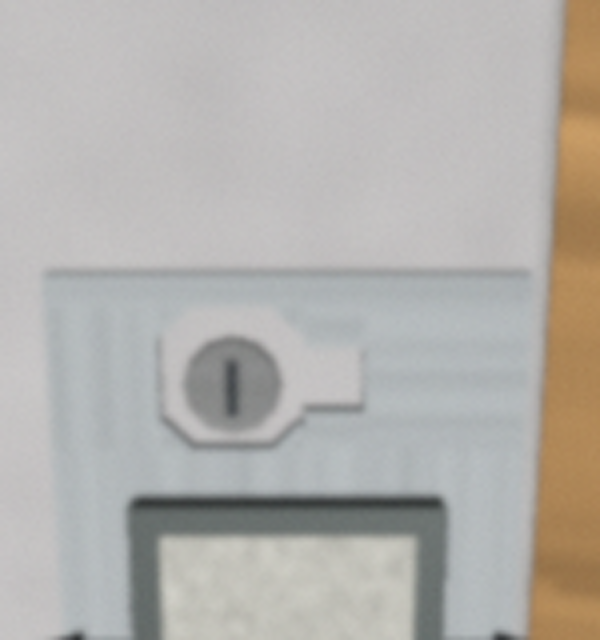

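Request:
send_rows(commands=[0.002,-0.012,0.002,0,0,0,1,0.002,-0.015,0,0,0,0,1,0.0018,-0.015,0,0,0,0,1])

```text
clock: 43.75
tool_pos: [0.3834, 0.3063, 0.0463]
eef_rot: [-0.042, 0.705, 0.042, 0.707]
contact_force: [-0.4, -0.0, -0.9]
opening: 0.439
```

Run:
```python
from h import *
go((.3815+.0016,.3166-.0139,.0451),96.7)
w=snap("wrist","w51.png");crop(w,190,70,340,230,4,"w51c.png")
```

```text
t 43.75 tcp [0.3834 0.3063 0.0463] x [ 0.003  0.001 -1.   ] y [-0.118  0.993  0.001] F [-0.4 -0.  -0.9] op 0.439
q [-0.2   1.08 -1.01  2.08  1.33  0.88 -0.36]
shift units [-0.001 -0.015 -0.005]
turn units [-0.0007  0.0016 -0.001 ]
```

View pics/w51c.png

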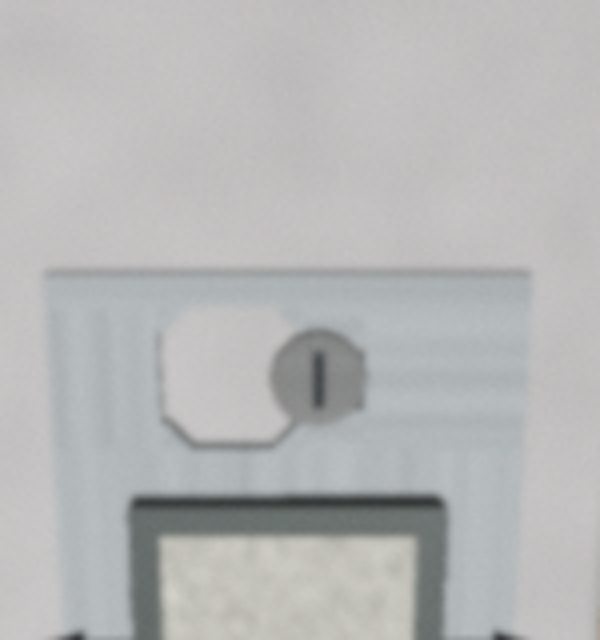

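Request:
send_rows(commands=[0.001,-0.013,-0.003,0,0.001,0,1,0.001,-0.013,0,0,0,0,1])

```text
clock: 44.0
tool_pos: [0.3838, 0.3024, 0.0457]
eef_rot: [-0.039, 0.706, 0.045, 0.706]
contact_force: [-0.4, 9.5, -7.0]
opening: 0.435
```

Run:
```python
from h import *
go((.3815+.0016,.3166-.0139,.0451),96.7)
w=snap("wrist","w52.png");crop(w,190,70,340,230,4,"w52c.png")
```

```text
t 44.0 tcp [0.3838 0.3024 0.0457] x [-0.     0.009 -1.   ] y [-0.119  0.993  0.009] F [-0.4  9.5 -7. ] op 0.435
q [-0.19  1.08 -1.01  2.08  1.34  0.87 -0.36]
shift units [-0.003  0.001 -0.002]
turn units [-0.0055 -0.0003 -0.0013]
```

View pics/w52c.png

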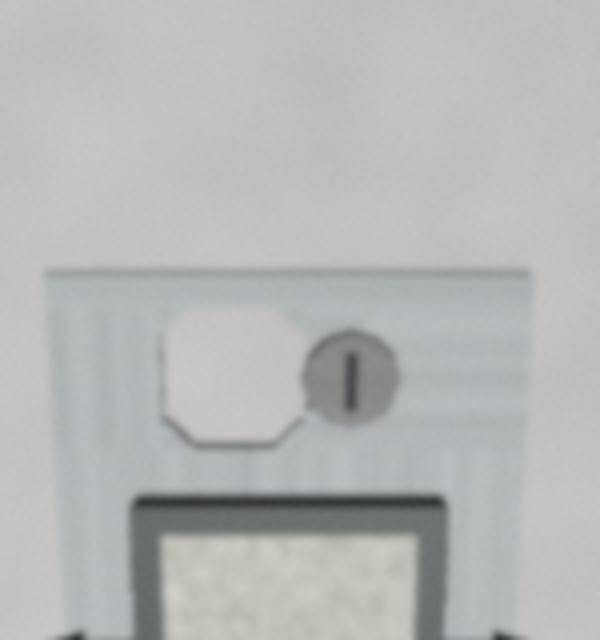

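Request:
send_rows(commands=[0,-0.001,-0.003,-0.005,0,0,1,0,0,0,0,0,0,0.35,0,0,0,0,0,0,0.35,0,0,0.02,0,0,0,0.3,0,0,0.06,0,0,0,0.3,0,0,0.15,0,0,0,0.3,0.03,-0.03,0.15,0,0,0,0.4,0.12,-0.13,0,0,0,0,0.5,0.15,-0.15,0,0,0,0,0.5,0.15,-0.15,0,0,0,0,0.5,0.15,-0.15,0,0,0,0,0.5,0.15,-0.15,0,0,0,0,0.5])

```text
clock: 45.25
tool_pos: [0.5622, 0.118, 0.1474]
eef_rot: [-0.048, 0.706, 0.049, 0.705]
contact_force: [0.5, 0.9, 0.2]
opening: 0.501
```

Run:
```python
from h import *
go((.654,-.016,.12),94)
w=snap("wrist","w53.png");b=snap("side","s53.png")
crop(b,85,205,355,330,2.9,"s53c.png")
```

```text
t 45.25 tcp [0.5622 0.118  0.1474] x [-0.001  0.001 -1.   ] y [-0.136  0.991  0.001] F [0.5 0.9 0.2] op 0.501
q [ 0.3   1.   -1.14  1.78  1.03  1.1   0.48]
shift units [ 0.367 -0.536 -0.11 ]
turn units [-0.0006 -0.0003 -0.0425]
```

View pics/s53c.png

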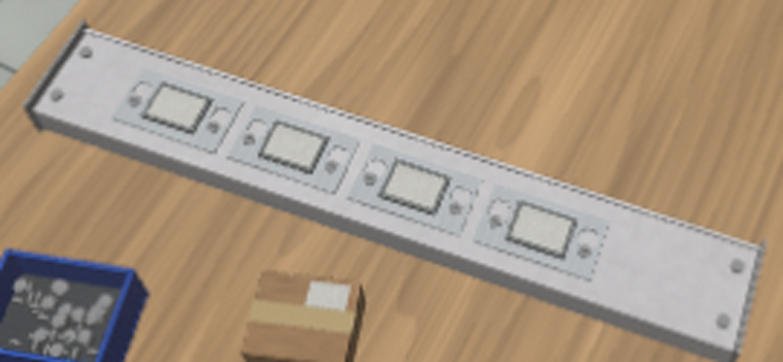

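View pics/s53.png

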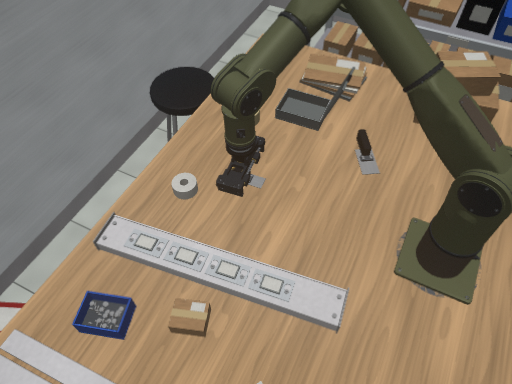

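Request:
send_rows(commands=[0.1,-0.13,0,0,0,-0.01,0.5,0.1,-0.14,0,0,0,-0.012,0.5,0.1,-0.14,0,0,0,-0.01,0.5,0.08,-0.12,0,0,0,-0.01,0.5,0.02,-0.03,-0.03,0,0,0,0.5])

```text
clock: 45.85
tool_pos: [0.6663, -0.0317, 0.1402]
eef_rot: [-0.021, 0.707, 0.02, 0.707]
contact_force: [-0.1, -0.1, -0.1]
opening: 0.498
```

Run:
```python
from h import *
go((.654,-.016,.12),94)
w=snap("wrist","w54.png")
```

```text
t 45.85 tcp [ 0.6663 -0.0317  0.1402] x [ 0.    -0.002 -1.   ] y [-0.057  0.998 -0.002] F [-0.1 -0.1 -0.1] op 0.498
q [ 0.48  1.09 -1.12  1.49  1.02  1.22  0.83]
shift units [-0.049  0.063 -0.081]
turn units [0.0012 0.0002 0.0079]
```

View pics/w54.png

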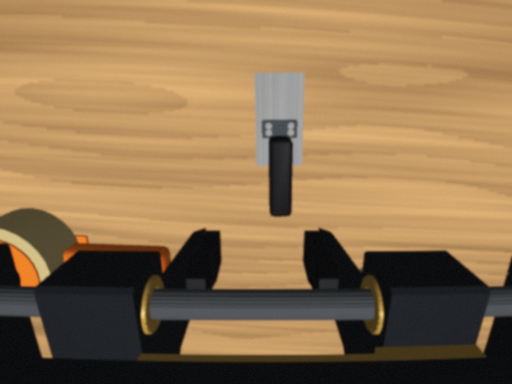

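Run:
```python
from h import *
w=snap("wrist"); print(dark(w,(262,138,300,225),.034,55))
go()
```

```text
(((654.2511596679688, -17.440021514892578), (69.61560821533203, 17.87522315979004), 3.845691680908203), array([270, 138], dtype=int32), array([291, 217], dtype=int32))
t 45.95 tcp [ 0.6637 -0.029   0.1386] x [-0.004 -0.001 -1.   ] y [-0.062  0.998 -0.   ] F [-0.1 -0.4 -0.6] op 0.503
q [ 0.47  1.09 -1.12  1.49  1.02  1.22  0.83]
```

Request:
send_rows(commands=[-0.036,0.045,-0.05,0,-0.002,0.004,0.5,0,0,-0.07,0,0,0,0.5,0,0,-0.07,0,0,0,0.5,0,0,-0.07,0,0,0,0.5,0,0,-0.07,0,0,0,0.5,0,0,-0.07,0,0,0,0.5,0,0,-0.06,0,0,0,0.5])

```text
clock: 46.65
tool_pos: [0.6514, -0.0092, 0.0173]
eef_rot: [-0.027, 0.707, 0.03, 0.706]
contact_force: [-0.6, -1.1, -0.3]
opening: 0.501
```

Run:
```python
from h import *
go((.6543,-.0174,.007),93.9)
```

```text
t 46.65 tcp [ 0.6514 -0.0092  0.0173] x [-0.002  0.003 -1.   ] y [-0.081  0.997  0.004] F [-0.6 -1.1 -0.3] op 0.501
q [ 0.43  1.23 -1.03  1.58  1.18  1.06  0.7 ]
shift units [ 0.012 -0.033 -0.041]
turn units [-0.0022 -0.001  -0.0081]
```

Request:
send_rows(commands=[0.012,-0.033,0,-0.002,-0.001,-0.008,0.5,0,-0.003,-0.02,0,0,0,0.5,0,0,-0.01,0,0,0,0.5])

```text
clock: 46.95
tool_pos: [0.6538, -0.0198, 0.0063]
eef_rot: [-0.024, 0.708, 0.023, 0.706]
contact_force: [-1.0, 1.1, 0.4]
opening: 0.499
```

Run:
```python
from h import *
go((.6543,-.0174,.007),93.9)
```

```text
t 46.95 tcp [ 0.6538 -0.0198  0.0063] x [-0.003 -0.001 -1.   ] y [-0.066  0.998 -0.   ] F [-1.   1.1  0.4] op 0.499
q [ 0.44  1.25 -1.02  1.57  1.19  1.05  0.71]
shift units [0.002 0.01  0.003]
turn units [ 0.0003 -0.0019  0.0013]
```

Request:
send_rows(commands=[0.002,0.009,0.001,0,-0.001,0.001,0.5,0,0,0,0,0,0,1,0,0,0,0,0,0,1,0,0,0,0,0,0,1,0,0,0,0,0,0,1], newtons=30)

```text
clock: 47.45
tool_pos: [0.6558, -0.017, 0.0089]
eef_rot: [-0.024, 0.706, 0.024, 0.708]
contact_force: [0.8, -0.5, -1.0]
opening: 0.224
```

Request:
send_rows(commands=[0,0,0.04,0,0,0,1,0,0,0.12,0,0,0,1,0,0,0.14,0,0,0,1,0,0,0.14,0,0,-0.05,1,-0.03,-0.05,0.12,0,0,-0.09,1,-0.03,-0.06,0.06,0,0,-0.09,1,-0.03,-0.06,0,0,0,-0.09,1,-0.03,-0.06,0,0,0,-0.09,1,-0.03,-0.06,0,0,0,-0.09,1,-0.03,-0.06,0,0,0,-0.09,1])

```text
clock: 48.45
tool_pos: [0.6079, -0.1018, 0.1765]
eef_rot: [0.306, 0.636, -0.3, 0.641]
contact_force: [0.1, 0.3, -1.2]
opening: 0.225
```

Run:
```python
from h import *
go((.569,-.4,.16),-88)
w=snap("wrist","w55.png")
```

```text
t 48.45 tcp [ 0.6079 -0.1018  0.1765] x [ 0.01   0.004 -1.   ] y [0.775 0.632 0.01 ] F [ 0.1  0.3 -1.2] op 0.225
q [ 0.59  0.92 -0.99  1.64  0.87  1.06  0.03]
shift units [-0.156 -1.193 -0.066]
turn units [ 0.0055  0.0063 -1.4134]
```

View pics/w55.png

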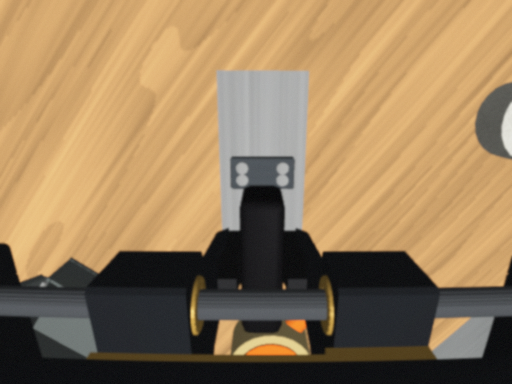

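Request:
send_rows(commands=[0,-0.02,0.05,0.005,0.006,-0.092,1,0,-0.02,0.03,0,0,-0.092,1,0,-0.02,0,0,0,-0.092,1,0,-0.02,0,0,0,-0.092,1,0,-0.03,0,0,0,-0.092,1,0,-0.03,0,0,0,-0.092,1,0,-0.03,0,0,0,-0.092,1,0,-0.03,0,0,0,-0.092,1,0,-0.03,0,0,0,-0.092,1,0,-0.03,0,0,0,-0.092,1,0,-0.03,0,0,0,-0.092,1,0,-0.03,0,0,0,-0.092,1])

```text
clock: 49.7
tool_pos: [0.6063, -0.1775, 0.203]
eef_rot: [0.69, 0.175, -0.68, 0.174]
contact_force: [-0.4, -0.6, -1.6]
opening: 0.228
```

Run:
```python
from h import *
go((.569,-.4,.16),-89)
```

```text
t 49.7 tcp [ 0.6063 -0.1775  0.203 ] x [ 0.013  0.005 -1.   ] y [ 0.478 -0.879  0.002] F [-0.4 -0.6 -1.6] op 0.228
q [ 0.53  0.79 -0.58  1.58  0.5   0.92 -1.3 ]
shift units [-0.149 -0.89  -0.172]
turn units [-0.0011  0.0092 -0.3059]
```

Request:
send_rows(commands=[0,-0.08,0,0,0.009,-0.08,1,-0.02,-0.14,0,0,0,-0.08,1,-0.03,-0.15,0,0,0,-0.08,1,-0.03,-0.15,0,0,0,-0.06,1,-0.03,-0.15,0,0,0,-0.02,1,-0.02,-0.15,0,0,0,0,1,0,-0.08,-0.03,0,0,0,1,0,-0.02,-0.03,0,0,0,1])

```text
clock: 50.5
tool_pos: [0.5752, -0.4037, 0.1923]
eef_rot: [0.71, 0.007, -0.704, -0.001]
contact_force: [0.1, -0.6, -0.5]
opening: 0.223
```

Run:
```python
from h import *
go((.569,-.4,.1),-89)
w=snap("wrist","w56.png")
```

```text
t 50.5 tcp [ 0.5752 -0.4037  0.1923] x [ 0.008  0.011 -1.   ] y [ 0.009 -1.    -0.011] F [ 0.1 -0.6 -0.5] op 0.223
q [ 0.77  0.88 -0.47  1.34  0.41  1.02 -1.32]
shift units [-0.025  0.015 -0.369]
turn units [-0.0073  0.0049  0.0051]
```

View pics/w56.png

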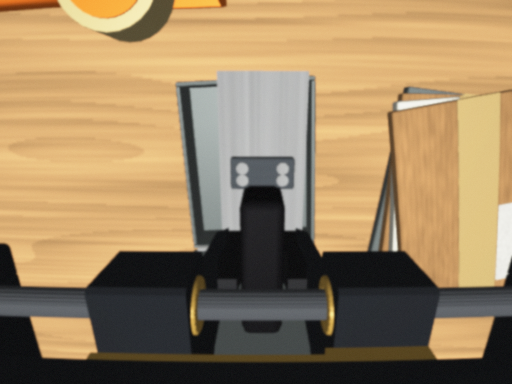

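Request:
send_rows(commands=[-0.04,0.025,-0.05,-0.007,0.005,0.006,1,0,0,-0.06,0,0,0,1,0,0,-0.06,0,0,0,1,0,0,-0.06,0,0,0,1,0,0,-0.06,0,0,0,1,0,0,-0.06,0,0,0,1])

```text
clock: 51.15
tool_pos: [0.5695, -0.3882, 0.0994]
eef_rot: [0.708, 0.014, -0.706, 0.009]
contact_force: [-0.3, 0.7, -1.2]
opening: 0.224
```

Run:
```python
from h import *
go((.563,-.397,.012),-89)
w=snap("wrist","w57.png")
```

```text
t 51.15 tcp [ 0.5695 -0.3882  0.0994] x [ 0.003  0.007 -1.   ] y [ 0.032 -0.999 -0.007] F [-0.3  0.7 -1.2] op 0.224
q [ 0.75  0.97 -0.43  1.44  0.47  0.83 -1.38]
shift units [-0.026 -0.035 -0.35 ]
turn units [-0.0046  0.0019 -0.0093]
```

View pics/w57.png

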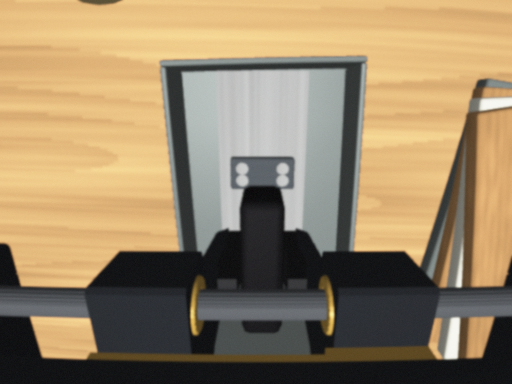

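Request:
send_rows(commands=[-0.028,-0.02,-0.05,-0.0046,0.002,-0.009,1,0,-0.003,-0.05,0,0,0,1,0,0,-0.05,0,0,0,1,0,0,-0.05,0,0,0,1,0,0,-0.05,0,0,0,1])

```text
clock: 51.7
tool_pos: [0.5625, -0.3933, 0.0298]
eef_rot: [-0.707, -0.007, 0.708, -0.006]
contact_force: [-0.8, -0.6, -0.3]
opening: 0.226
```

Run:
```python
from h import *
go((.563,-.395,.012),-89)
```

```text
t 51.7 tcp [ 0.5625 -0.3933  0.0298] x [-0.001  0.002 -1.   ] y [ 0.018 -1.    -0.002] F [-0.8 -0.6 -0.3] op 0.226
q [ 0.73  1.06 -0.39  1.47  0.52  0.72 -1.42]
shift units [ 0.002 -0.007 -0.071]
turn units [-0.0013 -0.0009 -0.0006]
```

Request:
send_rows(commands=[0,-0.004,-0.035,-0.001,-0.001,0,1,0,0,-0.025,0,0,0,1,0,0,-0.008,0,0,0,1])

```text
clock: 52.0
tool_pos: [0.5624, -0.3938, 0.0121]
eef_rot: [-0.706, -0.007, 0.708, -0.006]
contact_force: [-9.0, 4.0, 28.9]
opening: 0.223
```

Run:
```python
from h import *
go((.563,-.395,.012),-89)
```

```text
t 52.0 tcp [ 0.5624 -0.3938  0.0121] x [-0.002  0.001 -1.   ] y [ 0.018 -1.    -0.001] F [-9.   4.  28.9] op 0.223
q [ 0.73  1.08 -0.37  1.47  0.53  0.69 -1.43]
shift units [ 0.002 -0.005 -0.   ]
turn units [-0.0007 -0.0011 -0.0006]
```

Request:
send_rows(commands=[0,0,0.002,0,0,0,1,0,0,0.001,0,0,0,0.5,0,0,0,0,0,0,0.5,0,0,0,0,0,0,0.5,0,0,0.05,0,0,0,0.5,0,0,0.1,0,0,0,0.5,0,0,0.12,0,0,0,0.5,0,0,0.12,0,0,0,0.5])

```text
clock: 52.8
tool_pos: [0.5609, -0.3925, 0.1116]
eef_rot: [-0.705, -0.008, 0.709, -0.005]
contact_force: [0.7, 0.8, 0.1]
opening: 0.499
```

Run:
```python
from h import *
go()
w=snap("wrist","w58.png");b=snap("side");crop(b,240,50,380,150,5,"s58.png")
```

```text
t 52.8 tcp [ 0.5609 -0.3925  0.1116] x [-0.006  0.004 -1.   ] y [ 0.019 -1.    -0.004] F [0.7 0.8 0.1] op 0.499
q [ 0.76  0.95 -0.43  1.45  0.47  0.85 -1.38]
```

View pics/w58.png

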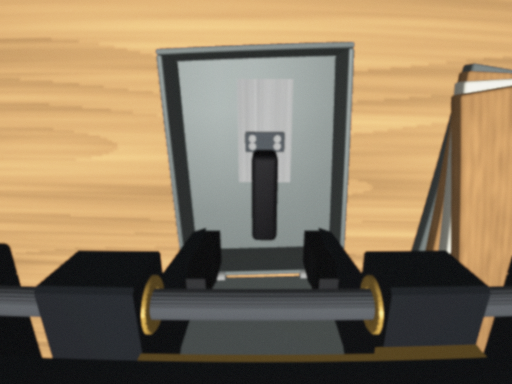

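View pics/s58.png

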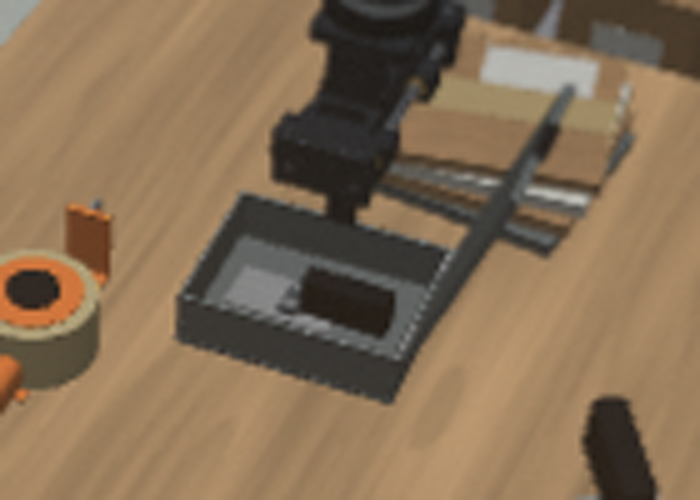

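Request:
send_rows(commands=[0,0,0.14,-0.003,-0.004,0,0.8,0,0,0.16,0,0,0,1,0,0,0.16,0,0,0,1,0,0,0.16,0,0,0,1,-0.06,0,0.06,0,0,0,1,-0.14,0,0,0,0,0,1,-0.15,0,0,0,0,0,1,-0.15,0,0,0,0,0,1,-0.15,0,0,0,0,0,1,-0.1,0,0,0,0,0,1])

```text
clock: 53.9
tool_pos: [0.3719, -0.3893, 0.2933]
eef_rot: [0.711, 0.007, -0.703, 0.011]
contact_force: [0.2, -1.1, -0.3]
opening: 0.006
```

Run:
```python
from h import *
go((.385,-.39,.175))
b=snap("side");crop(b,240,20,400,150,4.5,"s59.png")
```

```text
t 53.9 tcp [ 0.3719 -0.3893  0.2933] x [ 0.012 -0.005 -1.   ] y [ 0.025 -1.     0.005] F [ 0.2 -1.1 -0.3] op 0.006
q [ 1.07  0.54 -0.55  1.76  0.34  0.93 -1.17]
shift units [ 0.052 -0.003 -0.473]
```

View pics/s59.png

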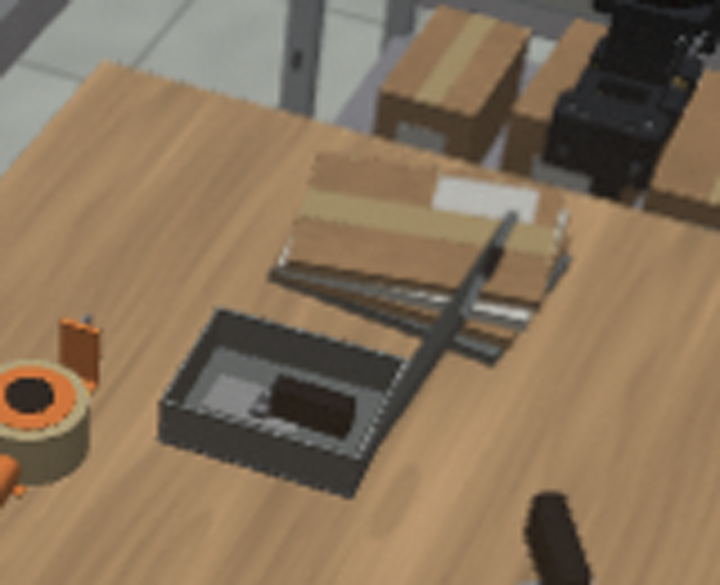

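Request:
send_rows(commands=[0,0,-0.1,0,0,0,1,0,0,-0.12,0,0,0,1,0,0,-0.12,0,0,0,1,0,0,-0.1,0,0,0,1,0,0,-0.03,0,0,0,1])

```text
clock: 54.45
tool_pos: [0.3655, -0.3917, 0.1748]
eef_rot: [0.71, 0.003, -0.704, 0.01]
contact_force: [-0.3, -0.4, 0.3]
opening: 0.005
```

Run:
```python
from h import *
go((.44,-.39,.175),-89)
```

```text
t 54.45 tcp [ 0.3655 -0.3917  0.1748] x [ 0.01 -0.01 -1.  ] y [ 0.017 -1.     0.01 ] F [-0.3 -0.4  0.3] op 0.005
q [ 1.    0.69 -0.45  1.9   0.48  0.64 -1.29]
shift units [0.298 0.007 0.001]
turn units [0.0064 0.0061 0.0001]
```

Push the lid forward, slowly, watching the force.

Request:
send_rows(commands=[0.08,0,0,0,0,0,1,0.08,0,0,0,0,0,1,0.08,0,0,0,0,0,1,0.06,0,0,0,0,0,1,0.06,0,0,0,0,0,1,0.06,0,0,0,0,0,1])

```text
clock: 55.05
tool_pos: [0.4719, -0.3921, 0.1768]
eef_rot: [0.709, 0.002, -0.705, 0.009]
contact_force: [-0.0, 0.4, 0.7]
opening: 0.003
```

Run:
```python
from h import *
go((.53,-.39,.175),-89)
b=snap("side");crop(b,240,20,400,150,4.5,"s60.png")
```

```text
t 55.05 tcp [ 0.4719 -0.3921  0.1768] x [ 0.006 -0.01  -1.   ] y [ 0.015 -1.     0.01 ] F [-0.   0.4  0.7] op 0.003
q [ 0.86  0.77 -0.45  1.66  0.44  0.8  -1.34]
shift units [ 0.232  0.008 -0.007]
turn units [0.0062 0.0035 0.0018]
```

View pics/s60.png

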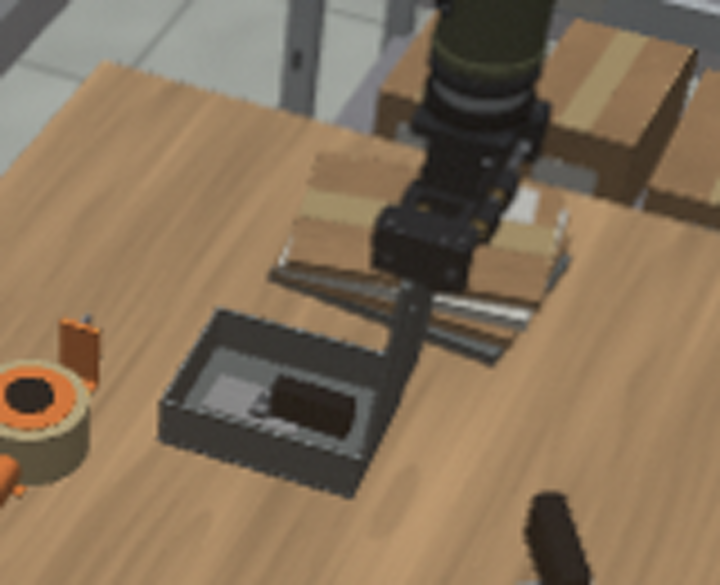

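Request:
send_rows(commands=[0.06,0,0,0.003,0.002,0,1,0.06,0,0,0,0,0,1,0.05,0,0,0,0,0,1,0.05,0,0,0,0,0,1,0,0,0,0,0,0,1,0,0,0,0,0,0,1,0,0,0,0,0,0,1])

```text
clock: 55.8
tool_pos: [0.5309, -0.3914, 0.1808]
eef_rot: [0.71, 0.004, -0.705, 0.008]
contact_force: [-0.8, -1.0, 0.1]
opening: 0.006
```

Run:
```python
from h import *
go((.53,-.39,.175),-89)
b=snap("side");crop(b,240,20,400,150,4.5,"s61.png")
```

```text
t 55.8 tcp [ 0.5309 -0.3914  0.1808] x [ 0.007 -0.006 -1.   ] y [ 0.017 -1.     0.006] F [-0.8 -1.   0.1] op 0.006
q [ 0.8   0.83 -0.45  1.51  0.42  0.9  -1.35]
shift units [-0.004  0.005 -0.023]
turn units [0.0037 0.0044 0.0004]
```

View pics/s61.png

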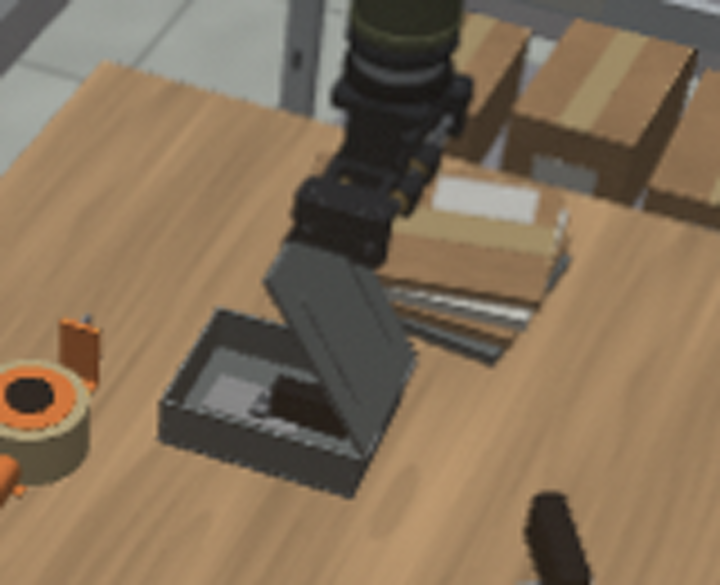

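Request:
send_rows(commands=[0.03,0,0.02,0,0,0,1,0,0,0,0,0,0,1,0,0,0,0,0,0,1,0,0,0,0,0,0,1,0,0,0,0,0,0,1])

```text
clock: 56.35
tool_pos: [0.5374, -0.3923, 0.1866]
eef_rot: [0.709, 0.003, -0.705, 0.008]
contact_force: [-0.3, -0.4, -0.4]
opening: 0.006
```

Run:
```python
from h import *
go()
b=snap("side");crop(b,240,20,400,150,4.5,"s62.png")
```

```text
t 56.35 tcp [ 0.5374 -0.3923  0.1866] x [ 0.006 -0.007 -1.   ] y [ 0.015 -1.     0.007] F [-0.3 -0.4 -0.4] op 0.006
q [ 0.79  0.83 -0.45  1.48  0.42  0.92 -1.34]
```

View pics/s62.png

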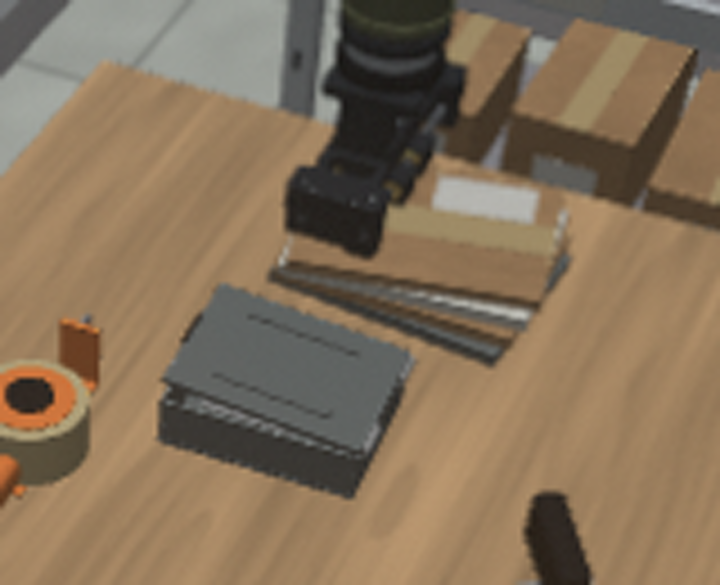

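Request:
send_rows(commands=[0,0,0.1,0,0,0,1,0,0.03,0.12,0,0,0,1,0,0.06,0.12,0,0,0,1,0,0.1,0.05,0,0,0,1,0,0.1,0,0,0,0,1,0,0.05,0,0,0,0,1,0,0,0,0,0,0,1])

```text
clock: 57.1
tool_pos: [0.5351, -0.3054, 0.2863]
eef_rot: [0.708, 0.002, -0.706, 0.007]
contact_force: [0.6, -1.0, -0.8]
opening: 0.01
```

Run:
```python
from h import *
go()
b=snap("side","s63f.png");crop(b,240,20,400,150,4.5,"s63.png");a=snap("scene","sc63.png")
crop(b,85,205,355,330,2.9,"s63b.png"); crop(a,245,125,445,245,3.9,"sc63b.png")
```

```text
t 57.1 tcp [ 0.5351 -0.3054  0.2863] x [ 0.003 -0.006 -1.   ] y [ 0.013 -1.     0.006] F [ 0.6 -1.  -0.8] op 0.01
q [ 0.71  0.65 -0.49  1.53  0.35  1.04 -1.43]
```

View pics/s63.png

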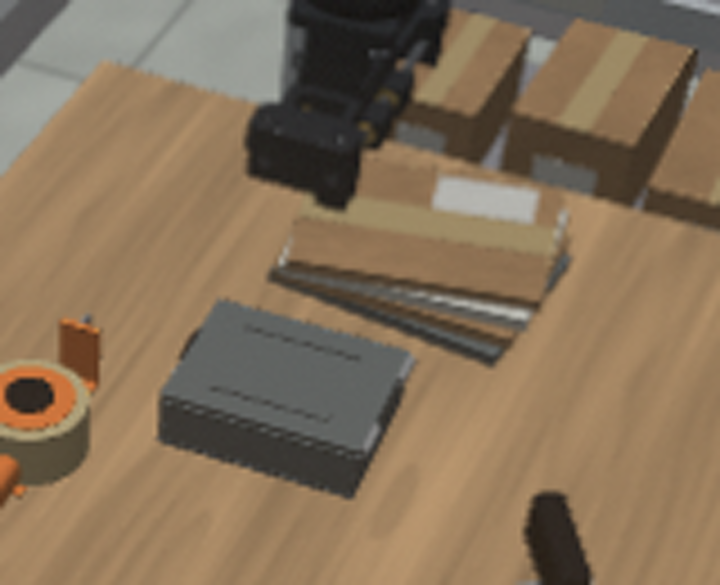

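View pics/sc63.png

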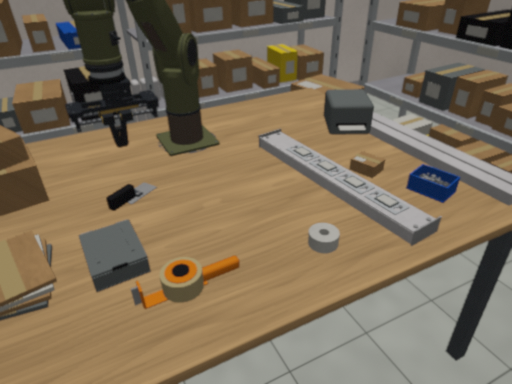

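View pics/s63b.png

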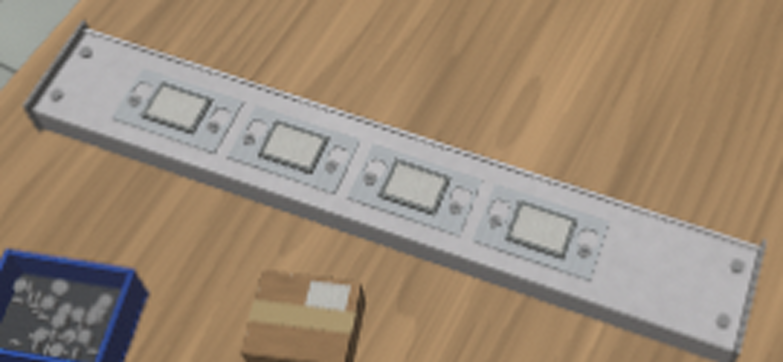

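View pics/sc63b.png

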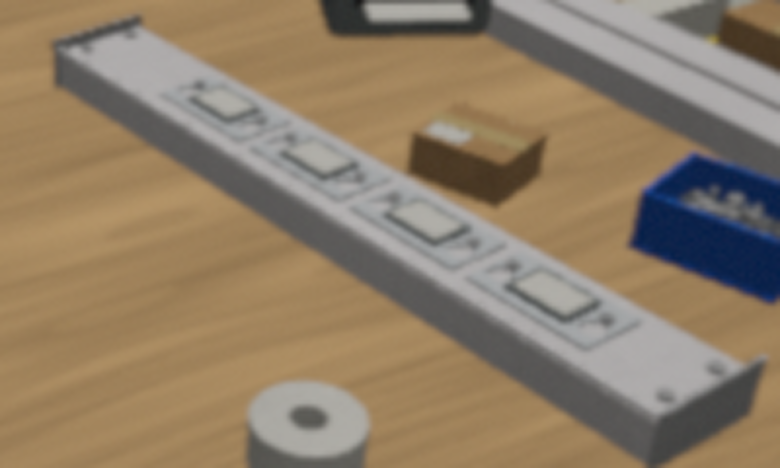

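Run:
```python
from h import *
b=snap("side")
g=cv2.cvtColor(b["image"],cv2.COLOR_BGR2GRAY)
P=[]
for (x,y) in [(178,107),(293,146),(414,187),(542,229)]:
    u,v=int(x/2.9+85),int(y/2.9+205)
    m=np.zeros_like(g);roi=g[v-13:v+14,u-16:u+17];m[v-13:v+14,u-16:u+17]=(roi<150)*255
    n,l,s,c=cv2.connectedComponentsWithStats(m)
    cs=cv2.findContours(m,cv2.RETR_EXTERNAL,cv2.CHAIN_APPROX_NONE)[0];k=max(cs,key=lambda q:cv2.contourArea(q))
    Q=onz(b,k[:,0,:].astype(float),.048)[:,:2]*1000; rc=cv2.minAreaRect(Q.astype(np.float32)); P.append(rc[0]); print(rc)
P=np.array(P);bx=np.array([np.cos(np.radians(6.7)),np.sin(np.radians(6.7))]);by=np.array([-bx[1],bx[0]])
print((P-P[0])@bx,(P-P[0])@by)
```

```text
((754.1011962890625, 347.0906982421875), (59.79145812988281, 42.97422409057617), 6.44694709777832)
((630.3844604492188, 333.3469543457031), (58.99161148071289, 42.100162506103516), 6.935192108154297)
((506.7165222167969, 317.9419250488281), (58.422874450683594, 43.02519607543945), 6.553203582763672)
((383.466064453125, 303.90155029296875), (58.16523361206055, 41.998374938964844), 7.090457439422607)
[   0.         -124.47532362 -249.09600629 -373.14284435] [ 0.          0.78423971 -0.08715373  0.3480799 ]
```

All are in line with the fixed holder, within 0.8 mm and 0.6°. Handing in.

Run:
```python
from h import *
print(job.finish_job())
```

```text
the job is handed in; nothing more can be done
None
```

The job is handed in at about 57 s. All three holders were turned over with the scraper and hung face up on the three free screw pairs. The scraper is back flat in its case and the lid is shut.

- **Holders:** each one went down over both screw heads, then slid until it met the screw stop at about 8 N of push. Measured from the side camera, their frames line up with the fixed holder to within 0.8 mm and 0.6°. The close views show the screw heads in the narrow slots.
- **Scraper and case:** the scraper lay on the bench while I hung the holders. I then put it back blade-forward as it was, and the last picture shows the lid closed. I did not see the scraper again after the lid shut.
- **Bystanders:** the parcel, tape gun and label roll look unmoved. I saw no knocks and no grip slip.
- **What went wrong on the way:** my first approach with the blade, from the robot's side, hit joint limits, so I tipped all three holders from the far side. For the last holder the blade first came in too high, level with the sheet's rim. I lowered it and slid it under.

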